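Refill a spring-fed tea carton dispenser and hook its follower spring

ROBOT

A 7-joint arm with a two-finger parallel gripper is mounted at the origin on the work surface. World frame = base frame: x ahead of the robot, y to its left, z up, the work surface at z = 0. Lengths are in m, angles in rad, forces in N, time in s.
With the tool pointing down it reaches from about 0.425 to 0.875 m from the base axis. Payload 4.7 kg.
Tool frame: the origin (TCP) lies midway between the tips of the shut fingers; the grasp point (between the pads) lies 19 mm behind it; y points along the fingers, z is the direction in which the jaws open and shut, and the axes are right-handed (so a half turn about y gives the same grasp; the last joint's range is limited). The gripper opens to 87 mm and grips with 3 to 60 N. Pads are 19 mm wide; open, the fingers measure 117 mm over their backs; the gripper's body (75 mm by 190 mm) begins 51 mm behind the grasp point.
Start: joints at [1.153, 0.321, -0.07, 1.45, 0.023, 1.371, -0.057], TCP at [0.272, -0.59, 0.223] pointing down, gripper open.
Joint ranges: [-2.86, 2.86], [-0.3, 2.09], [-1.38, 1.24], [0.06, 2.45], [-1.56, 4.7], [0.09, 2.05], [-2.69, 2.69]. Speed limits (rad/s): [2.57, 2.57, 3.14, 3.14, 3.14, 3.14, 3.14].

INTERFACE

Orientations are given as a rotation vector (axis times angle).
In Python, from bench import ctrl gives the robot as it stands.
- The arm moves only by the tool play_rows, never from a script. Its arguments are lists of equal length, an entry for each row: "translation": the shift along the tool's x, y, z in mm, a list of three; "turn": the turn, a rotation vector about the tool's x, y, z in rad, a list of three; "fingers": the opening, from -1 (shut) to 1 (fully open), so that 0 is half open. In form: {"translation": [[dx, dy, dz], ...], "turn": [[wx, wy, wz], ...], "fingers": [fingers, ...]}. A call has exactly 10 rows; each row shifts and turns the commanded pose from where the row before left it, along the tool's axes as they then stand; what a row does not reach is not made up. A row lasts 1/12 s, in which the tool goes at most 41.7 mm and 7.16 degrees, less where a joint would pass 70% of its speed; a pose out of reach is approached as far as the arm can. A call with a gripper value outside its range is refused whole. The fingers move at their own pace and stop on an object; "grip_force" is the grip in N (left out, the last holds). Time passes only in rows, so rows that do not move let the fingers close, or fill a call up. It gives the time, the measured TCP pose, the force and the opening at its end, in the units of the state.
- ctrl.get_state(): the state, without advancing time (a new reading comes with each control period).
- ctrl.get_image(name): name is "side" or "top" or "wrist"; returns the picture (480x640x3 uint8, blue, green, red); there is no depth.
- ctrl.camera_info(name): a dict with "camera_matrix" (3x3 intrinsics, pixels), "k1" (the pictures are not rectified: a ray, as slopes to the right and down, at radius r is drawn at 1 + k1 r^2 times it, then the intrinsics apply), "R" (3x3) and "t" (3): a world point X has camera coordinates R X + t. Camera axes: x right, y down, z forward; pixel columns grow to the right and rows downward; lengths in m; the calibration is good to about 2 mm. A picture is of the moment at which its call begins: read the wrist's pose just before it. camera_info takes no time and is no camera call; for the wrist camera it gives the pose at the moment of the call.
- ctrl.close_job(): hands the job in, once; it reports no verdict.
The state is a dict: "time": time; "joint_positions": joint angles; "qd": joint speeds; "joint_torque": joint torques, N m; "position": TCP position; "tool_rot": TCP orientation; "ft_force": force on the tool from outside, world axes, zero at the start; "torque": the same for the moment, N m; "grip_width": opening from 0.0 (shut) to 1.0 (fully open).
Only numpy, scipy, OpenCV 4.12 (cv2) and the standard library are available. Lean on these libraries where they do the work, as an engineer would, in place of code of your own. Each camera call takes 0.05 s, during which the arm holds its last target.

TASK

Refill the tea dispenser: push the slumped cartons upright against its end stop, stand every loose carton from the counter upright and square behind them in the row, and bring the red follower up behind the last one. Then, with the spring puller and not with the fingers, stretch the follower's spring and drop its end loop over the anchor post, so that the spring keeps the row tight. Lay the puller back in its rest as it lay before, and leave everything else on the counter where it is.

Things in the scene. Friction and masses are not known exactly. Their poses are not given: they have to be found in the camera images.
- dispenser: open steel spring-fed carton dispenser, fixed. Origin on the counter under the middle of its channel; the row runs along its y, z up. Channel 330 mm long (y -165 to +165), floor 4 mm above the counter, 72 mm wide inside, side rails 3 mm thick, 22 mm high. The spring lies outside the +x rail, along the line x = +58 mm
- stop (a point): foot of the end stop at y = +140 mm of the dispenser: middle of the lower edge of its inner face, at floor level. The end stop is an upright steel plate 78 mm wide, 4 mm thick, reaching 84 mm above the counter
- tea1: green slim rigid tea carton, smooth, with a pale band, 60 (its x, width) x 28 (its y, thickness) x 80 mm high (its z), about 70 g; origin at the centre of its underside, z up when it stands. At the start one of three slumped in the dispenser: their feet have slid away from the end stop, and they lean on it with their top edges, some 28 degrees off upright
- tea2: mustard yellow slim rigid tea carton, smooth, with a pale band, 60 (its x, width) x 28 (its y, thickness) x 80 mm high (its z), about 70 g; origin at the centre of its underside, z up when it stands. At the start one of three slumped in the dispenser: their feet have slid away from the end stop, and they lean on it with their top edges, some 28 degrees off upright
- tea3: dark red slim rigid tea carton, smooth, with a pale band, 60 (its x, width) x 28 (its y, thickness) x 80 mm high (its z), about 70 g; origin at the centre of its underside, z up when it stands. At the start one of three slumped in the dispenser: their feet have slid away from the end stop, and they lean on it with their top edges, some 28 degrees off upright
- tea4: blue slim rigid tea carton, smooth, with a pale band, 60 (its x, width) x 28 (its y, thickness) x 80 mm high (its z), about 70 g; origin at the centre of its underside, z up when it stands. A loose refill: at the start it stands on the counter (or is absent in this run)
- tea5: orange slim rigid tea carton, smooth, with a pale band, 60 (its x, width) x 28 (its y, thickness) x 80 mm high (its z), about 70 g; origin at the centre of its underside, z up when it stands. A loose refill: at the start it stands on the counter (or is absent in this run)
- tea6: olive green slim rigid tea carton, smooth, with a pale band, 60 (its x, width) x 28 (its y, thickness) x 80 mm high (its z), about 70 g; origin at the centre of its underside, z up when it stands. A loose refill: at the start it stands on the counter (or is absent in this run)
- tea7: purple slim rigid tea carton, smooth, with a pale band, 60 (its x, width) x 28 (its y, thickness) x 80 mm high (its z), about 70 g; origin at the centre of its underside, z up when it stands. A loose refill: at the start it stands on the counter (or is absent in this run)
- follower (a joint): travel (m) of the red follower plate along the dispenser's +y: its pressing face stands at y = -120 mm + this. Plate 66 mm wide, 5 mm thick, from 6 to 74 mm above the counter; behind it (-y side), up to 33 mm back, two ribs 52 mm high, 18 mm either side of the middle. Slides stiffly (2.5 N), stays where it is left; behind n cartons upright and tight it reads 260 - 28 n mm
- lug (a point): the hinge of the spring on the follower's arm: 3 mm behind the pressing face, x = +58 mm, 30 mm above the counter. Slack, the spring lies level towards the end stop, the loop's centre (ring) 117 mm from here; it swings 20 degrees sideways and can be lifted, not lowered below level. Its pull is 3.5 N + 80 N/m x stretch; on the post with 5 to 7 cartons it is stretched 34 to 90 mm (at most 140)
- ring (a point): centre of the spring's end loop: a level loop of 3.5 mm wire, orange, 26 mm long (along the spring) and 28 mm wide inside, its wire 30 mm above the counter when slack. Its near end is square; its far end tapers over the last 8 mm to a blunt tip 8 mm wide, so that under tension it centres itself on post or hook
- spring_loop: the same wire loop as a body; its y points along the spring towards the loop's far bar, its z is up; point ring lies 117 mm along y from its origin
- post (a point): neck of the upright brass anchor post, 30 mm above the counter where the loop must lie; at x = +58, y = +158 mm of the dispenser. Neck 6 mm thick, from 22 to 36 mm above the counter; on it a head 9 mm across, its top 39 mm above the counter; under it a 14 mm collar. The loop has room for post and puller hook side by side
- puller: spring puller: wooden handle 80 long (its x) x 18 wide (y) x 20 mm high (z), origin at its centre; from its +x end a 5 mm steel rod runs on to x = 155 mm, turns straight down 20 mm and back towards the handle for 8 mm: a J hook, 15 mm clear under the rod (sizes to the rod's centre line). About 120 g. At the start it lies level in its rest, hook down
- hook (a point): middle of the upright part of the puller's hook: 155 mm along the puller's x from its origin and 10 mm below its axis
- rest: dark wooden rest of the puller, fixed; origin on the counter under its middle. Base 90 (x) x 60 x 6 mm, two forks 10 mm thick at x = +-31 mm, each with a notch 26 mm wide, its floor 30 mm and its tips 44 mm above the counter. The puller lies in both notches, axis 40 mm above the counter, its x (hook end) along the rest's +x
- cup: white espresso cup, 62 mm across, 58 mm high, a bystander on the counter
- tamper: steel coffee tamper, 56 mm across, 84 mm high, a bystander on the counter
- mug: blue mug, 82 mm across, 92 mm high, a bystander
- beanjar: amber glass jar with wooden lid, 84 mm across, 115 mm high, a bystander
- sugartin: white tin, 72 mm across, 100 mm high, a bystander
- mill: dark wooden pepper mill, 54 mm across, 130 mm high, a bystander

How it is judged:
On the way, in this order (a step that is already met when the one before it is completed fails the run):
1. all cartons stand upright and square in one row in the dispenser, the three old ones against the end stop (angle between each of tea1, tea2, tea3, tea4, tea5, tea6, tea7's own z axis and vertical below 0.087 rad and angle between the x axis of each of tea1, tea2, tea3, tea4, tea5, tea6, tea7 and the x axis of dispenser, either way round below 0.087 rad and z of tea1 in the frame of dispenser between -0.002 and 0.009 m and x of tea1 in the frame of dispenser between -0.012 and 0.012 m and y of tea1 in the frame of dispenser between 0.06 and 0.131 m and z of tea2 in the frame of dispenser between -0.002 and 0.009 m and x of tea2 in the frame of dispenser between -0.012 and 0.012 m and y of tea2 in the frame of dispenser between 0.06 and 0.131 m and z of tea3 in the frame of dispenser between -0.002 and 0.009 m and x of tea3 in the frame of dispenser between -0.012 and 0.012 m and y of tea3 in the frame of dispenser between 0.06 and 0.131 m and z of tea4 in the frame of dispenser between -0.002 and 0.009 m and x of tea4 in the frame of dispenser between -0.012 and 0.012 m and y of tea4 in the frame of dispenser between -0.076 and 0.131 m and z of tea5 in the frame of dispenser between -0.002 and 0.009 m and x of tea5 in the frame of dispenser between -0.012 and 0.012 m and y of tea5 in the frame of dispenser between -0.076 and 0.131 m and z of tea6 in the frame of dispenser between -0.002 and 0.009 m and x of tea6 in the frame of dispenser between -0.012 and 0.012 m and y of tea6 in the frame of dispenser between -0.076 and 0.131 m and z of tea7 in the frame of dispenser between -0.002 and 0.009 m and x of tea7 in the frame of dispenser between -0.012 and 0.012 m and y of tea7 in the frame of dispenser between -0.076 and 0.131 m), for 0.3 s.
2. the spring is stretched by the puller's hook (distance between lug and ring above 0.142 m and contact force between puller and spring_loop above 2 N), for 0.1 s.
At the end, for the whole second after the job is handed in: Cartons on the dispenser's floor, within 5 degrees of upright and square, 12 mm of the channel's middle, row tight to the end stop; loop round the post's neck (centre within 20 mm), spring stretched over 25 mm; puller still in both notches of its rest, hook as before, within 20 mm of the middle (angle between each of tea1, tea2, tea3, tea4, tea5, tea6, tea7's own z axis and vertical below 0.087 rad and angle between the x axis of each of tea1, tea2, tea3, tea4, tea5, tea6, tea7 and the x axis of dispenser, either way round below 0.087 rad and z of tea1 in the frame of dispenser between -0.002 and 0.009 m and x of tea1 in the frame of dispenser between -0.012 and 0.012 m and y of tea1 in the frame of dispenser between 0.065 and 0.131 m and z of tea2 in the frame of dispenser between -0.002 and 0.009 m and x of tea2 in the frame of dispenser between -0.012 and 0.012 m and y of tea2 in the frame of dispenser between 0.065 and 0.131 m and z of tea3 in the frame of dispenser between -0.002 and 0.009 m and x of tea3 in the frame of dispenser between -0.012 and 0.012 m and y of tea3 in the frame of dispenser between 0.065 and 0.131 m and z of tea4 in the frame of dispenser between -0.002 and 0.009 m and x of tea4 in the frame of dispenser between -0.012 and 0.012 m and y of tea4 in the frame of dispenser between -0.047 and 0.131 m and z of tea5 in the frame of dispenser between -0.002 and 0.009 m and x of tea5 in the frame of dispenser between -0.012 and 0.012 m and y of tea5 in the frame of dispenser between -0.047 and 0.131 m and z of tea6 in the frame of dispenser between -0.002 and 0.009 m and x of tea6 in the frame of dispenser between -0.012 and 0.012 m and y of tea6 in the frame of dispenser between -0.047 and 0.131 m and z of tea7 in the frame of dispenser between -0.002 and 0.009 m and x of tea7 in the frame of dispenser between -0.012 and 0.012 m and y of tea7 in the frame of dispenser between -0.047 and 0.131 m and horizontal distance between ring and post below 0.02 m and z of ring in the frame of post between -0.012 and 0.006 m and distance between lug and ring above 0.142 m and z of puller in the frame of rest between 0.035 and 0.046 m and horizontal distance between puller and rest below 0.02 m and angle between the x axis of puller and the x axis of rest, either way round below 0.15 rad and x of hook in the frame of rest above 0.1 m and angle between puller's own z axis and vertical below 0.2 rad and linear speed of puller below 0.02 m/s); the robot touches nothing.
It fails at once if a finger pulls on the spring or its loop (it is stretched with the puller only) (contact force between the fingers and spring_loop above 1.5 N).
It fails at once if a bystander is tipped over or shoved more than 6 cm (angle between any of cup, tamper, mug, beanjar, sugartin, mill's own z axis and vertical above 0.6 rad or distance of any of cup, tamper, mug, beanjar, sugartin, mill from where it was at the start of the episode above 0.06 m).
Of tea4, tea5, tea6, tea7 only 2 to 4 are there at a start; the rules pass over those that are not, and their reading is None.
At some moment in a run one of tea4, tea5, tea6, tea7 may be knocked a few centimetres aside while the robot is not near it.
It also fails if it takes over 210 s, if anything falls off the work surface, if the arm or the gripper's body presses on something with over 40 N, if the wrist force passes 120 N, or if a joint passes its speed limit or range.

## Working session

There is one attempt and no reset: what is moved stays moved. The work goes in short steps, Python scripts to look and compute and a tool call to move; the robot and the scene stay as the last step left them, time stands still between calls to the robot, and variables do not carry over. Pictures are saved under pics/ and viewed, and the job is handed in when it is done.

Besides the shell and the picture viewer there is one more tool, called after "Emit:" in YAML: its name, and indented under it one key for each argument. play_rows: Moves the arm, as the interface text tells. Its arguments: {"type":"object","properties":{"translation":{"type":"array"},"turn":{"type":"array"},"fingers":{"type":"array"},"grip_force":{"type":"number"}},"required":["translation","turn","fingers"]}

```bash
ls; mkdir -p pics
python3 - <<'E'
from bench import ctrl
import cv2, numpy as np
np.set_printoptions(precision=4,suppress=True)
for n in ['side','top','wrist']:
    i=ctrl.camera_info(n); print(n,i)
    cv2.imwrite(f'pics/{n}0.png',ctrl.get_image(n))
print(ctrl.get_state())
E
```

```text
pics
side {'camera_matrix': array([[504.8445,   0.    , 315.2894],
       [  0.    , 504.8445, 241.2294],
       [  0.    ,   0.    ,   1.    ]]), 'k1': -0.11732335187561209, 'R': array([[-0.9657, -0.2594,  0.0072],
       [-0.1926,  0.6977, -0.69  ],
       [ 0.174 , -0.6677, -0.7238]]), 't': array([0.5648, 0.1879, 1.0968])}
top {'camera_matrix': array([[505.132 ,   0.    , 321.3908],
       [  0.    , 505.132 , 234.4866],
       [  0.    ,   0.    ,   1.    ]]), 'k1': 0.010831845793744117, 'R': array([[ 0.0002, -0.9998,  0.0186],
       [-0.9958, -0.0019, -0.0912],
       [ 0.0912, -0.0185, -0.9957]]), 't': array([-0.0324,  0.6224,  1.0105])}
wrist {'camera_matrix': array([[360.189 ,   0.    , 321.2026],
       [  0.    , 360.189 , 242.9908],
       [  0.    ,   0.    ,   1.    ]]), 'k1': -0.013048992802953947, 'R': array([[ 0.4196, -0.9077, -0.0043],
       [-0.8756, -0.406 ,  0.2618],
       [-0.2394, -0.106 , -0.9651]]), 't': array([-0.6475, -0.033 ,  0.3918])}
{'time': 0.15, 'joint_positions': array([ 1.1531,  0.3216, -0.0701,  1.4514,  0.0226,  1.3708, -0.0569]), 'qd': array([ 0.0001, -0.0037,  0.0005, -0.0033, -0.0004, -0.0016,  0.003 ]), 'joint_torque': array([  0.0005, -49.1794,  -0.4044, -31.2878,  -0.0639,   0.0404,
         0.0001]), 'position': array([ 0.2718, -0.59  ,  0.2217]), 'tool_rot': array([-0.4353,  1.9842, -1.9814]), 'ft_force': array([ 0.3962, -0.1927, -0.7648]), 'torque': array([-0.0683, -0.0108,  0.0366]), 'grip_width': 0.9973885393146504}
```

```bash
cat > h.py <<'E'
from bench import ctrl
import cv2, numpy as np
from scipy.spatial.transform import Rotation as R
np.set_printoptions(precision=4,suppress=True)
def proj(n,X,ci=None):
    ci=ci or ctrl.camera_info(n)
    p,_=cv2.projectPoints(np.array(X,float).reshape(-1,3),cv2.Rodrigues(np.array(ci['R']))[0],np.array(ci['t']),ci['camera_matrix'],np.array([ci['k1'],0,0,0.]))
    return p.reshape(-1,2)
def unproj(n,px,z,ci=None):
    ci=ci or ctrl.camera_info(n)
    px=np.array(px,float).reshape(-1,1,2)
    u=cv2.undistortPoints(px,ci['camera_matrix'],np.array([ci['k1'],0,0,0.])).reshape(-1,2)
    d=np.c_[u,np.ones(len(u))]@ci['R']   # R^T d
    c=-np.array(ci['R']).T@ci['t']
    return c+d*((z-c[2])/d[:,2])[:,None]
def crop(img,x0,y0,x1,y1,s,name):
    c=cv2.resize(img[y0:y1,x0:x1],None,fx=s,fy=s,interpolation=cv2.INTER_CUBIC)
    c=cv2.convertScaleAbs(c,alpha=1.4,beta=10)
    cv2.imwrite(name,c)
E
python3 - <<'E'
from h import *
im=cv2.imread('pics/top0.png')
crop(im,255,225,445,315,4,'pics/t_disp.png')
crop(im,100,180,300,360,4,'pics/t_left.png')
crop(im,250,300,490,360,3,'pics/t_right.png')
im=cv2.imread('pics/side0.png')
crop(im,290,170,420,320,4,'pics/s_disp.png')
E
python3 - <<'E'
from h import *
from scipy.optimize import least_squares
t=lambda x,y:(255+x/4,225+y/4)
s=lambda x,y:(290+x/4,170+y/4)
obs=[('top',t(58,142),(.058,.158,.039)),('top',t(713,247),(-.0375,-.165,.022)),('top',t(693,107),(.0375,-.165,.022)),
('top',t(110,328),(-.039,.140,.084)),('top',t(98,180),(.039,.140,.084)),
('side',s(135,407),(.039,.142,.084)),('side',s(275,410),(-.039,.142,.084)),('side',s(93,475),(.058,.158,.038))]
ci={n:ctrl.camera_info(n) for n in('top','side')}
def W(p,X):
    X=np.array(X);c,S=np.cos(p[2]),np.sin(p[2]);return np.array([p[0]+c*X[0]-S*X[1],p[1]+S*X[0]+c*X[1],X[2]])
f=lambda p:np.concatenate([proj(n,W(p,X),ci[n])[0]-np.array(u) for n,u,X in obs])
r=least_squares(f,[.6,0,0],loss='soft_l1');print(r.x,f(r.x).reshape(-1,2))
# cartons
im=cv2.imread('pics/top0.png');hsv=cv2.cvtColor(im,cv2.COLOR_BGR2HSV)
for nm,(x0,y0,x1,y1) in dict(purple=(180,320,225,352),orange=(250,320,292,350),olive=(370,315,415,345),blue=(433,315,482,343)).items():
    h=hsv[y0:y1,x0:x1]; m=((h[...,1]>80)&(h[...,2]>75)).astype(np.uint8)
    m=cv2.morphologyEx(m,cv2.MORPH_OPEN,np.ones((2,2)))
    c=max(cv2.findContours(m,cv2.RETR_EXTERNAL,cv2.CHAIN_APPROX_NONE)[0],key=cv2.contourArea)
    b=cv2.boxPoints(cv2.minAreaRect(c))+[x0,y0]+0.0
    w=unproj('top',b,.08,ci['top']);e=[np.linalg.norm(w[i]-w[(i+1)%4]) for i in range(4)]
    k=int(np.argmax(e[:2]));d=w[(k+1)%4]-w[k]
    print(nm,w.mean(0)[:2],'long dir deg',np.degrees(np.arctan2(d[1],d[0]))%180,np.round(e[:2],4))
# rest
l=lambda x,y:(100+x/4,180+y/4)
print('puller handle back,front', unproj('top',[l(62,648),l(140,500)],.05),'hook',unproj('top',[l(250,304)],.04))
print('bystanders',unproj('top',[(332,338),(130,205)],.04))
print('ring',unproj('top',[t(375,104)],.03))
E
```

```text
[ 0.5311 -0.0918  0.1239] [[ 0.6349 -0.3761]
 [-0.9671  0.5436]
 [-1.1504 -0.5846]
 [ 0.8135  1.2242]
 [-0.8901 -2.2036]
 [-0.1765 -2.338 ]
 [ 0.6307  0.8547]
 [ 0.5231 -1.4068]]
purple [0.4125 0.1987] long dir deg 92.68264247835118 [0.0576 0.0261]
orange [0.4184 0.067 ] long dir deg 100.56588015180178 [0.0595 0.0273]
olive [ 0.4114 -0.1925] long dir deg 89.93170424884207 [0.0096 0.0057]
blue [ 0.4335 -0.3031] long dir deg 85.95408104643349 [0.0152 0.0572]
puller handle back,front [[0.4083 0.3718 0.05  ]
 [0.48   0.3365 0.05  ]] hook [[0.5773 0.2884 0.04  ]]
bystanders [[ 0.4138 -0.0527  0.04  ]
 [ 0.6807  0.3568  0.04  ]]
ring [[ 0.5884 -0.0878  0.03  ]]
```

```bash
cat >> h.py <<'E'
D0=np.array([.5311,-.0918]);TH=.1239
try:
    import json; _d=json.load(open('disp.json')); D0=np.array(_d[:2]); TH=_d[2]
except Exception: pass
def disp(x,y,z=0): # mm in dispenser -> world m
    c,s=np.cos(TH),np.sin(TH);x/=1e3;y/=1e3
    return np.array([D0[0]+c*x-s*y,D0[1]+s*x+c*y,z/1e3])
def todisp(p):
    c,s=np.cos(TH),np.sin(TH);d=np.array(p[:2])-D0;return np.array([c*d[0]+s*d[1],-s*d[0]+c*d[1]])*1e3
def rot(a,pitch=0):
    "tool down, jaw axis (tool z) at world yaw a (deg)"
    a=np.radians(a);z=np.array([np.cos(a),np.sin(a),0]);y=np.array([0,0,-1.]);return R.from_matrix(np.c_[np.cross(y,z),y,z])
def yaw(r): z=r.as_matrix()[:,2];return np.degrees(np.arctan2(z[1],z[0]))
def tilt(r): return np.degrees(np.arccos(-r.as_matrix()[2,1]))
def plan(wps,start=None,vmax=40,wmax=.12,tstep=1.0,pad=True):
    """wps: list of (pos m, R or None, fingers or None, speed mm/row, hold rows)"""
    s=ctrl.get_state()
    p=np.array(s['position'])*1e3 if start is None else np.array(start[0])*1e3
    r=R.from_rotvec(s['tool_rot']) if start is None else start[1]
    T=[];W=[];F=[]
    f=None
    for wp in wps:
        P=np.array(wp[0])*1e3 if wp[0] is not None else p.copy()
        Rr=wp[1] if len(wp)>1 and wp[1] is not None else r
        f=wp[2] if len(wp)>2 and wp[2] is not None else f
        v=wp[3] if len(wp)>3 and wp[3] else vmax
        hold=wp[4] if len(wp)>4 else 0
        n=max(1,int(np.ceil(np.linalg.norm(P-p)/v-1e-6)),int(np.ceil((r.inv()*Rr).magnitude()/wmax-1e-6)))
        p0,r0=p.copy(),r;rel=(r0.inv()*Rr).as_rotvec()
        for k in range(n):
            tp=p0+(P-p0)*(k+1)/n;tr=r0*R.from_rotvec(rel*(k+1)/n)
            d=np.round(r.inv().apply(tp-p)/tstep)*tstep
            w=np.round((r.inv()*tr).as_rotvec(),2)
            T.append(d.tolist());W.append(w.tolist());F.append(f)
            p=p+r.apply(d);r=r*R.from_rotvec(w)
        for _ in range(hold): T.append([0,0,0]);W.append([0,0,0]);F.append(f)
    if pad:
        while len(T)%10: T.append([0,0,0]);W.append([0,0,0]);F.append(f)
    fm=lambda L:'['+','.join('['+','.join('%g'%(v+0.) for v in q)+']' for q in L)+']'
    for i in range(0,len(T),10):
        print(fm(T[i:i+10]));print(fm(W[i:i+10]));print(F[i:i+10])
    print('end',p/1e3,'yaw',yaw(r),'tilt',tilt(r))
def st():
    s=ctrl.get_state();r=R.from_rotvec(s['tool_rot'])
    print('t %.2f pos'%s['time'],s['position'],'disp',todisp(s['position']),'yaw %.1f tilt %.1f'%(yaw(r),tilt(r)),'F',s['ft_force'],'grip %.3f'%s['grip_width'],'q',s['joint_positions'])
E
python3 - <<'E'
from h import *
st();print(R.from_rotvec(ctrl.get_state()['tool_rot']).as_matrix())
ci=ctrl.camera_info('wrist');s=ctrl.get_state();r=R.from_rotvec(s['tool_rot'])
print('cam in tool',r.inv().apply(-ci['R'].T@ci['t']-s['position'])*1e3, r.inv().as_matrix()@ci['R'].T)
E
```

```text
t 0.15 pos [ 0.2718 -0.59    0.2217] disp [-318.8494 -462.3025] yaw -65.3 tilt 0.1 F [ 0.3962 -0.1927 -0.7648] grip 0.997 q [ 1.1531  0.3216 -0.0701  1.4514  0.0226  1.3708 -0.0569]
[[-0.9082 -0.0007  0.4186]
 [-0.4186  0.0013 -0.9082]
 [ 0.0001 -1.     -0.0015]]
cam in tool [ -71.4677 -162.382    -0.6635] [[-0.0011  0.9652  0.2617]
 [ 0.0026 -0.2617  0.9652]
 [ 1.      0.0018 -0.0022]]
```

Run:
```python
from h import *
plan([(disp(0,-120,240),rot(7.1),1,33)])
```

```text
[[-27,-1,-15],[-29,-1,-13],[-29,-2,-11],[-30,-1,-8],[-31,-1,-5],[-31,-1,-3],[-31,-1,0],[-31,-2,2],[-31,-1,5],[-30,-1,8]]
[[0,-0.08,0],[0,-0.09,0],[0,-0.08,0],[0,-0.09,0],[0,-0.08,0],[0,-0.09,0],[0,-0.08,0],[0,-0.08,0],[0,-0.09,0],[0,-0.08,0]]
[1, 1, 1, 1, 1, 1, 1, 1, 1, 1]
[[-30,-1,10],[-28,-1,12],[-28,-2,15],[-26,-1,17],[-24,-1,19],[0,0,0],[0,0,0],[0,0,0],[0,0,0],[0,0,0]]
[[0,-0.09,0],[0,-0.08,0],[0,-0.08,0],[0,-0.09,0],[0,-0.08,0],[0,0,0],[0,0,0],[0,0,0],[0,0,0],[0,0,0]]
[1, 1, 1, 1, 1, 1, 1, 1, 1, 1]
end [ 0.5456 -0.2113  0.24  ] yaw 6.936824157196791 tilt 0.08479036235509545
```

Emit:
play_rows:
  translation:
    - [-27,-1,-15]
    - [-29,-1,-13]
    - [-29,-2,-11]
    - [-30,-1,-8]
    - [-31,-1,-5]
    - [-31,-1,-3]
    - [-31,-1,0]
    - [-31,-2,2]
    - [-31,-1,5]
    - [-30,-1,8]
  turn:
    - [0,-0.08,0]
    - [0,-0.09,0]
    - [0,-0.08,0]
    - [0,-0.09,0]
    - [0,-0.08,0]
    - [0,-0.09,0]
    - [0,-0.08,0]
    - [0,-0.08,0]
    - [0,-0.09,0]
    - [0,-0.08,0]
  fingers: [1,1,1,1,1,1,1,1,1,1]

```text
time: 0.98
position: [0.4556, -0.3366, 0.2345]
tool_rot: [-1.055, 1.423, -1.423]
ft_force: [0.3, -0.2, -0.0]
grip_width: 0.995
```

Emit:
play_rows:
  translation:
    - [-30,-1,10]
    - [-28,-1,12]
    - [-28,-2,15]
    - [-26,-1,17]
    - [-24,-1,19]
    - [0,0,0]
    - [0,0,0]
    - [0,0,0]
    - [0,0,0]
    - [0,0,0]
  turn:
    - [0,-0.09,0]
    - [0,-0.08,0]
    - [0,-0.08,0]
    - [0,-0.09,0]
    - [0,-0.08,0]
    - [0,0,0]
    - [0,0,0]
    - [0,0,0]
    - [0,0,0]
    - [0,0,0]
  fingers: [1,1,1,1,1,1,1,1,1,1]

```text
time: 1.82
position: [0.5449, -0.2134, 0.2403]
tool_rot: [-1.264, 1.122, -1.122]
ft_force: [-0.2, -0.6, 0.4]
grip_width: 1.001
```

Run:
```python
from h import *
st();import json
ci=ctrl.camera_info('wrist');json.dump({k:np.array(v).tolist() for k,v in ci.items()},open('w1.json','w'))
im=ctrl.get_image('wrist');cv2.imwrite('pics/w1.png',im)
```

```text
t 1.82 pos [ 0.5449 -0.2134  0.2403] disp [  -1.3126 -122.3638] yaw 6.8 tilt 0.0 F [-0.1796 -0.5854  0.3537] grip 1.001 q [ 0.7455  0.2075 -0.4833  1.578   0.0984  1.3806  0.3702]
```

Run:
```python
from h import *
import json
ci={k:np.array(v) for k,v in json.load(open('w1.json')).items()}
im=cv2.imread('pics/w1.png');crop(im,270,0,430,260,2.3,'pics/w1c.png')
for px,z,n in [((290,250),.022,'rail-x end'),((357,250),.022,'rail+x end'),((382,93),.03,'ring'),((322,80),.004,'slot'),((322,200),.004,'slot'),((290,216),.074,'fol -33'),((357,216),.074,'fol 33'),((288,100),.022,'railL'),((362,100),.022,'railR')]:
    w=unproj('wrist',px,z,ci)[0];print(n,w[:2],todisp(w))
```

```text
rail-x end [ 0.5148 -0.2554] [ -36.4114 -160.3444]
rail+x end [ 0.588  -0.2466] [  37.3012 -160.6518]
ring [ 0.5881 -0.0853] [57.4092 -0.6443]
slot [ 0.5287 -0.0764] [-0.4569 15.5357]
slot [ 0.5435 -0.199 ] [  -0.9768 -107.8991]
fol -33 [ 0.5146 -0.2073] [ -30.6499 -112.5249]
fol 33 [ 0.5762 -0.1998] [  31.4165 -112.7956]
railL [ 0.4978 -0.1016] [-34.2433  -5.6342]
railR [ 0.5706 -0.0929] [39.08   -5.9942]
```

```bash
echo '[0.5308,-0.0883,0.122]' > disp.json
python3 - <<'E'
from h import *
st()
plan([(disp(0,-25,100),rot(7),-.4),(disp(0,-20,22),rot(7),-.4,30),(disp(0,0,22),rot(7),-.4,7)])
E
```

```text
t 1.87 pos [ 0.545  -0.2131  0.2404] disp [  -1.0668 -125.6417] yaw 6.8 tilt 0.0 F [-0.1804  0.8732  0.3759] grip 0.997 q [ 0.7454  0.2075 -0.4837  1.5779  0.0983  1.3806  0.3702]
[[-20,28,0],[-20,28,0],[-20,28,0],[-21,28,1],[-20,28,0],[-2,26,0],[-1,26,0],[-2,26,0],[-7,0,0],[-6,0,0]]
[[0,0,0],[0,0,0],[0,0,0],[0,0,0],[0,0,0],[0,0,0],[0,0,0],[0,0,0],[0,0,0],[0,0,0]]
[-0.4, -0.4, -0.4, -0.4, -0.4, -0.4, -0.4, -0.4, -0.4, -0.4]
[[-7,0,0],[0,0,0],[0,0,0],[0,0,0],[0,0,0],[0,0,0],[0,0,0],[0,0,0],[0,0,0],[0,0,0]]
[[0,0,0],[0,0,0],[0,0,0],[0,0,0],[0,0,0],[0,0,0],[0,0,0],[0,0,0],[0,0,0],[0,0,0]]
[-0.4, -0.4, -0.4, -0.4, -0.4, -0.4, -0.4, -0.4, -0.4, -0.4]
end [ 0.5311 -0.088   0.0224] yaw 6.7760958173805514 tilt 0.03755442794216841
```

Emit:
play_rows:
  translation:
    - [-20,28,0]
    - [-20,28,0]
    - [-20,28,0]
    - [-21,28,1]
    - [-20,28,0]
    - [-2,26,0]
    - [-1,26,0]
    - [-2,26,0]
    - [-7,0,0]
    - [-6,0,0]
  turn:
    - [0,0,0]
    - [0,0,0]
    - [0,0,0]
    - [0,0,0]
    - [0,0,0]
    - [0,0,0]
    - [0,0,0]
    - [0,0,0]
    - [0,0,0]
    - [0,0,0]
  fingers: [-0.4,-0.4,-0.4,-0.4,-0.4,-0.4,-0.4,-0.4,-0.4,-0.4]

```text
time: 2.7
position: [0.5311, -0.0934, 0.0217]
tool_rot: [-1.265, 1.123, -1.119]
ft_force: [0.0, 0.7, 0.3]
grip_width: 0.346
```

Emit:
play_rows:
  translation:
    - [-7,0,0]
    - [-5,0,0]
    - [-5,0,0]
    - [-5,0,0]
    - [-5,0,0]
    - [-3,0,0]
    - [-3,0,0]
    - [-3,0,0]
    - [-3,0,0]
    - [-3,0,0]
  turn:
    - [0,0,0]
    - [0,0,0]
    - [0,0,0]
    - [0,0,0]
    - [0,0,0]
    - [0,0,0]
    - [0,0,0]
    - [0,0,0]
    - [0,0,0]
    - [0,0,0]
  fingers: [-0.4,-0.4,-0.4,-0.4,-0.4,-0.4,-0.4,-0.4,-0.4,-0.4]

```text
time: 3.53
position: [0.5272, -0.0515, 0.0225]
tool_rot: [-1.264, 1.12, -1.12]
ft_force: [-0.6, -0.0, 0.3]
grip_width: 0.305
```

Run:
```python
from h import *
st();crop(ctrl.get_image('side'),290,170,420,320,4,'pics/s1.png')
```

```text
t 3.53 pos [ 0.5272 -0.0515  0.0225] disp [ 0.9253 36.9148] yaw 6.9 tilt 0.0 F [-0.5516 -0.0308  0.2661] grip 0.305 q [ 0.5384  0.3114 -0.5528  1.9422  0.2004  0.9419  0.0093]
```

Emit:
play_rows:
  translation:
    - [-2,0,0]
    - [-2,0,0]
    - [-2,0,0]
    - [-2,0,0]
    - [-1,0,0]
    - [-1,0,0]
    - [0,0,0]
    - [0,0,0]
    - [0,0,0]
    - [0,0,0]
  turn:
    - [0,0,0]
    - [0,0,0]
    - [0,0,0]
    - [0,0,0]
    - [0,0,0]
    - [0,0,0]
    - [0,0,0]
    - [0,0,0]
    - [0,0,0]
    - [0,0,0]
  fingers: [-0.4,-0.4,-0.4,-0.4,-0.4,-0.4,-0.4,-0.4,-0.4,-0.4]

```text
time: 4.42
position: [0.5263, -0.0449, 0.0226]
tool_rot: [-1.265, 1.12, -1.124]
ft_force: [1.3, -7.1, -0.0]
grip_width: 0.3
```

Run:
```python
from h import *
st();crop(ctrl.get_image('side'),290,170,420,320,4,'pics/s2.png')
```

```text
t 4.42 pos [ 0.5263 -0.0449  0.0226] disp [ 0.8239 43.5935] yaw 6.8 tilt 0.2 F [ 1.3023 -7.1    -0.015 ] grip 0.300 q [ 0.5271  0.3081 -0.5556  1.9463  0.2034  0.9408 -0.0092]
```

Run:
```python
from h import *
plan([(disp(0,20,22),None,-.4,12),(disp(0,-40,200),None,1,36)])
```

```text
[[12,0,0],[12,1,-1],[10,-30,0],[10,-29,0],[10,-30,0],[10,-30,0],[10,-29,0],[10,-30,0],[0,0,0],[0,0,0]]
[[0,0,0],[0,0,0],[0,0,0],[0,0,0],[0,0,0],[0,0,0],[0,0,0],[0,0,0],[0,0,0],[0,0,0]]
[-0.4, -0.4, 1, 1, 1, 1, 1, 1, 1, 1]
end [ 0.5352 -0.1279  0.1999] yaw 6.812631816743579 tilt 0.19329627752875575
```

Emit:
play_rows:
  translation:
    - [12,0,0]
    - [12,1,-1]
    - [10,-30,0]
    - [10,-29,0]
    - [10,-30,0]
    - [10,-30,0]
    - [10,-29,0]
    - [10,-30,0]
    - [0,0,0]
    - [0,0,0]
  turn:
    - [0,0,0]
    - [0,0,0]
    - [0,0,0]
    - [0,0,0]
    - [0,0,0]
    - [0,0,0]
    - [0,0,0]
    - [0,0,0]
    - [0,0,0]
    - [0,0,0]
  fingers: [-0.4,-0.4,-0.4,1,1,1,1,1,1,1]

```text
time: 5.3
position: [0.5364, -0.1268, 0.2013]
tool_rot: [-1.261, 1.118, -1.124]
ft_force: [0.1, 0.1, -0.7]
grip_width: 0.746
```

Run:
```python
from h import *
import json
st();ci=ctrl.camera_info('wrist');json.dump({k:np.array(v).tolist() for k,v in ci.items()},open('w2.json','w'))
cv2.imwrite('pics/w2.png',ctrl.get_image('wrist'));cv2.imwrite('pics/t2.png',ctrl.get_image('top'))
```

```text
t 5.30 pos [ 0.5364 -0.1268  0.2013] disp [  0.8791 -38.863 ] yaw 6.8 tilt 0.2 F [ 0.0996  0.1185 -0.6836] grip 0.746 q [ 0.6733  0.1548 -0.5373  1.7165  0.0827  1.2889  0.2376]
```

Run:
```python
from h import *
import json
ci={k:np.array(v) for k,v in json.load(open('w2.json')).items()}
for px,z,n in [((277.5,115),.084,'tea3 rear L'),((359,116),.084,'tea3 rear R'),((277,73),.084,'tea2/3 L'),((362,73),.084,'2/3R'),((383,188),.03,'ring'),((320,120),.004,'slot'),((320,290),.004,'slot'),((282,200),.022,'railL'),((362,200),.022,'railR')]:
    w=unproj('wrist',px,z,ci)[0];print(n,w[:2],todisp(w))
im=cv2.imread('pics/t2.png');hsv=cv2.cvtColor(im,cv2.COLOR_BGR2HSV)
for p in [(200,341),(270,337)]: print(hsv[p[1],p[0]])
im=cv2.imread('pics/top0.png');hsv=cv2.cvtColor(im,cv2.COLOR_BGR2HSV)
for p in [(395,334),(460,332)]: print(hsv[p[1],p[0]])
```

```text
tea3 rear L [ 0.4933 -0.037 ] [-30.9358  55.4393]
tea3 rear R [ 0.5529 -0.0305] [28.9804 54.6402]
tea2/3 L [ 0.4904 -0.0087] [-30.3808  83.9316]
2/3R [ 0.5508 -0.0014] [30.416  83.8431]
ring [ 0.5891 -0.0854] [58.1868 -4.205 ]
slot [ 0.5241 -0.0315] [ 0.2139 57.1804]
slot [ 0.5446 -0.2033] [  -0.2453 -115.8006]
railL [ 0.4969 -0.1089] [-36.1294 -16.2897]
railR [ 0.5725 -0.0998] [ 40.0331 -16.4499]
[156 101 106]
[ 12 182 147]
[ 46 135  68]
[104 149  82]
```

```bash
cat >> h.py <<'E'
CB=dict(purple=(156,8,60),orange=(12,5,120),olive=(46,10,60),blue=(104,8,90))
def find(img,name,cam='top',roi=None,z=.08):
    h0,dh,smin=CB[name];h=cv2.cvtColor(img,cv2.COLOR_BGR2HSV).astype(int)
    m=(abs(h[...,0]-h0)<=dh)&(h[...,1]>smin)
    if roi: 
        q=np.zeros_like(m);x0,y0,x1,y1=roi;q[y0:y1,x0:x1]=1;m&=q
    v=np.percentile(h[...,2][m],75);m&=h[...,2]>.72*v
    m=cv2.morphologyEx(m.astype(np.uint8),cv2.MORPH_OPEN,np.ones((3,3)))
    c=max(cv2.findContours(m,cv2.RETR_EXTERNAL,cv2.CHAIN_APPROX_NONE)[0],key=cv2.contourArea)
    b=cv2.boxPoints(cv2.minAreaRect(c))
    w=unproj(cam,b,z);e=[np.linalg.norm(w[i]-w[(i+1)%4])*1e3 for i in range(4)]
    k=int(np.argmax(e[:2]));d=w[(k+1)%4]-w[k]
    print(name,'px',b.mean(0),w.mean(0)[:2],'yaw %.1f'%(np.degrees(np.arctan2(d[1],d[0]))%180),np.round(e[:2],1))
E
python3 - <<'E'
from h import *
a=cv2.imread('pics/t2.png');b=cv2.imread('pics/top0.png')
R4=dict(purple=(160,310,240,370),orange=(240,310,310,370),olive=(355,305,425,360),blue=(425,305,490,360))
for n in R4:
    find(b,n,roi=R4[n])
    if n in('purple','orange'): find(a,n,roi=R4[n])
E
```

```text
purple px [200.  340.5] [0.4142 0.2008] yaw 92.6 [58.2 26.8]
purple px [200.0227 340.499 ] [0.4142 0.2008] yaw 92.4 [58.1 26.8]
orange px [269.3846 336.9231] [0.4205 0.0688] yaw 101.1 [58.4 26.7]
orange px [269.3846 336.9231] [0.4205 0.0688] yaw 101.1 [58.4 26.7]
olive px [393.2115 332.9424] [ 0.4277 -0.1691] yaw 78.8 [26.5 58.9]
blue px [461.3224 331.4873] [ 0.4303 -0.3008] yaw 86.0 [26.8 58.7]
```

Run:
```python
from h import *
plan([((.414,.2005,.13),rot(92.5),1,36),((.414,.2005,.038),rot(92.5),1,30)])
```

```text
[[-26,5,-6],[-27,6,-3],[-26,5,-1],[-27,5,3],[-26,6,6],[-25,5,9],[-24,5,12],[-23,5,14],[-20,6,17],[-19,5,19]]
[[0,-0.11,0],[0,-0.12,0],[0,-0.11,0],[0,-0.12,0],[0,-0.11,0],[0,-0.12,0],[0,-0.11,0],[0,-0.12,0],[0,-0.11,0],[0,-0.12,0]]
[1, 1, 1, 1, 1, 1, 1, 1, 1, 1]
[[-16,5,21],[-14,6,23],[-11,5,25],[0,23,0],[0,23,0],[0,23,0],[0,23,-1],[0,0,0],[0,0,0],[0,0,0]]
[[0,-0.11,0],[0,-0.12,0],[0,-0.11,0],[0,0,0],[0,0,0],[0,0,0],[0,0,0],[0,0,0],[0,0,0],[0,0,0]]
[1, 1, 1, 1, 1, 1, 1, 1, 1, 1]
end [0.4138 0.2001 0.038 ] yaw 92.29875693775742 tilt 0.09632710185243765
```

Emit:
play_rows:
  translation:
    - [-26,5,-6]
    - [-27,6,-3]
    - [-26,5,-1]
    - [-27,5,3]
    - [-26,6,6]
    - [-25,5,9]
    - [-24,5,12]
    - [-23,5,14]
    - [-20,6,17]
    - [-19,5,19]
  turn:
    - [0,-0.11,0]
    - [0,-0.12,0]
    - [0,-0.11,0]
    - [0,-0.12,0]
    - [0,-0.11,0]
    - [0,-0.12,0]
    - [0,-0.11,0]
    - [0,-0.12,0]
    - [0,-0.11,0]
    - [0,-0.12,0]
  fingers: [1,1,1,1,1,1,1,1,1,1]

```text
time: 6.23
position: [0.4403, 0.1263, 0.1446]
tool_rot: [-1.559, 0.233, -0.228]
ft_force: [0.2, 0.4, 0.3]
grip_width: 1.006
```

Run:
```python
from h import *
st();plan([((.414,.2005,.13),rot(92.5),1,30),((.414,.2005,.038),rot(92.5),1,25)])
```

```text
t 6.23 pos [0.4403 0.1263 0.1446] disp [-63.7191 223.9859] yaw 73.2 tilt 0.2 F [0.2209 0.4117 0.2891] grip 1.006 q [ 0.4799 -0.0027 -0.805   1.9817 -0.0029  1.1648  0.9534]
[[-16,5,21],[-13,5,23],[-10,5,24],[0,23,0],[0,23,0],[0,23,0],[0,23,0],[0,0,0],[0,0,0],[0,0,0]]
[[0,-0.11,0],[0,-0.11,0],[0,-0.12,0],[0,0,0],[0,0,0],[0,0,0],[0,0,0],[0,0,0],[0,0,0],[0,0,0]]
[1, 1, 1, 1, 1, 1, 1, 1, 1, 1]
end [0.4139 0.2006 0.0376] yaw 92.66653983015568 tilt 0.1752723172819068
```

Emit:
play_rows:
  translation:
    - [-16,5,21]
    - [-13,5,23]
    - [-10,5,24]
    - [0,23,0]
    - [0,23,0]
    - [0,23,0]
    - [0,23,0]
    - [0,0,0]
    - [0,0,0]
    - [0,0,0]
  turn:
    - [0,-0.11,0]
    - [0,-0.11,0]
    - [0,-0.12,0]
    - [0,0,0]
    - [0,0,0]
    - [0,0,0]
    - [0,0,0]
    - [0,0,0]
    - [0,0,0]
    - [0,0,0]
  fingers: [1,1,1,1,1,1,1,1,1,1]

```text
time: 7.07
position: [0.4167, 0.2002, 0.0399]
tool_rot: [-1.57, -0.032, 0.032]
ft_force: [-0.2, -0.7, 0.3]
grip_width: 0.999
```

Run:
```python
from h import *
st();im=ctrl.get_image('side');crop(im,320,260,440,400,4,'pics/s3.png')
```

```text
t 7.07 pos [0.4167 0.2002 0.0399] disp [-78.1882 300.2149] yaw 92.3 tilt 0.0 F [-0.1991 -0.7284  0.3186] grip 0.999 q [ 0.3311  0.1919 -0.8846  2.0773  0.1817  0.9497  0.9608]
```

Emit:
play_rows:
  translation:
    - [0,0,0]
    - [0,0,0]
    - [0,0,0]
    - [0,0,0]
    - [0,0,0]
    - [0,-15,0]
    - [0,-20,0]
    - [0,-20,0]
    - [0,-20,0]
    - [0,-20,0]
  turn:
    - [0,0,0]
    - [0,0,0]
    - [0,0,0]
    - [0,0,0]
    - [0,0,0]
    - [0,0,0]
    - [0,0,0]
    - [0,0,0]
    - [0,0,0]
    - [0,0,0]
  fingers: [-1,-1,-1,-1,-1,-1,-1,-1,-1,-1]
  grip_force: 30

```text
time: 7.95
position: [0.4164, 0.1997, 0.1353]
tool_rot: [-1.571, -0.032, 0.032]
ft_force: [0.1, 0.0, -0.6]
grip_width: 0.686
```

Run:
```python
from h import *
st();plan([(disp(0,38,136),rot(7),-1,30),(disp(0,38,60),rot(7),-1,20)])
```

```text
t 7.95 pos [0.4164 0.1997 0.1353] disp [-78.4555 299.7544] yaw 92.3 tilt 0.0 F [ 0.0783  0.0074 -0.6439] grip 0.686 q [ 0.4033  0.0235 -0.9054  1.9844  0.0203  1.1433  1.101 ]
[[8,0,-20],[9,0,-18],[12,0,-18],[14,0,-15],[16,0,-15],[17,0,-12],[18,0,-10],[19,0,-8],[21,0,-6],[20,0,-4]]
[[0,0.11,0],[0,0.12,0],[0,0.11,0],[0,0.12,0],[0,0.11,0],[0,0.12,0],[0,0.11,0],[0,0.12,0],[0,0.11,0],[0,0.12,0]]
[-1, -1, -1, -1, -1, -1, -1, -1, -1, -1]
[[21,-1,-1],[21,0,2],[21,0,3],[0,19,0],[0,19,0],[0,19,0],[0,19,0],[0,0,0],[0,0,0],[0,0,0]]
[[0,0.11,0],[0,0.11,0],[0,0.12,0],[0,0,0],[0,0,0],[0,0,0],[0,0,0],[0,0,0],[0,0,0],[0,0,0]]
[-1, -1, -1, -1, -1, -1, -1, -1, -1, -1]
end [ 0.5259 -0.0507  0.0604] yaw 6.951407965417489 tilt 0.025186433149771658
```

Emit:
play_rows:
  translation:
    - [8,0,-20]
    - [9,0,-18]
    - [12,0,-18]
    - [14,0,-15]
    - [16,0,-15]
    - [17,0,-12]
    - [18,0,-10]
    - [19,0,-8]
    - [21,0,-6]
    - [20,0,-4]
  turn:
    - [0,0.11,0]
    - [0,0.12,0]
    - [0,0.11,0]
    - [0,0.12,0]
    - [0,0.11,0]
    - [0,0.12,0]
    - [0,0.11,0]
    - [0,0.12,0]
    - [0,0.11,0]
    - [0,0.12,0]
  fingers: [-1,-1,-1,-1,-1,-1,-1,-1,-1,-1]

```text
time: 8.78
position: [0.5009, 0.006, 0.1344]
tool_rot: [-1.391, 0.868, -0.868]
ft_force: [-0.4, 0.5, -1.4]
grip_width: 0.686
```

Emit:
play_rows:
  translation:
    - [21,-1,-1]
    - [21,0,2]
    - [21,0,3]
    - [0,0,0]
    - [0,0,0]
    - [0,0,0]
    - [0,0,0]
    - [0,0,0]
    - [0,0,0]
    - [0,0,0]
  turn:
    - [0,0.11,0]
    - [0,0.11,0]
    - [0,0.12,0]
    - [0,0,0]
    - [0,0,0]
    - [0,0,0]
    - [0,0,0]
    - [0,0,0]
    - [0,0,0]
    - [0,0,0]
  fingers: [-1,-1,-1,-1,-1,-1,-1,-1,-1,-1]

```text
time: 9.62
position: [0.5261, -0.0502, 0.1356]
tool_rot: [-1.265, 1.119, -1.119]
ft_force: [-0.5, -0.3, -1.0]
grip_width: 0.684
```

Run:
```python
from h import *
st();cv2.imwrite('pics/w3.png',ctrl.get_image('wrist'))
```

```text
t 9.62 pos [ 0.5261 -0.0502  0.1356] disp [-0.0491 38.4081] yaw 7.0 tilt 0.0 F [-0.5036 -0.2864 -1.0023] grip 0.684 q [ 0.5979  0.1688 -0.6011  1.8448  0.1041  1.159   0.0839]
```

Run:
```python
from h import *
for px,z in [((270,249),.0956),((376,248),.0956),((246,303),.1756),((396,302),.1756),((322,238),.084),((405,72),.039)]:
    print(px,todisp(unproj('wrist',px,z)[0]))
plan([(disp(0,38.4,44),rot(7),-1,14)])
```

```text
(270, 249) [-30.1637  52.274 ]
(376, 248) [31.7742 52.9711]
(246, 303) [-27.8587  54.466 ]
(396, 302) [27.4143 54.9576]
(322, 238) [ 0.2422 56.0098]
(405, 72) [ 55.0886 158.1096]
[[0,13,0],[0,13,0],[0,13,0],[0,13,0],[0,13,0],[0,14,0],[0,13,0],[0,0,0],[0,0,0],[0,0,0]]
[[0,0,0],[0,0,0],[0,0,0],[0,0,0],[0,0,0],[0,0,0],[0,0,0],[0,0,0],[0,0,0],[0,0,0]]
[-1, -1, -1, -1, -1, -1, -1, -1, -1, -1]
end [ 0.5261 -0.0504  0.0436] yaw 6.985578109306148 tilt 0.01585770124791392
```

Emit:
play_rows:
  translation:
    - [0,13,0]
    - [0,13,0]
    - [0,13,0]
    - [0,13,0]
    - [0,13,0]
    - [0,13,0]
    - [0,10,0]
    - [0,4,0]
    - [0,2,0]
    - [0,0,0]
  turn:
    - [0,0,0]
    - [0,0,0]
    - [0,0,0]
    - [0,0,0]
    - [0,0,0]
    - [0,0,0]
    - [0,0,0]
    - [0,0,0]
    - [0,0,0]
    - [0,0,0]
  fingers: [-1,-1,-1,-1,-1,-1,-1,-1,-1,-1]

```text
time: 10.5
position: [0.5266, -0.0509, 0.0437]
tool_rot: [-1.265, 1.119, -1.12]
ft_force: [-5.8, 0.9, 16.5]
grip_width: 0.689
```

Emit:
play_rows:
  translation:
    - [0,-1,0]
    - [0,-1,0]
    - [0,0,0]
    - [0,0,0]
    - [0,0,0]
    - [0,-20,0]
    - [0,-30,0]
    - [0,-35,0]
    - [0,-40,0]
    - [0,-30,0]
  turn:
    - [0,0,0]
    - [0,0,0]
    - [0,0,0]
    - [0,0,0]
    - [0,0,0]
    - [0,0,0]
    - [0,0,0]
    - [0,0,0]
    - [0,0,0]
    - [0,0,0]
  fingers: [0.6,0.6,0.6,0.6,0.6,0.6,1,1,1,1]

```text
time: 11.33
position: [0.5267, -0.0506, 0.2013]
tool_rot: [-1.263, 1.118, -1.121]
ft_force: [1.5, -1.2, 0.2]
grip_width: 0.976
```

Run:
```python
from h import *
st();cv2.imwrite('pics/t4.png',ctrl.get_image('top'));a=cv2.imread('pics/t4.png')
find(a,'orange',roi=(240,310,310,370))
plan([((.421,.0685,.17),rot(101),1,36),((.421,.0685,.04),rot(101),1,30)])
```

```text
t 11.33 pos [ 0.5267 -0.0506  0.2013] disp [ 0.5015 37.96  ] yaw 7.0 tilt 0.1 F [ 1.5069 -1.2134  0.1858] grip 0.976 q [ 0.6152  0.1116 -0.6064  1.7635  0.0666  1.2848  0.1144]
orange px [269.3846 336.9231] [0.4205 0.0688] yaw 101.1 [58.4 26.7]
[[-9,3,-7],[-11,2,-5],[-10,3,-5],[-11,2,-3],[-12,3,-1],[-11,2,-1],[-12,3,1],[-11,3,2],[-11,2,4],[-11,3,5]]
[[0,-0.12,0],[0,-0.11,0],[0,-0.12,0],[0,-0.12,0],[0,-0.12,0],[0,-0.11,0.01],[0,-0.12,0],[0,-0.12,0],[0,-0.12,0],[0,-0.11,0]]
[1, 1, 1, 1, 1, 1, 1, 1, 1, 1]
[[-9,3,6],[-9,2,7],[-9,3,8],[-7,3,9],[0,26,0],[0,26,0],[0,26,0],[0,26,0],[0,26,0],[0,0,0]]
[[0,-0.12,0],[0,-0.12,0],[0,-0.11,0],[0,-0.12,0],[0,0,0],[0,0,0],[0,0,0],[0,0,0],[0,0,0],[0,0,0]]
[1, 1, 1, 1, 1, 1, 1, 1, 1, 1]
end [0.4212 0.0688 0.0395] yaw 100.90830325870881 tilt 0.35568122683272113
```

Emit:
play_rows:
  translation:
    - [-9,3,-7]
    - [-11,2,-5]
    - [-10,3,-5]
    - [-11,2,-3]
    - [-12,3,-1]
    - [-11,2,-1]
    - [-12,3,1]
    - [-11,3,2]
    - [-11,2,4]
    - [-11,3,5]
  turn:
    - [0,-0.12,0]
    - [0,-0.11,0]
    - [0,-0.12,0]
    - [0,-0.12,0]
    - [0,-0.12,0]
    - [0,-0.11,0]
    - [0,-0.12,0]
    - [0,-0.12,0]
    - [0,-0.12,0]
    - [0,-0.11,0]
  fingers: [1,1,1,1,1,1,1,1,1,1]

```text
time: 12.22
position: [0.4472, 0.0351, 0.172]
tool_rot: [-1.56, 0.215, -0.215]
ft_force: [-0.0, 0.2, -0.1]
grip_width: 0.999
```

Emit:
play_rows:
  translation:
    - [-9,3,6]
    - [-9,2,7]
    - [-9,3,8]
    - [-7,3,9]
    - [0,26,0]
    - [0,26,0]
    - [0,26,0]
    - [0,26,0]
    - [0,0,0]
    - [0,0,0]
  turn:
    - [0,-0.12,0]
    - [0,-0.12,0]
    - [0,-0.11,0]
    - [0,-0.12,0]
    - [0,0,0]
    - [0,0,0]
    - [0,0,0]
    - [0,0,0]
    - [0,0,0]
    - [0,0,0]
  fingers: [1,1,1,1,1,1,1,1,1,1]

```text
time: 13.05
position: [0.4153, 0.0683, 0.0567]
tool_rot: [-1.565, -0.147, 0.152]
ft_force: [0.2, -0.4, 0.3]
grip_width: 1.002
```

Run:
```python
from h import *
st();im=ctrl.get_image('side');crop(im,320,220,440,360,4,'pics/s5.png')
plan([((.421,.0685,.04),rot(101),1,30)])
```

```text
t 13.05 pos [0.4153 0.0683 0.0567] disp [-95.6065 169.4891] yaw 100.9 tilt 0.2 F [ 0.1994 -0.3974  0.3171] grip 1.002 q [ 0.5168  0.0279 -0.74    2.1547  0.021   0.9696  1.5266]
[[4,18,-1],[0,0,0],[0,0,0],[0,0,0],[0,0,0],[0,0,0],[0,0,0],[0,0,0],[0,0,0],[0,0,0]]
[[0,0,0],[0,0,0],[0,0,0],[0,0,0],[0,0,0],[0,0,0],[0,0,0],[0,0,0],[0,0,0],[0,0,0]]
[1, 1, 1, 1, 1, 1, 1, 1, 1, 1]
end [0.4209 0.0682 0.04  ] yaw 100.91443715124996 tilt 0.03014856892020324
```

Emit:
play_rows:
  translation:
    - [5,0,0]
    - [0,9,0]
    - [0,8,0]
    - [0,0,0]
    - [0,0,0]
    - [0,0,0]
    - [0,0,0]
    - [0,0,0]
    - [0,0,0]
    - [0,0,0]
  turn:
    - [0,0,0]
    - [0,0,0]
    - [0,0,0]
    - [0,0,0]
    - [0,0,0]
    - [0,0,0]
    - [0,0,0]
    - [0,0,0]
    - [0,0,0]
    - [0,0,0]
  fingers: [1,1,1,1,-1,-1,-1,-1,-1,-1]

```text
time: 13.93
position: [0.4217, 0.069, 0.0407]
tool_rot: [-1.566, -0.15, 0.149]
ft_force: [-0.2, 0.5, 1.1]
grip_width: 0.69
```

Run:
```python
from h import *
st();im=ctrl.get_image('side');crop(im,320,220,440,360,4,'pics/s6.png')
s=ctrl.get_state();p=s['position'].copy();p[2]=.138
plan([(p,None,-1,25),(disp(0,8,140),rot(7),-1,30)])
```

```text
t 13.93 pos [0.4217 0.069  0.0407] disp [-89.1534 169.4453] yaw 100.9 tilt 0.0 F [-0.1833  0.5367  1.1352] grip 0.690 q [ 0.5066  0.0728 -0.7415  2.1573  0.0616  0.9312  1.4905]
[[0,-24,0],[0,-25,0],[0,-24,0],[0,-24,0],[6,0,-12],[7,0,-11],[8,0,-11],[9,-1,-9],[10,0,-8],[12,0,-7]]
[[0,0,0],[0,0,0],[0,0,0],[0,0,0],[0,0.12,0],[0,0.11,0],[0,0.12,0],[0,0.12,0],[0,0.12,0],[0,0.11,0]]
[-1, -1, -1, -1, -1, -1, -1, -1, -1, -1]
[[12,0,-5],[12,0,-5],[13,0,-2],[13,-1,-1],[13,0,0],[13,0,2],[13,0,4],[12,0,5],[0,0,0],[0,0,0]]
[[0,0.12,0],[0,0.12,0],[0,0.11,0],[0,0.12,0],[0,0.12,0],[0,0.11,0],[0,0.12,0],[0,0.12,0],[0,0,0],[0,0,0]]
[-1, -1, -1, -1, -1, -1, -1, -1, -1, -1]
end [ 0.53   -0.0801  0.1398] yaw 6.928513983983232 tilt 0.027464406056758133
```

Emit:
play_rows:
  translation:
    - [0,-24,0]
    - [0,-25,0]
    - [0,-24,0]
    - [0,-24,0]
    - [6,0,-12]
    - [7,0,-11]
    - [8,0,-11]
    - [9,-1,-9]
    - [10,0,-8]
    - [12,0,-7]
  turn:
    - [0,0,0]
    - [0,0,0]
    - [0,0,0]
    - [0,0,0]
    - [0,0.12,0]
    - [0,0.11,0]
    - [0,0.12,0]
    - [0,0.12,0]
    - [0,0.12,0]
    - [0,0.11,0]
  fingers: [-1,-1,-1,-1,-1,-1,-1,-1,-1,-1]

```text
time: 14.82
position: [0.4682, 0.0043, 0.1384]
tool_rot: [-1.533, 0.404, -0.404]
ft_force: [0.0, 0.1, -1.0]
grip_width: 0.689
```

Emit:
play_rows:
  translation:
    - [12,0,-5]
    - [12,0,-5]
    - [13,0,-2]
    - [13,-1,-1]
    - [13,0,0]
    - [13,0,2]
    - [13,0,4]
    - [12,0,5]
    - [0,0,0]
    - [0,0,0]
  turn:
    - [0,0.12,0]
    - [0,0.12,0]
    - [0,0.11,0]
    - [0,0.12,0]
    - [0,0.12,0]
    - [0,0.11,0]
    - [0,0.12,0]
    - [0,0.12,0]
    - [0,0,0]
    - [0,0,0]
  fingers: [-1,-1,-1,-1,-1,-1,-1,-1,-1,-1]

```text
time: 15.65
position: [0.5294, -0.0801, 0.1391]
tool_rot: [-1.265, 1.119, -1.117]
ft_force: [0.2, 0.6, -1.3]
grip_width: 0.69
```

Run:
```python
from h import *
st();cv2.imwrite('pics/w4.png',ctrl.get_image('wrist'))
```

```text
t 15.65 pos [ 0.5294 -0.0801  0.1391] disp [-0.3493  8.2706] yaw 7.1 tilt 0.1 F [ 0.2469  0.6255 -1.3229] grip 0.690 q [ 0.6159  0.1779 -0.5636  1.8247  0.1023  1.1691  0.1426]
```

Run:
```python
from h import *
for px,z in [((268,250),.0985),((377,249),.0985),((321,236),.084),((321,188),.084)]:
    print(px,todisp(unproj('wrist',px,z)[0]))
```

```text
(268, 250) [-31.9705  22.2944]
(377, 249) [31.9651 23.1859]
(321, 236) [-0.9183 27.3176]
(321, 188) [-1.0241 57.021 ]
```

Emit:
play_rows:
  translation:
    - [-2,13,0]
    - [0,13,0]
    - [0,13,0]
    - [0,13,0]
    - [0,13,0]
    - [0,13,0]
    - [0,12,0]
    - [0,4,0]
    - [0,1,0]
    - [0,0,0]
  turn:
    - [0,0,0]
    - [0,0,0]
    - [0,0,0]
    - [0,0,0]
    - [0,0,0]
    - [0,0,0]
    - [0,0,0]
    - [0,0,0]
    - [0,0,0]
    - [0,0,0]
  fingers: [-1,-1,-1,-1,-1,-1,-1,-1,-1,-1]

```text
time: 16.53
position: [0.5291, -0.0818, 0.0445]
tool_rot: [-1.269, 1.116, -1.122]
ft_force: [1.5, -8.6, -4.1]
grip_width: 0.684
```

Emit:
play_rows:
  translation:
    - [0,0,0]
    - [0,0,0]
    - [0,0,0]
    - [0,0,0]
    - [0,0,0]
    - [0,-20,0]
    - [0,-30,0]
    - [0,-35,0]
    - [0,-40,0]
    - [0,-30,0]
  turn:
    - [0,0,0]
    - [0,0,0]
    - [0,0,0]
    - [0,0,0]
    - [0,0,0]
    - [0,0,0]
    - [0,0,0]
    - [0,0,0]
    - [0,0,0]
    - [0,0,0]
  fingers: [0.6,0.6,0.6,0.6,0.6,0.6,1,1,1,1]

```text
time: 17.37
position: [0.5302, -0.0774, 0.2026]
tool_rot: [-1.263, 1.117, -1.12]
ft_force: [1.0, 0.4, 0.6]
grip_width: 0.976
```

Run:
```python
from h import *
st();cv2.imwrite('pics/t5.png',ctrl.get_image('top'));cv2.imwrite('pics/s7.png',ctrl.get_image('side'))
a=cv2.imread('pics/t5.png')
for n in('olive','blue'):
  try: find(a,n,roi=(340,290,520,400))
  except Exception as e: print(e)
```

```text
t 17.37 pos [ 0.5302 -0.0774  0.2026] disp [ 0.689  10.8485] yaw 7.0 tilt 0.1 F [1.0317 0.3593 0.6131] grip 0.976 q [ 0.6278  0.1229 -0.5714  1.7479  0.0694  1.2885  0.163 ]
max() iterable argument is empty
blue px [461.2257 331.3891] [ 0.4305 -0.3006] yaw 86.5 [26.9 58.4]
```

```bash
python3 - <<'E'
from h import *
crop(cv2.imread('pics/s7.png'),290,160,420,310,4,'pics/s7c.png');cv2.imwrite('pics/w5.png',ctrl.get_image('wrist'))
E
python3 - <<'E'
from h import *
for px,z in [((285,224),.032),((347,224),.032),((283,303),.032),((350,303),.032),((278,211),.084),((353,211),.084),((285,371),.074),((350,371),.074)]:
    print(px,todisp(unproj('wrist',px,z)[0]))
E
```

```text
(285, 224) [-31.6496  11.2334]
(347, 224) [26.8462 11.242 ]
(283, 303) [-35.7025 -69.6217]
(350, 303) [ 31.4634 -69.6733]
(278, 211) [-31.7928  32.867 ]
(353, 211) [27.3455 32.8837]
(285, 371) [ -31.0786 -118.8172]
(350, 371) [  29.1621 -118.9188]
```

Run:
```python
from h import *
plan([(disp(-1.5,-55,100),rot(7),.6,30),(disp(-1.5,-55,25),rot(7),.6,19)])
```

```text
[[13,21,-1],[13,20,-1],[13,21,0],[13,20,-1],[13,21,-1],[0,19,0],[0,18,0],[0,19,0],[0,19,0],[0,0,0]]
[[0,0,0],[0,0,0],[0,0,0],[0,0,0],[-0.01,0,0],[0,0,0],[0,0,0],[0,0,0],[0,0,0],[0,0,0]]
[0.6, 0.6, 0.6, 0.6, 0.6, 0.6, 0.6, 0.6, 0.6, 0.6]
end [ 0.5356 -0.1432  0.0246] yaw 6.9850598505280095 tilt 0.29414540571412057
```

Emit:
play_rows:
  translation:
    - [13,21,-1]
    - [13,20,-1]
    - [13,21,0]
    - [13,20,-1]
    - [13,21,-1]
    - [0,19,0]
    - [0,18,0]
    - [0,19,0]
    - [0,0,0]
    - [0,0,0]
  turn:
    - [0,0,0]
    - [0,0,0]
    - [0,0,0]
    - [0,0,0]
    - [0,0,0]
    - [0,0,0]
    - [0,0,0]
    - [0,0,0]
    - [0,0,0]
    - [0,0,0]
  fingers: [0.6,0.6,0.6,0.6,0.6,0.6,0.6,0.6,0.6,0.6]

```text
time: 18.35
position: [0.5315, -0.1422, 0.0386]
tool_rot: [-1.266, 1.123, -1.115]
ft_force: [0.2, -0.0, 0.7]
grip_width: 0.801
```

Run:
```python
from h import *
st();cv2.imwrite('pics/w6.png',ctrl.get_image('wrist'));crop(ctrl.get_image('side'),290,160,420,310,4,'pics/s8c.png')
```

```text
t 18.35 pos [ 0.5315 -0.1422  0.0386] disp [ -5.8187 -53.6071] yaw 7.0 tilt 0.3 F [ 0.2474 -0.0029  0.7311] grip 0.801 q [ 0.6538  0.324  -0.5039  1.8796  0.1838  0.9885  0.1914]
```

Run:
```python
from h import *
for px,z in [((269,180),.032),((397,180),.032),((269,300),.032),((393,300),.032),((333,180),.032),((333,170),.004),((243,110),.084),((440,110),.084),((457,195),.03)]:
    print(px,todisp(unproj('wrist',px,z)[0]))
```

```text
(269, 180) [-28.466    2.2527]
(397, 180) [31.7905  2.3123]
(269, 300) [-30.7116 -58.8264]
(393, 300) [ 33.1026 -58.7579]
(333, 180) [1.661  2.2704]
(333, 170) [2.4933 5.1637]
(243, 110) [-28.3239  28.5626]
(440, 110) [33.3159 28.6352]
(457, 195) [61.5418 -4.9537]
```

Emit:
play_rows:
  translation:
    - [3,0,4]
    - [2,0,0]
    - [0,8,0]
    - [0,6,0]
    - [0,0,0]
    - [0,0,0]
    - [0,0,0]
    - [0,0,0]
    - [0,0,0]
    - [0,0,0]
  turn:
    - [0,0,0]
    - [0,0,0]
    - [0,0,0]
    - [0,0,0]
    - [0,0,0]
    - [0,0,0]
    - [0,0,0]
    - [0,0,0]
    - [0,0,0]
    - [0,0,0]
  fingers: [0.6,0.6,0.6,0.6,0.6,0.6,-1,-1,-1,-1]
  grip_force: 30

```text
time: 19.28
position: [0.5382, -0.1475, 0.0267]
tool_rot: [-1.264, 1.119, -1.12]
ft_force: [-1.1, -0.3, 0.6]
grip_width: 0.685
```

Run:
```python
from h import *
st()
```

```text
t 19.28 pos [ 0.5382 -0.1475  0.0267] disp [  0.1031 -59.6976] yaw 6.9 tilt 0.0 F [-1.1257 -0.31    0.6039] grip 0.685 q [ 0.6492  0.351  -0.4958  1.8733  0.2003  0.9659  0.1855]
```

Emit:
play_rows:
  translation:
    - [0,-5,0]
    - [0,-8,0]
    - [0,-12,0]
    - [0,-15,0]
    - [0,-20,0]
    - [0,-20,0]
    - [0,-20,0]
    - [0,0,0]
    - [0,0,0]
    - [0,0,0]
  turn:
    - [0,0,0]
    - [0,0,0]
    - [0,0,0]
    - [0,0,0]
    - [0,0,0]
    - [0,0,0]
    - [0,0,0]
    - [0,0,0]
    - [0,0,0]
    - [0,0,0]
  fingers: [-1,-1,-1,-1,-1,-1,-1,-1,-1,-1]

```text
time: 20.12
position: [0.5377, -0.1476, 0.1265]
tool_rot: [-1.264, 1.12, -1.12]
ft_force: [-0.5, -0.8, -2.4]
grip_width: 0.685
```

Run:
```python
from h import *
st();cv2.imwrite('pics/w7.png',ctrl.get_image('wrist'));crop(ctrl.get_image('side'),270,140,420,310,3.5,'pics/s9c.png')
```

```text
t 20.12 pos [ 0.5377 -0.1476  0.1265] disp [ -0.3641 -59.6971] yaw 6.9 tilt 0.0 F [-0.4523 -0.7772 -2.4005] grip 0.685 q [ 0.6807  0.233  -0.52    1.7885  0.1263  1.1531  0.242 ]
```

Run:
```python
from h import *
for n,px,z in [('jar',(304,147),.115),('mill',(118,197),.13),('millbase',(133,206),.02),('mug',(413,160),.092),('tamper',(332,341),.084),('tin',(517,203),.1),('cup',(528,303),.058),('kettle base',(316,75),.02)]: print(n,unproj('top',px,z)[0])
```

```text
jar [0.7826 0.0032 0.115 ]
mill [0.6821 0.3468 0.13  ]
millbase [0.6816 0.3578 0.02  ]
mug [ 0.7638 -0.2104  0.092 ]
tamper [ 0.413 -0.051  0.084]
tin [ 0.6778 -0.4094  0.1   ]
cup [ 0.4839 -0.4415  0.058 ]
kettle base [ 0.9649 -0.0203  0.02  ]
```

```bash
cat >> h.py <<'E'
def tl(yawdeg,al): return rot(yawdeg)*R.from_rotvec([0,0,-np.radians(al)])
E
python3 - <<'E'
from h import *
a=np.radians(-65)
P=lambda r,z:(r*np.cos(a),r*np.sin(a),z)
plan([((.5377,-.1476,.22),rot(7),-1,32),(P(.60,.24),rot(25),-1,33),(P(.66,.22),tl(25,78),-1,33)])
E
```

```text
[[0,-31,0],[0,-32,0],[0,-31,0],[24,-1,-22],[23,-2,-22],[23,-1,-23],[23,-1,-24],[22,-2,-24],[22,-1,-24],[20,-1,-25]]
[[0,0,0],[0,0,0],[0,0,0],[0,-0.02,0],[0,-0.02,0],[0,-0.02,0],[0,-0.02,0],[0,-0.03,0],[0,-0.02,0],[0,-0.02,0]]
[-1, -1, -1, -1, -1, -1, -1, -1, -1, -1]
[[21,-2,-25],[20,-1,-26],[19,-1,-26],[19,-2,-26],[18,-1,-27],[18,-1,-28],[17,-2,-27],[17,-1,-28],[5,2,0],[5,2,0]]
[[0,-0.02,0],[0,-0.02,0],[0,-0.02,0],[0,-0.02,0],[0,-0.02,0],[0,-0.02,0],[0,-0.02,0],[0,-0.03,0],[0,0,-0.11],[0,0,-0.12]]
[-1, -1, -1, -1, -1, -1, -1, -1, -1, -1]
[[4,3,0],[5,3,0],[3,3,0],[4,5,0],[2,4,0],[3,5,0],[2,5,0],[1,5,0],[0,5,0],[1,5,0]]
[[0,0,-0.11],[0,0,-0.11],[0,0,-0.12],[0,0,-0.11],[0,0,-0.11],[0,0,-0.12],[0,0,-0.11],[0,0,-0.12],[0,0,-0.11],[0,0,-0.11]]
[-1, -1, -1, -1, -1, -1, -1, -1, -1, -1]
end [ 0.2791 -0.598   0.2205] yaw 25.269693818279112 tilt 77.85087098117148
```

Emit:
play_rows:
  translation:
    - [0,-31,0]
    - [0,-32,0]
    - [0,-31,0]
    - [24,-1,-22]
    - [23,-2,-22]
    - [23,-1,-23]
    - [23,-1,-24]
    - [22,-2,-24]
    - [22,-1,-24]
    - [20,-1,-25]
  turn:
    - [0,0,0]
    - [0,0,0]
    - [0,0,0]
    - [0,-0.02,0]
    - [0,-0.02,0]
    - [0,-0.02,0]
    - [0,-0.02,0]
    - [0,-0.03,0]
    - [0,-0.02,0]
    - [0,-0.02,0]
  fingers: [-1,-1,-1,-1,-1,-1,-1,-1,-1,-1]

```text
time: 21.05
position: [0.4039, -0.3331, 0.2286]
tool_rot: [-1.326, 1.008, -1.005]
ft_force: [0.3, -1.6, -1.2]
grip_width: 0.684
```

Emit:
play_rows:
  translation:
    - [21,-2,-25]
    - [20,-1,-26]
    - [19,-1,-26]
    - [19,-2,-26]
    - [18,-1,-27]
    - [18,-1,-28]
    - [17,-2,-27]
    - [17,-1,-28]
    - [5,2,0]
    - [5,2,0]
  turn:
    - [0,-0.02,0]
    - [0,-0.02,0]
    - [0,-0.02,0]
    - [0,-0.02,0]
    - [0,-0.02,0]
    - [0,-0.02,0]
    - [0,-0.02,0]
    - [0,-0.03,0]
    - [0,0,-0.11]
    - [0,0,-0.12]
  fingers: [-1,-1,-1,-1,-1,-1,-1,-1,-1,-1]

```text
time: 21.88
position: [0.2565, -0.5564, 0.2331]
tool_rot: [-1.505, 0.733, -1.055]
ft_force: [-0.0, 1.2, -0.5]
grip_width: 0.68
```

Run:
```python
from h import *
st()
cv2.imwrite('pics/w8.png',ctrl.get_image('wrist'));cv2.imwrite('pics/t8.png',ctrl.get_image('top'))
a=cv2.imread('pics/t8.png')
for n in('olive','blue'): find(a,n,roi=(340,290,520,400))
a=np.radians(-65)
P=lambda r,z:(r*np.cos(a),r*np.sin(a),z)
plan([(P(.66,.22),tl(25,80),-1,33)])
```

```text
t 21.88 pos [ 0.2565 -0.5564  0.2331] disp [-329.1781 -431.238 ] yaw 25.0 tilt 13.1 F [-0.025   1.1509 -0.4569] grip 0.680 q [ 1.2435  0.0714 -0.1613  1.7441  0.0251  1.099   1.5111]
olive px [393.2115 332.9424] [ 0.4277 -0.1691] yaw 78.8 [26.5 58.9]
blue px [461.2893 331.4492] [ 0.4304 -0.3007] yaw 86.0 [26.9 58.9]
[[5,2,0],[5,3,0],[4,4,0],[4,4,0],[4,4,0],[3,5,0],[2,5,0],[2,5,0],[1,6,0],[0,5,0]]
[[0,0,-0.12],[0,0,-0.12],[0,0,-0.11],[0,0,-0.12],[0,0,-0.12],[0,0,-0.12],[0,0,-0.11],[0,0,-0.12],[0,0,-0.12],[0,0,-0.12]]
[-1, -1, -1, -1, -1, -1, -1, -1, -1, -1]
end [ 0.2789 -0.5978  0.2198] yaw 25.210669398481432 tilt 80.23688729391893
```

Emit:
play_rows:
  translation:
    - [5,2,0]
    - [5,3,0]
    - [4,4,0]
    - [4,4,0]
    - [4,4,0]
    - [3,5,0]
    - [2,5,0]
    - [2,5,0]
    - [1,6,0]
    - [0,5,0]
  turn:
    - [0,0,-0.12]
    - [0,0,-0.12]
    - [0,0,-0.11]
    - [0,0,-0.12]
    - [0,0,-0.12]
    - [0,0,-0.12]
    - [0,0,-0.11]
    - [0,0,-0.12]
    - [0,0,-0.12]
    - [0,0,-0.12]
  fingers: [-1,-1,-1,-1,-1,-1,-1,-1,-1,-1]

```text
time: 22.82
position: [0.2499, -0.5841, 0.218]
tool_rot: [-1.853, 0.228, -1.565]
ft_force: [-0.1, 0.6, -1.6]
grip_width: 0.681
```

Run:
```python
from h import *
st()
cv2.imwrite('pics/w9.png',ctrl.get_image('wrist'));cv2.imwrite('pics/s9.png',ctrl.get_image('side'))
```

```text
t 22.82 pos [ 0.2499 -0.5841  0.218 ] disp [-339.1801 -457.955 ] yaw 22.8 tilt 53.2 F [-0.1034  0.5795 -1.6209] grip 0.681 q [ 1.1052 -0.2096 -0.04    2.331   0.8093  0.1393  0.7227]
```

Run:
```python
from h import *
a=np.radians(-65)
P=lambda r,z:(r*np.cos(a),r*np.sin(a),z)
plan([(P(.58,.1),rot(25),-1,33),(P(.58,.03),rot(25),-1,20)])
```

```text
[[-16,3,3],[-15,5,2],[-15,7,3],[-13,8,3],[-13,10,3],[-11,12,2],[-10,12,3],[-9,14,3],[0,18,0],[0,17,0]]
[[0.01,0,0.12],[0,0,0.11],[0.01,-0.01,0.12],[0,0,0.11],[0.01,0,0.12],[0.01,0,0.11],[0,0,0.12],[0.01,-0.01,0.12],[0,0,0],[0,0,0]]
[-1, -1, -1, -1, -1, -1, -1, -1, -1, -1]
[[1,18,0],[0,17,-1],[0,0,0],[0,0,0],[0,0,0],[0,0,0],[0,0,0],[0,0,0],[0,0,0],[0,0,0]]
[[0,0,0],[0,0,0],[0,0,0],[0,0,0],[0,0,0],[0,0,0],[0,0,0],[0,0,0],[0,0,0],[0,0,0]]
[-1, -1, -1, -1, -1, -1, -1, -1, -1, -1]
end [ 0.2448 -0.5261  0.0301] yaw 25.157640861457924 tilt 0.2676917295186933
```

Emit:
play_rows:
  translation:
    - [-16,3,3]
    - [-15,5,2]
    - [-15,7,3]
    - [-13,8,3]
    - [-13,10,3]
    - [-11,12,2]
    - [-10,12,3]
    - [-9,14,3]
    - [0,0,0]
    - [0,0,0]
  turn:
    - [0.01,0,0.12]
    - [0,0,0.11]
    - [0.01,-0.01,0.12]
    - [0,0,0.11]
    - [0.01,0,0.12]
    - [0.01,0,0.11]
    - [0,0,0.12]
    - [0.01,-0.01,0.12]
    - [0,0,0]
    - [0,0,0]
  fingers: [-1,-1,-1,-1,-1,-1,-1,-1,-1,-1]

```text
time: 23.75
position: [0.2481, -0.5426, 0.1077]
tool_rot: [-1.435, 0.836, -0.95]
ft_force: [0.1, 0.8, -0.9]
grip_width: 0.682
```

Run:
```python
from h import *
st()
a=np.radians(-65)
P=lambda r,z:(r*np.cos(a),r*np.sin(a),z)
plan([(P(.56,.07),rot(25),-1,25),(P(.56,.028),rot(25),-1,15)])
```

```text
t 23.75 pos [ 0.2481 -0.5426  0.1077] disp [-335.9326 -416.4987] yaw 24.6 tilt 4.9 F [ 0.0825  0.8136 -0.9181] grip 0.682 q [ 0.6956  0.2392  0.4503  1.8224 -0.1124  1.0195  1.6146]
[[-13,11,1],[-13,12,2],[-13,13,1],[0,14,0],[0,14,0],[1,14,0],[0,0,0],[0,0,0],[0,0,0],[0,0,0]]
[[0,0,0.03],[0,0,0.03],[0.01,-0.01,0.03],[0,0,0],[0,0,0],[0,0,0],[0,0,0],[0,0,0],[0,0,0],[0,0,0]]
[-1, -1, -1, -1, -1, -1, -1, -1, -1, -1]
end [ 0.2366 -0.5081  0.0275] yaw 25.170210118717083 tilt 0.29484181535537524
```

Emit:
play_rows:
  translation:
    - [-13,11,1]
    - [-13,12,2]
    - [-13,13,1]
    - [0,14,0]
    - [0,14,0]
    - [0,14,0]
    - [0,2,0]
    - [0,0,0]
    - [0,0,0]
    - [0,0,0]
  turn:
    - [0,0,0.03]
    - [0,0,0.03]
    - [0.01,-0.01,0.03]
    - [0,0,0]
    - [0,0,0]
    - [0,0,0]
    - [0,0,0]
    - [0,0,0]
    - [0,0,0]
    - [0,0,0]
  fingers: [-1,-1,-1,-1,-1,-1,-1,-1,-1,-1]

```text
time: 24.58
position: [0.2347, -0.5074, 0.0282]
tool_rot: [-1.382, 0.88, -0.883]
ft_force: [-0.1, -1.6, -0.8]
grip_width: 0.682
```

Run:
```python
from h import *
st()
crop(ctrl.get_image('side'),380,60,560,220,4,'pics/s10.png')
```

```text
t 24.58 pos [ 0.2347 -0.5074  0.0282] disp [-344.9174 -379.959 ] yaw 25.0 tilt 0.2 F [-0.1475 -1.5699 -0.8355] grip 0.682 q [ 0.7194  0.3244  0.4303  1.8988 -0.1678  0.9531  1.6642]
```

Emit:
play_rows:
  translation:
    - [0,2,0]
    - [0,2,0]
    - [0,0,0]
    - [0,0,0]
    - [0,0,0]
    - [0,0,0]
    - [0,0,0]
    - [0,-10,0]
    - [0,-20,0]
    - [0,-30,0]
  turn:
    - [0,0,0]
    - [0,0,0]
    - [0,0,0]
    - [0,0,0]
    - [0,0,0]
    - [0,0,0]
    - [0,0,0]
    - [0,0,0]
    - [0,0,0]
    - [0,0,0]
  fingers: [-1,-1,-1,1,1,1,1,1,1,1]

```text
time: 25.47
position: [0.2333, -0.5054, 0.0821]
tool_rot: [-1.38, 0.886, -0.877]
ft_force: [-1.0, -0.5, 0.5]
grip_width: 0.993
```

Run:
```python
from h import *
st()
im=ctrl.get_image('side');crop(im,380,60,560,220,4,'pics/s11.png')
a=np.radians(-65)
for px in [(460,98),(525,110),(465,40),(480,128),(491,132)]: 
    w=unproj('side',px,0)[0];print(px,w,np.hypot(*w[:2]),np.degrees(np.arctan2(w[1],w[0])))
```

```text
t 25.47 pos [ 0.2333 -0.5054  0.0821] disp [-346.0477 -377.806 ] yaw 25.0 tilt 0.4 F [-1.0219 -0.5072  0.5446] grip 0.993 q [ 0.7006  0.2545  0.4455  1.8583 -0.1261  1.0631  1.6322]
(460, 98) [ 0.2979 -0.9178  0.    ] 0.9649207098653301 -72.01634819493843
(525, 110) [ 0.0682 -0.9094  0.    ] 0.9119816699989655 -85.70918036190623
(465, 40) [ 0.3019 -1.4237 -0.    ] 1.4554060161863684 -78.02791882551377
(480, 128) [ 0.2224 -0.7425  0.    ] 0.7750523209523341 -73.32447501987163
(491, 132) [ 0.186  -0.7297  0.    ] 0.7529954740759237 -75.69587541465911
```

Run:
```python
from h import *
o=np.array([np.cos(np.radians(-65)),np.sin(np.radians(-65))])
b=np.array([.2340,-.5065])-.014*o
print(b)
plan([((*b,.10),tl(25,-43),1,33),((*b,.04),tl(25,-43),1,25)])
```

```text
[ 0.2281 -0.4938]
[[-3,-1,0],[-2,-2,0],[-3,-1,0],[-3,0,0],[-3,0,0],[-3,0,0],[-3,0,0],[14,15,0],[14,14,0],[13,15,0]]
[[0,0,0.11],[0,0,0.11],[0,0,0.1],[0,0,0.11],[0,0,0.11],[0,0,0.11],[0,0,0.11],[0,0,0],[0,0,0],[0,0,0]]
[1, 1, 1, 1, 1, 1, 1, 1, 1, 1]
end [ 0.2277 -0.4934  0.04  ] yaw 24.96967519643509 tilt 43.258518342572366
```

Emit:
play_rows:
  translation:
    - [-3,-1,0]
    - [-2,-2,0]
    - [-3,-1,0]
    - [-3,0,0]
    - [-3,0,0]
    - [-3,0,0]
    - [-3,0,0]
    - [14,15,0]
    - [14,14,0]
    - [13,15,0]
  turn:
    - [0,0,0.11]
    - [0,0,0.11]
    - [0,0,0.1]
    - [0,0,0.11]
    - [0,0,0.11]
    - [0,0,0.11]
    - [0,0,0.11]
    - [0,0,0]
    - [0,0,0]
    - [0,0,0]
  fingers: [1,1,1,1,1,1,1,1,1,1]

```text
time: 26.35
position: [0.2267, -0.491, 0.0322]
tool_rot: [-0.92, 1.28, -0.293]
ft_force: [0.4, 0.3, 0.0]
grip_width: 0.997
```

Run:
```python
from h import *
st();s=ctrl.get_state();print(R.from_rotvec(s['tool_rot']).as_matrix()[:,1])
im=ctrl.get_image('side');crop(im,380,60,560,220,4,'pics/s12.png')
b=(.2281,-.4938)
plan([((*b,.04),tl(25,-43),1,33),((*b,.010),tl(25,-43),1,15)])
```

```text
t 26.35 pos [ 0.2267 -0.491   0.0322] disp [-350.8717 -362.7272] yaw 25.0 tilt 43.6 F [0.4218 0.3288 0.0316] grip 0.997 q [ 0.8665  0.8843  0.3931  1.2613 -0.2315  1.8149  1.7188]
[-0.2906  0.6257 -0.7239]
[[-4,-12,0],[7,7,0],[7,8,0],[6,7,0],[0,0,0],[0,0,0],[0,0,0],[0,0,0],[0,0,0],[0,0,0]]
[[0,0,-0.02],[0,0,0],[0,0,0],[0,0,0],[0,0,0],[0,0,0],[0,0,0],[0,0,0],[0,0,0],[0,0,0]]
[1, 1, 1, 1, 1, 1, 1, 1, 1, 1]
end [ 0.2282 -0.4935  0.0103] yaw 25.01809926644259 tilt 42.7448075852988
```

Emit:
play_rows:
  translation:
    - [6,5,0]
    - [5,6,0]
    - [4,5,0]
    - [0,0,0]
    - [0,0,0]
    - [0,0,0]
    - [0,0,0]
    - [0,0,0]
    - [0,0,0]
    - [0,0,0]
  turn:
    - [0,0,0]
    - [0,0,0]
    - [0,0,0]
    - [0,0,0]
    - [0,0,0]
    - [0,0,0]
    - [0,0,0]
    - [0,0,0]
    - [0,0,0]
    - [0,0,0]
  fingers: [1,1,1,1,-1,-1,-1,-1,-1,-1]
  grip_force: 30

```text
time: 27.23
position: [0.2266, -0.4902, 0.0119]
tool_rot: [-0.919, 1.28, -0.293]
ft_force: [-0.3, -0.3, 1.3]
grip_width: 0.686
```

Run:
```python
from h import *
st()
o=np.array([np.cos(np.radians(-65)),np.sin(np.radians(-65))])
plan([((*(o*.58),.12),tl(25,-43),-1,33),((*(o*.62),.12),tl(25,46),-1,25)])
```

```text
t 27.23 pos [ 0.2266 -0.4902  0.0119] disp [-350.8909 -361.8941] yaw 25.0 tilt 43.6 F [-0.3236 -0.2559  1.2763] grip 0.686 q [ 0.8685  0.9066  0.3885  1.2673 -0.2376  1.7873  1.72  ]
[[-11,-26,1],[-12,-27,0],[-11,-27,1],[-11,-26,0],[2,-2,0],[3,-2,0],[2,-1,0],[3,-2,0],[3,0,0],[3,-1,0]]
[[0,0,0],[0,0,-0.01],[0,0,0],[0,0,0],[0,0,-0.12],[0,0,-0.12],[0,0,-0.12],[0,0,-0.12],[0,0,-0.12],[0,0,-0.12]]
[-1, -1, -1, -1, -1, -1, -1, -1, -1, -1]
[[3,0,0],[3,0,0],[3,1,0],[3,1,0],[3,1,0],[3,2,0],[2,2,0],[0,0,0],[0,0,0],[0,0,0]]
[[0,0,-0.12],[0,0,-0.12],[0,0,-0.12],[0,0,-0.12],[0,0,-0.12],[0,0,-0.11],[0,0,-0.12],[0,0,0],[0,0,0],[0,0,0]]
[-1, -1, -1, -1, -1, -1, -1, -1, -1, -1]
end [ 0.262 -0.562  0.12 ] yaw 25.01078297902235 tilt 45.75417401900394
```

Emit:
play_rows:
  translation:
    - [-11,-26,1]
    - [-12,-27,0]
    - [-11,-27,1]
    - [-11,-26,0]
    - [2,-2,0]
    - [3,-2,0]
    - [2,-1,0]
    - [3,-2,0]
    - [3,0,0]
    - [3,-1,0]
  turn:
    - [0,0,0]
    - [0,0,0]
    - [0,0,0]
    - [0,0,0]
    - [0,0,-0.12]
    - [0,0,-0.12]
    - [0,0,-0.12]
    - [0,0,-0.12]
    - [0,0,-0.12]
    - [0,0,-0.12]
  fingers: [-1,-1,-1,-1,-1,-1,-1,-1,-1,-1]

```text
time: 28.07
position: [0.2531, -0.5432, 0.1202]
tool_rot: [-1.363, 0.902, -0.856]
ft_force: [-0.0, -0.2, -0.9]
grip_width: 0.689
```

Emit:
play_rows:
  translation:
    - [3,0,0]
    - [3,0,0]
    - [3,1,0]
    - [3,1,0]
    - [3,1,0]
    - [3,2,0]
    - [2,2,0]
    - [0,0,0]
    - [0,0,0]
    - [0,0,0]
  turn:
    - [0,0,-0.12]
    - [0,0,-0.12]
    - [0,0,-0.12]
    - [0,0,-0.12]
    - [0,0,-0.12]
    - [0,0,-0.11]
    - [0,0,-0.12]
    - [0,0,0]
    - [0,0,0]
    - [0,0,0]
  fingers: [-1,-1,-1,-1,-1,-1,-1,-1,-1,-1]

```text
time: 28.9
position: [0.2556, -0.5667, 0.1211]
tool_rot: [-1.741, 0.385, -1.416]
ft_force: [0.1, -0.3, -0.8]
grip_width: 0.687
```

Run:
```python
from h import *
st()
im=ctrl.get_image('side');crop(im,380,60,560,220,4,'pics/s13.png')
o=np.array([np.cos(np.radians(-65)),np.sin(np.radians(-65))])
plan([((*(o*.60),.12),tl(25,46.5),-1,33)])
```

```text
t 28.90 pos [ 0.2556 -0.5667  0.1211] disp [-331.3441 -441.3709] yaw 24.1 tilt 40.9 F [ 0.0907 -0.3152 -0.7608] grip 0.687 q [ 0.6926 -0.0699  0.3681  2.3008  0.4254  0.2111  1.1091]
[[-18,-14,7],[0,0,0],[0,0,0],[0,0,0],[0,0,0],[0,0,0],[0,0,0],[0,0,0],[0,0,0],[0,0,0]]
[[0.02,0,-0.1],[0,0,0],[0,0,0],[0,0,0],[0,0,0],[0,0,0],[0,0,0],[0,0,0],[0,0,0],[0,0,0]]
[-1, -1, -1, -1, -1, -1, -1, -1, -1, -1]
end [ 0.2529 -0.5434  0.12  ] yaw 24.883382483425372 tilt 46.701394878263145
```

Run:
```python
from h import *
s=ctrl.get_state();p=s['position'].copy()
plan([((p[0],p[1],.058),None,-1,10),((p[0],p[1],.048),None,-1,5)],tstep=.5)
```

```text
[[-6,7,0],[-6,6.5,0],[-6,7,0.5],[-5.5,7,0],[-6,6.5,0],[-6,7,0],[-6,7,0],[-3.5,3.5,0],[-3,4,0.5],[0,0,0]]
[[0,0,0],[0,0,0],[0,0,0],[0,0,0],[0,0,0],[0,0,0],[0,0,0],[0,0,0],[0,0,0],[0,0,0]]
[-1, -1, -1, -1, -1, -1, -1, -1, -1, -1]
end [ 0.2561 -0.5671  0.048 ] yaw 24.09003253769806 tilt 40.978328057306236
```

Emit:
play_rows:
  translation:
    - [-6,7,0]
    - [-6,6.5,0]
    - [-6,7,0]
    - [-6,7,0]
    - [-6,6.5,0]
    - [-6,7,0]
    - [-3,3,0]
    - [0,0,0]
    - [0,0,0]
    - [0,0,0]
  turn:
    - [0,0,0]
    - [0,0,0]
    - [0,0,0]
    - [0,0,0]
    - [0,0,0]
    - [0,0,0]
    - [0,0,0]
    - [0,0,0]
    - [0,0,0]
    - [0,0,0]
  fingers: [-1,-1,-1,-1,-1,-1,-1,-1,-1,-1]

```text
time: 29.78
position: [0.2534, -0.5665, 0.0706]
tool_rot: [-1.746, 0.393, -1.412]
ft_force: [-0.2, 0.7, -0.9]
grip_width: 0.688
```

Run:
```python
from h import *
st()
im=ctrl.get_image('side');crop(im,380,60,560,220,4,'pics/s14.png')
```

```text
t 29.78 pos [ 0.2534 -0.5665  0.0706] disp [-333.5378 -440.8891] yaw 23.9 tilt 40.7 F [-0.1986  0.6804 -0.8547] grip 0.688 q [ 1.0823  0.0444 -0.0172  2.3235  0.8306  0.0974  0.6871]
```

Run:
```python
from h import *
o=np.array([np.cos(np.radians(-65.5)),np.sin(np.radians(-65.5))])
plan([((*(o*.66),.072),tl(24.5,42),-1,12),((*(o*.68),.049),tl(24.5,42),-1,8)])
```

```text
[[8,6,1],[7,6,1],[8,7,1],[8,6,1],[0,8,0],[0,7,0],[-1,8,0],[0,7,0],[0,0,0],[0,0,0]]
[[0,0,-0.01],[0.01,0,0],[0,0,-0.01],[0.01,0,0],[0,0,0],[0,0,0],[0,0,0],[0,0,0],[0,0,0],[0,0,0]]
[-1, -1, -1, -1, -1, -1, -1, -1, -1, -1]
end [ 0.282  -0.6183  0.0492] yaw 24.71796818586231 tilt 41.864522705798294
```

Emit:
play_rows:
  translation:
    - [8,6,1]
    - [7,6,1]
    - [8,7,1]
    - [8,6,1]
    - [0,8,0]
    - [0,7,0]
    - [-1,8,0]
    - [0,4,0]
    - [0,0,0]
    - [0,0,0]
  turn:
    - [0,0,-0.01]
    - [0.01,0,0]
    - [0,0,-0.01]
    - [0.01,0,0]
    - [0,0,0]
    - [0,0,0]
    - [0,0,0]
    - [0,0,0]
    - [0,0,0]
    - [0,0,0]
  fingers: [-1,-1,-1,-1,-1,-1,-1,-1,-1,-1]

```text
time: 30.67
position: [0.282, -0.6145, 0.0506]
tool_rot: [-1.739, 0.359, -1.42]
ft_force: [0.5, 1.0, -0.5]
grip_width: 0.689
```

Run:
```python
from h import *
st()
im=ctrl.get_image('side');crop(im,380,60,560,220,4,'pics/s15.png')
```

```text
t 30.67 pos [ 0.282  -0.6145  0.0506] disp [-310.965  -491.9747] yaw 24.9 tilt 41.8 F [ 0.4948  1.0018 -0.5484] grip 0.689 q [ 1.4127  0.2099 -0.3509  2.2128  1.5688  0.1012  0.0022]
```

Emit:
play_rows:
  translation:
    - [-1.5,1.5,0]
    - [-1.5,1.5,0]
    - [-1,1.5,0]
    - [0,0,0]
    - [0,0,0]
    - [0,0,0]
    - [0,0,0]
    - [0,0,0]
    - [0,0,0]
    - [0,0,0]
  turn:
    - [0,0,0]
    - [0,0,0]
    - [0,0,0]
    - [0,0,0]
    - [0,0,0]
    - [0,0,0]
    - [0,0,0]
    - [0,0,0]
    - [0,0,0]
    - [0,0,0]
  fingers: [-1,-1,-1,-1,-1,-1,-1,-1,-1,-1]

```text
time: 31.55
position: [0.2824, -0.6174, 0.0486]
tool_rot: [-1.741, 0.355, -1.426]
ft_force: [1.1, -0.6, 6.9]
grip_width: 0.689
```

Run:
```python
from h import *
st()
```

```text
t 31.55 pos [ 0.2824 -0.6174  0.0486] disp [-310.9015 -494.9409] yaw 24.8 tilt 42.1 F [ 1.0937 -0.5996  6.9033] grip 0.689 q [ 1.4342  0.2215 -0.3729  2.211   1.703   0.109  -0.1273]
```

Emit:
play_rows:
  translation:
    - [0,0,0]
    - [0,0,0]
    - [0,0,0]
    - [0,0,0]
    - [0,0,0]
    - [0,-10,0]
    - [0,-20,0]
    - [0,-30,0]
    - [0,-30,0]
    - [0,-20,0]
  turn:
    - [0,0,0]
    - [0,0,0]
    - [0,0,0]
    - [0,0,0]
    - [0,0,0]
    - [0,0,0]
    - [0,0,0]
    - [0,0,0]
    - [0,0,0]
    - [0,0,0]
  fingers: [1,1,1,1,1,1,1,1,1,1]

```text
time: 32.38
position: [0.2635, -0.5826, 0.0876]
tool_rot: [-1.737, 0.366, -1.429]
ft_force: [-0.2, 0.4, -0.2]
grip_width: 0.999
```

Run:
```python
from h import *
st()
im=ctrl.get_image('side');crop(im,380,60,560,220,4,'pics/s16.png')
ci=ctrl.camera_info('wrist');cv2.imwrite('pics/w16.png',ctrl.get_image('wrist'))
```

```text
t 32.38 pos [ 0.2635 -0.5826  0.0876] disp [-325.4346 -458.1107] yaw 24.4 tilt 41.8 F [-0.1535  0.4057 -0.1858] grip 0.999 q [ 1.7341  0.0814 -0.6631  2.2664  0.8243  0.1177  0.7302]
```

Run:
```python
from h import *
o=np.array([np.cos(np.radians(-65.2)),np.sin(np.radians(-65.2))])
A=unproj('wrist',[(283,189),(374,189)],0.);B=unproj('wrist',[(276,297),(381,297)],.08)
for q in (A,B):
    print(q, q.mean(0)[:2]+.014*o, np.degrees(np.arctan2(*(q[1]-q[0])[[1,0]])))
c=A.mean(0)[:2]*.5+B.mean(0)[:2]*.5+.014*o
print(c,np.hypot(*c))
s=ctrl.get_state();p=s['position']
plan([((p[0]-.01,p[1]+.015,.15),None,1,30),((*c,.16),rot(24.8),1,30),((*c,.04),rot(24.8),1,25)])
```

```text
[[ 0.2479 -0.6125  0.    ]
 [ 0.3034 -0.5874  0.    ]] [ 0.2815 -0.6126] 24.3584181507002
[[ 0.2478 -0.6093  0.08  ]
 [ 0.2995 -0.5858  0.08  ]] [ 0.2795 -0.6103] 24.41029978099735
[ 0.2805 -0.6114] 0.6727260168005662
[[9,-19,-1],[10,-19,-1],[9,-19,-1],[6,4,1],[7,3,1],[7,2,1],[7,2,1],[7,0,2],[7,1,1],[8,-1,1]]
[[0,0,0],[0,0,0],[0,0,0],[0,0,0.1],[0,0,0.11],[0,0,0.1],[0,-0.01,0.11],[0,0,0.1],[0,0,0.11],[0,0,0.1]]
[1, 1, 1, 1, 1, 1, 1, 1, 1, 1]
[[0,24,0],[0,24,0],[0,24,0],[0,24,0],[-1,24,0],[0,0,0],[0,0,0],[0,0,0],[0,0,0],[0,0,0]]
[[0,0,0],[0,0,0],[0,0,0],[0,0,0],[0,0,0],[0,0,0],[0,0,0],[0,0,0],[0,0,0],[0,0,0]]
[1, 1, 1, 1, 1, 1, 1, 1, 1, 1]
end [ 0.2802 -0.6111  0.0398] yaw 24.746215210947273 tilt 0.2609638578106451
```

Emit:
play_rows:
  translation:
    - [9,-19,-1]
    - [10,-19,-1]
    - [9,-19,-1]
    - [6,4,1]
    - [7,3,1]
    - [7,2,1]
    - [7,2,1]
    - [7,0,2]
    - [7,1,1]
    - [8,-1,1]
  turn:
    - [0,0,0]
    - [0,0,0]
    - [0,0,0]
    - [0,0,0.1]
    - [0,0,0.11]
    - [0,0,0.1]
    - [0,-0.01,0.11]
    - [0,0,0.1]
    - [0,0,0.11]
    - [0,0,0.1]
  fingers: [1,1,1,1,1,1,1,1,1,1]

```text
time: 33.32
position: [0.2814, -0.6235, 0.1254]
tool_rot: [-1.391, 0.904, -0.886]
ft_force: [0.8, -0.7, 0.9]
grip_width: 0.999
```

Run:
```python
from h import *
st()
c=np.array([.2805,-.6114])
plan([((*c,.13),rot(24.8),1,30),((*c,.04),rot(24.8),1,25)])
```

```text
t 33.32 pos [ 0.2814 -0.6235  0.1254] disp [-312.6801 -500.8715] yaw 24.1 tilt 0.9 F [ 0.7874 -0.6607  0.9427] grip 0.999 q [ 1.6415  0.569  -0.7677  1.4505  0.4152  1.2909  1.2562]
[[-11,-5,4],[0,23,0],[0,22,0],[0,23,0],[0,22,0],[0,0,0],[0,0,0],[0,0,0],[0,0,0],[0,0,0]]
[[0.02,-0.01,0],[0,0,0],[0,0,0],[0,0,0],[0,0,0],[0,0,0],[0,0,0],[0,0,0],[0,0,0],[0,0,0]]
[1, 1, 1, 1, 1, 1, 1, 1, 1, 1]
end [ 0.2809 -0.6114  0.0404] yaw 24.699524997989062 tilt 0.32198772543891085
```

Emit:
play_rows:
  translation:
    - [-11,-5,4]
    - [0,23,0]
    - [0,22,0]
    - [0,23,0]
    - [0,22,0]
    - [0,0,0]
    - [0,0,0]
    - [0,0,0]
    - [0,0,0]
    - [0,0,0]
  turn:
    - [0.02,-0.01,0]
    - [0,0,0]
    - [0,0,0]
    - [0,0,0]
    - [0,0,0]
    - [0,0,0]
    - [0,0,0]
    - [0,0,0]
    - [0,0,0]
    - [0,0,0]
  fingers: [1,1,1,1,1,1,1,1,1,1]

```text
time: 34.15
position: [0.284, -0.6104, 0.0432]
tool_rot: [-1.377, 0.874, -0.89]
ft_force: [-0.3, -0.0, -0.1]
grip_width: 0.997
```

Run:
```python
from h import *
st()
crop(ctrl.get_image('side'),380,60,560,220,4,'pics/s17.png')
```

```text
t 34.15 pos [ 0.284  -0.6104  0.0432] disp [-308.4994 -488.2236] yaw 25.0 tilt 0.7 F [-0.2736 -0.0237 -0.1483] grip 0.997 q [ 1.6481  0.6214 -0.7496  1.5591  0.4415  1.1334  1.2408]
```

Emit:
play_rows:
  translation:
    - [0,0,0]
    - [0,0,0]
    - [0,0,0]
    - [0,0,0]
    - [0,0,0]
    - [0,-15,0]
    - [0,-25,0]
    - [0,-25,0]
    - [0,-25,0]
    - [0,-25,0]
  turn:
    - [0,0,0]
    - [0,0,0]
    - [0,0,0]
    - [0,0,0]
    - [0,0,0]
    - [0,0,0]
    - [0,0,0]
    - [0,0,0]
    - [0,0,0]
    - [0,0,0]
  fingers: [-1,-1,-1,-1,-1,-1,-1,-1,-1,-1]
  grip_force: 30

```text
time: 35.03
position: [0.2825, -0.6094, 0.1587]
tool_rot: [-1.375, 0.874, -0.887]
ft_force: [-0.4, -0.2, -0.1]
grip_width: 0.683
```

Run:
```python
from h import *
st()
plan([(disp(0,6,160),rot(7),-1,36),(disp(0,6,145),rot(7),-1,36)])
```

```text
t 35.03 pos [ 0.2825 -0.6094  0.1587] disp [-309.8838 -487.0135] yaw 25.0 tilt 0.7 F [-0.35   -0.1786 -0.0961] grip 0.683 q [ 1.679   0.5201 -0.8     1.4536  0.3643  1.3209  1.2938]
[[-22,0,26],[-22,0,26],[-23,1,26],[-24,0,25],[-24,0,24],[-24,0,24],[-24,1,24],[-26,-1,23],[-25,0,23],[-26,0,22]]
[[0,0.02,0],[0,0.02,0],[0,0.02,0],[0,0.01,0],[0,0.02,0],[0,0.02,0],[-0.01,0.02,0],[0,0.02,0],[0,0.02,0],[0,0.01,0]]
[-1, -1, -1, -1, -1, -1, -1, -1, -1, -1]
[[-27,0,22],[-26,0,22],[-28,0,21],[-27,0,20],[-28,0,20],[-28,0,19],[-29,0,19],[0,15,0],[0,0,0],[0,0,0]]
[[0,0.02,0],[0,0.02,0],[0,0.02,0],[0,0.02,0],[0,0.02,0],[0,0.02,0],[0,0.01,0],[0,0,0],[0,0,0],[0,0,0]]
[-1, -1, -1, -1, -1, -1, -1, -1, -1, -1]
end [ 0.5305 -0.0824  0.1453] yaw 7.254326434557366 tilt 0.155475275488517
```

Emit:
play_rows:
  translation:
    - [-22,0,26]
    - [-22,0,26]
    - [-23,1,26]
    - [-24,0,25]
    - [-24,0,24]
    - [-24,0,24]
    - [-24,1,24]
    - [-26,-1,23]
    - [-25,0,23]
    - [-26,0,22]
  turn:
    - [0,0.02,0]
    - [0,0.02,0]
    - [0,0.02,0]
    - [0,0.01,0]
    - [0,0.02,0]
    - [0,0.02,0]
    - [-0.01,0.02,0]
    - [0,0.02,0]
    - [0,0.02,0]
    - [0,0.01,0]
  fingers: [-1,-1,-1,-1,-1,-1,-1,-1,-1,-1]

```text
time: 35.87
position: [0.4286, -0.2983, 0.1588]
tool_rot: [-1.318, 1.017, -1.02]
ft_force: [0.9, 0.5, -0.9]
grip_width: 0.688
```

Emit:
play_rows:
  translation:
    - [-27,0,22]
    - [-26,0,22]
    - [-28,0,21]
    - [-27,0,20]
    - [-28,0,20]
    - [-28,0,19]
    - [-29,0,19]
    - [0,15,0]
    - [0,0,0]
    - [0,0,0]
  turn:
    - [0,0.02,0]
    - [0,0.02,0]
    - [0,0.02,0]
    - [0,0.02,0]
    - [0,0.02,0]
    - [0,0.02,0]
    - [0,0.01,0]
    - [0,0,0]
    - [0,0,0]
    - [0,0,0]
  fingers: [-1,-1,-1,-1,-1,-1,-1,-1,-1,-1]

```text
time: 36.7
position: [0.53, -0.0822, 0.1433]
tool_rot: [-1.266, 1.114, -1.115]
ft_force: [-1.3, -0.4, -1.1]
grip_width: 0.687
```

Run:
```python
from h import *
st();cv2.imwrite('pics/w17.png',ctrl.get_image('wrist'))
```

```text
t 36.70 pos [ 0.53   -0.0822  0.1433] disp [-0.0067  6.1144] yaw 7.3 tilt 0.1 F [-1.3487 -0.414  -1.1256] grip 0.687 q [ 1.0394  0.2845 -1.0628  1.8081  0.2653  1.2031  0.025 ]
```

Run:
```python
from h import *
for px,z in [((267,252),.100),((378,252),.100),((320,229),.084),((320,183),.084)]:
    print(px,todisp(unproj('wrist',px,z)[0]))
s=ctrl.get_state();print(todisp(s['position']))
plan([(disp(0,6,46.5),rot(7),-1,14)],tstep=.5)
```

```text
(267, 252) [-32.3127  16.1323]
(378, 252) [33.9015 16.458 ]
(320, 229) [-0.7861 26.7132]
(320, 183) [-0.9088 55.5265]
[0.1578 5.1039]
[[0,14,0],[-0.5,14,0],[0,13.5,0],[0,14,0],[0,14,0],[-0.5,14,-0.5],[0,13.5,0],[0,0,0],[0,0,0],[0,0,0]]
[[0,0,0],[0,0,0],[0,0,0],[0,0,0],[0,0,0],[0,0,0],[0,0,0],[0,0,0],[0,0,0],[0,0,0]]
[-1, -1, -1, -1, -1, -1, -1, -1, -1, -1]
end [ 0.5299 -0.0823  0.0467] yaw 7.217050006522891 tilt 0.11382208621207358
```

Emit:
play_rows:
  translation:
    - [-5,13,0]
    - [0,14,0]
    - [0,14,0]
    - [0,14,0]
    - [0,14,0]
    - [0,14,0]
    - [0,10,0]
    - [0,4,0]
    - [0,2,0]
    - [0,0,0]
  turn:
    - [0,0,0]
    - [0,0,0]
    - [0,0,0]
    - [0,0,0]
    - [0,0,0]
    - [0,0,0]
    - [0,0,0]
    - [0,0,0]
    - [0,0,0]
    - [0,0,0]
  fingers: [-1,-1,-1,-1,-1,-1,-1,-1,-1,-1]

```text
time: 37.58
position: [0.5302, -0.0776, 0.0455]
tool_rot: [-1.266, 1.115, -1.116]
ft_force: [-5.5, -0.6, 13.5]
grip_width: 0.687
```

Run:
```python
from h import *
st();crop(ctrl.get_image('side'),290,160,420,310,4,'pics/s18.png')
```

```text
t 37.58 pos [ 0.5302 -0.0776  0.0455] disp [ 0.7297 10.6569] yaw 7.2 tilt 0.1 F [-5.5396 -0.6056 13.5028] grip 0.687 q [ 0.9418  0.4124 -0.9857  1.9023  0.3988  1.0377 -0.0873]
```

Emit:
play_rows:
  translation:
    - [0,-1,0]
    - [0,-0.5,0]
    - [0,0,0]
    - [0,0,0]
    - [0,0,0]
    - [0,-20,0]
    - [0,-30,0]
    - [0,-35,0]
    - [0,-40,0]
    - [0,-30,0]
  turn:
    - [0,0,0]
    - [0,0,0]
    - [0,0,0]
    - [0,0,0]
    - [0,0,0]
    - [0,0,0]
    - [0,0,0]
    - [0,0,0]
    - [0,0,0]
    - [0,0,0]
  fingers: [0.6,0.6,0.6,0.6,0.6,0.6,1,1,1,1]

```text
time: 38.47
position: [0.5303, -0.0774, 0.2033]
tool_rot: [-1.263, 1.112, -1.117]
ft_force: [0.4, -0.3, 0.7]
grip_width: 0.972
```

Run:
```python
from h import *
st();cv2.imwrite('pics/w18.png',ctrl.get_image('wrist'))
a=ctrl.get_image('top')
try: find(a,'blue',roi=(340,290,520,400))
except Exception as e: print(e)
plan([((.4280,-.1690,.17),rot(78.8),1,33),((.4280,-.169,.04),rot(78.8),1,25)])
```

```text
t 38.47 pos [ 0.5303 -0.0774  0.2033] disp [ 0.8119 10.8427] yaw 7.3 tilt 0.2 F [ 0.4369 -0.3319  0.6724] grip 0.972 q [ 1.0814  0.2181 -1.099   1.7361  0.2006  1.3061  0.0667]
blue px [461.0102 331.3578] [ 0.4306 -0.3002] yaw 86.0 [26.3 59.7]
[[7,3,-11],[6,3,-11],[4,3,-12],[3,4,-12],[2,3,-13],[0,3,-12],[-1,3,-13],[-2,3,-12],[-4,4,-12],[-6,3,-12]]
[[0,-0.11,0],[0,-0.12,0],[0,-0.11,0],[0,-0.11,0],[0,-0.12,0],[0,-0.11,0.01],[0,-0.11,0],[0,-0.12,0],[-0.01,-0.11,0],[0,-0.12,0]]
[1, 1, 1, 1, 1, 1, 1, 1, 1, 1]
[[-6,3,-11],[0,22,0],[0,21,0],[0,22,0],[0,22,1],[0,21,0],[0,22,0],[0,0,0],[0,0,0],[0,0,0]]
[[0,-0.11,0],[0,0,0],[0,0,0],[0,0,0],[0,0,0],[0,0,0],[0,0,0],[0,0,0],[0,0,0],[0,0,0]]
[1, 1, 1, 1, 1, 1, 1, 1, 1, 1]
end [ 0.4283 -0.1689  0.0401] yaw 78.8462284209334 tilt 0.2085600155618508
```

Emit:
play_rows:
  translation:
    - [7,3,-11]
    - [6,3,-11]
    - [4,3,-12]
    - [3,4,-12]
    - [2,3,-13]
    - [0,3,-12]
    - [-1,3,-13]
    - [-2,3,-12]
    - [-4,4,-12]
    - [-6,3,-12]
  turn:
    - [0,-0.11,0]
    - [0,-0.12,0]
    - [0,-0.11,0]
    - [0,-0.11,0]
    - [0,-0.12,0]
    - [0,-0.11,0.01]
    - [0,-0.11,0]
    - [0,-0.12,0]
    - [-0.01,-0.11,0]
    - [0,-0.12,0]
  fingers: [1,1,1,1,1,1,1,1,1,1]

```text
time: 39.4
position: [0.4326, -0.1606, 0.1674]
tool_rot: [-1.559, 0.242, -0.226]
ft_force: [-0.1, -0.5, -0.3]
grip_width: 1.0
```

Run:
```python
from h import *
st();cv2.imwrite('pics/w19.png',ctrl.get_image('wrist'))
crop(ctrl.get_image('side'),320,160,440,310,4,'pics/s19.png')
plan([((.4280,-.1690,.13),rot(78.8),1,33),((.4280,-.169,.04),rot(78.8),1,25)])
```

```text
t 39.40 pos [ 0.4326 -0.1606  0.1674] disp [-106.2293  -59.8263] yaw 72.9 tilt 0.6 F [-0.1139 -0.5035 -0.257 ] grip 1.000 q [ 1.5138 -0.0043 -1.1944  1.9335 -0.001   1.2194  1.5919]
[[0,19,-4],[-1,18,-3],[0,23,0],[0,22,0],[0,23,0],[0,22,0],[0,0,0],[0,0,0],[0,0,0],[0,0,0]]
[[0,-0.06,-0.01],[0,-0.05,0],[0,0,0],[0,0,0],[0,0,0],[0,0,0],[0,0,0],[0,0,0],[0,0,0],[0,0,0]]
[1, 1, 1, 1, 1, 1, 1, 1, 1, 1]
end [ 0.4278 -0.1692  0.0402] yaw 78.71356672233891 tilt 0.28065249065914777
```

Run:
```python
from h import *
a=ctrl.get_image('top');crop(a,255,225,495,375,3,'pics/t19.png')
B=[(268,236),(350,228),(350,262),(270,268)]
print(unproj('wrist',B,.08))
```

```text
[[ 0.4112 -0.1938  0.08  ]
 [ 0.4234 -0.1362  0.08  ]
 [ 0.4477 -0.1434  0.08  ]
 [ 0.4343 -0.2005  0.08  ]]
```

Run:
```python
from h import *
c=[(255+x/3,225+y/3) for x,y in [(325,105),(360,127),(315,207),(278,182)]]
w=unproj('top',c,.084);print(w,w.mean(0),todisp(w.mean(0)))
for i,j in((0,3),(1,2)): d=w[i]-w[j];print(np.degrees(np.arctan2(d[1],d[0])),np.linalg.norm(d))
a=np.degrees(np.arctan2(*(w[0]-w[3]+w[1]-w[2])[[1,0]]));m=w.mean(0)
s=ctrl.get_state();p=s['position'].copy();p[2]=.19
plan([(p,None,1,30),((m[0],m[1],.19),rot(a),1,33),((m[0],m[1],.13),rot(a),1,33)])
```

```text
[[ 0.5678 -0.1121  0.084 ]
 [ 0.5536 -0.1347  0.084 ]
 [ 0.5022 -0.1052  0.084 ]
 [ 0.5182 -0.0815  0.084 ]] [ 0.5354 -0.1084  0.084 ] [  2.1455 -20.4835]
-31.749330845725442 0.0582949032477155
-29.859632862839845 0.05922906319050467
[[0,-22,0],[5,0,5],[5,0,7],[4,0,6],[3,0,7],[3,0,8],[1,-1,7],[1,0,8],[-1,0,7],[-1,0,8]]
[[0,0,0],[0,0.12,0],[0,0.12,0],[0,0.12,0],[0,0.12,0],[0,0.12,0],[0,0.12,0],[0.01,0.12,0],[0,0.12,0],[0,0.12,0]]
[1, 1, 1, 1, 1, 1, 1, 1, 1, 1]
[[-3,0,7],[-3,0,8],[-4,0,6],[-4,0,6],[-6,0,6],[-6,0,5],[0,30,0],[0,30,0],[0,0,0],[0,0,0]]
[[0,0.12,0],[0,0.12,0],[0,0.12,0],[0,0.12,0],[0,0.12,0],[0,0.12,0],[0,0,0],[0,0,0],[0,0,0],[0,0,0]]
[1, 1, 1, 1, 1, 1, 1, 1, 1, 1]
end [ 0.5358 -0.108   0.1302] yaw -30.904287368473664 tilt 0.223630346831646
```

Emit:
play_rows:
  translation:
    - [0,-22,0]
    - [5,0,5]
    - [5,0,7]
    - [4,0,6]
    - [3,0,7]
    - [3,0,8]
    - [1,-1,7]
    - [1,0,8]
    - [-1,0,7]
    - [-1,0,8]
  turn:
    - [0,0,0]
    - [0,0.12,0]
    - [0,0.12,0]
    - [0,0.12,0]
    - [0,0.12,0]
    - [0,0.12,0]
    - [0,0.12,0]
    - [0.01,0.12,0]
    - [0,0.12,0]
    - [0,0.12,0]
  fingers: [1,1,1,1,1,1,1,1,1,1]

```text
time: 40.38
position: [0.496, -0.1277, 0.1908]
tool_rot: [-1.284, 1.08, -1.074]
ft_force: [0.1, 0.5, -0.8]
grip_width: 1.0
```

Emit:
play_rows:
  translation:
    - [-3,0,7]
    - [-3,0,8]
    - [-4,0,6]
    - [-4,0,6]
    - [-6,0,6]
    - [-6,0,5]
    - [0,20,0]
    - [0,0,0]
    - [0,0,0]
    - [0,0,0]
  turn:
    - [0,0.12,0]
    - [0,0.12,0]
    - [0,0.12,0]
    - [0,0.12,0]
    - [0,0.12,0]
    - [0,0.12,0]
    - [0,0,0]
    - [0,0,0]
    - [0,0,0]
    - [0,0,0]
  fingers: [1,1,1,1,1,1,1,1,1,1]

```text
time: 41.22
position: [0.5368, -0.1064, 0.1713]
tool_rot: [-0.905, 1.594, -1.586]
ft_force: [-0.2, 0.7, -0.3]
grip_width: 1.003
```

Run:
```python
from h import *
st();cv2.imwrite('pics/w20.png',ctrl.get_image('wrist'))
```

```text
t 41.22 pos [ 0.5368 -0.1064  0.1713] disp [  3.7712 -18.6812] yaw -30.6 tilt 0.3 F [-0.1927  0.7474 -0.2577] grip 1.003 q [ 1.0448  0.2714 -1.0241  1.7484  0.2382  1.2586 -0.5714]
```

Run:
```python
from h import *
w=unproj('wrist',[(283,237),(365,240),(364,269),(284,269)],.084)
print(w,w.mean(0),todisp(w.mean(0)),[np.degrees(np.arctan2(*(w[i]-w[j])[[1,0]])) for i,j in((1,0),(2,3))])
m=w.mean(0);m=.5*m+.5*np.array([.5354,-.1084,0])
plan([((m[0],m[1],.10),rot(-30.5),1,25),((m[0],m[1],.046),rot(-30.5),1,20)],tstep=.5)
```

```text
[[ 0.5171 -0.0843  0.084 ]
 [ 0.5666 -0.116   0.084 ]
 [ 0.5554 -0.1349  0.084 ]
 [ 0.5049 -0.1051  0.084 ]] [ 0.536  -0.1101  0.084 ] [  2.5359 -22.2399] [np.float64(-32.648873430461435), np.float64(-30.46607862945896)]
[[1,24,0],[1,24,0],[1,23.5,0.5],[0,18,0],[0,18,0],[0.5,18,0],[0,0,0],[0,0,0],[0,0,0],[0,0,0]]
[[0,0,0],[0,0,0],[0,0,0],[0,0,0],[0,0,0],[0,0,0],[0,0,0],[0,0,0],[0,0,0],[0,0,0]]
[1, 1, 1, 1, 1, 1, 1, 1, 1, 1]
end [ 0.5357 -0.1094  0.0462] yaw -30.62001085230402 tilt 0.24011639796130554
```

Emit:
play_rows:
  translation:
    - [1,24,0]
    - [1,24,0]
    - [1,23,0]
    - [0,18,0]
    - [0,18,0]
    - [0,18,0]
    - [0,0,0]
    - [0,0,0]
    - [0,0,0]
    - [0,0,0]
  turn:
    - [0,0,0]
    - [0,0,0]
    - [0,0,0]
    - [0,0,0]
    - [0,0,0]
    - [0,0,0]
    - [0,0,0]
    - [0,0,0]
    - [0,0,0]
    - [0,0,0]
  fingers: [1,1,1,1,1,1,1,-1,-1,-1]

```text
time: 42.1
position: [0.5363, -0.1093, 0.0478]
tool_rot: [-0.904, 1.591, -1.588]
ft_force: [0.6, -0.7, -0.4]
grip_width: 0.853
```

Run:
```python
from h import *
st()
s=ctrl.get_state();p=s['position'].copy()
q=p.copy();q[2]+=.015
plan([(p,None,-1,20,2),(q,None,-1,8),(disp(0,7,60),rot(7),-1,10)],tstep=.5)
```

```text
t 42.10 pos [ 0.5363 -0.1093  0.0478] disp [  2.8876 -21.4869] yaw -30.6 tilt 0.2 F [ 0.6106 -0.6561 -0.389 ] grip 0.853 q [ 0.9573  0.4181 -0.943   1.8746  0.3863  1.0434 -0.6777]
[[0,0,0],[0,0,0],[0,0,0],[0,-7.5,0],[0,-7.5,0],[-3.5,0.5,-3.5],[-4,0.5,-2.5],[-4,0.5,-2.5],[-4.5,0.5,-2],[-4.5,0.5,-1.5]]
[[0,0,0],[0,0,0],[0,0,0],[0,0,0],[0,0,0],[0,-0.11,0],[0,-0.11,0],[0,-0.11,0],[0,-0.11,0],[0,-0.11,0]]
[-1, -1, -1, -1, -1, -1, -1, -1, -1, -1]
[[-4.5,0.5,-1],[0,0,0],[0,0,0],[0,0,0],[0,0,0],[0,0,0],[0,0,0],[0,0,0],[0,0,0],[0,0,0]]
[[0,-0.11,0],[0,0,0],[0,0,0],[0,0,0],[0,0,0],[0,0,0],[0,0,0],[0,0,0],[0,0,0],[0,0,0]]
[-1, -1, -1, -1, -1, -1, -1, -1, -1, -1]
end [ 0.5301 -0.0814  0.0599] yaw 7.2067435399369595 tilt 0.21704760397495435
```

Emit:
play_rows:
  translation:
    - [0,0,0]
    - [0,0,0]
    - [0,0,0]
    - [0,0,0]
    - [0,-10,0]
    - [0,-20,0]
    - [0,-20,0]
    - [0,-15,0]
    - [-3,0,-4]
    - [-4,0,-3]
  turn:
    - [0,0,0]
    - [0,0,0]
    - [0,0,0]
    - [0,0,0]
    - [0,0,0]
    - [0,0,0]
    - [0,0,0]
    - [0,0,0]
    - [0,-0.11,0]
    - [0,-0.11,0]
  fingers: [-1,-1,-1,-1,-1,-1,-1,-1,-1,-1]

```text
time: 42.93
position: [0.5325, -0.1, 0.1127]
tool_rot: [-1.044, 1.434, -1.431]
ft_force: [0.4, -0.4, -1.6]
grip_width: 0.692
```

Run:
```python
from h import *
st()
plan([(disp(0,6,112),rot(7),-1,10)],tstep=.5)
```

```text
t 42.93 pos [ 0.5325 -0.1     0.1127] disp [  0.3072 -11.8581] yaw -17.7 tilt 0.2 F [ 0.449  -0.3501 -1.6066] grip 0.692 q [ 1.0405  0.3392 -1.0443  1.8284  0.3168  1.1556 -0.4184]
[[-4,0,-2],[-4,0.5,-1.5],[-4.5,0,-1],[-4.5,0,-0.5],[0,0,0],[0,0,0],[0,0,0],[0,0,0],[0,0,0],[0,0,0]]
[[0,-0.11,0],[0,-0.11,0],[0,-0.1,0],[0,-0.11,0],[0,0,0],[0,0,0],[0,0,0],[0,0,0],[0,0,0],[0,0,0]]
[-1, -1, -1, -1, -1, -1, -1, -1, -1, -1]
end [ 0.53   -0.0823  0.1122] yaw 6.91092827102444 tilt 0.1714725713606823
```

Emit:
play_rows:
  translation:
    - [-4,0,-2]
    - [-4,0,-1.5]
    - [-4.5,0,-1]
    - [-4.5,0,0]
    - [0,0,0]
    - [0,0,0]
    - [0,0,0]
    - [0,0,0]
    - [0,0,0]
    - [0,0,0]
  turn:
    - [0,-0.11,0]
    - [0,-0.11,0]
    - [0,-0.1,0]
    - [0,-0.11,0]
    - [0,0,0]
    - [0,0,0]
    - [0,0,0]
    - [0,0,0]
    - [0,0,0]
    - [0,0,0]
  fingers: [-1,-1,-1,-1,-1,-1,-1,-1,-1,-1]

```text
time: 43.77
position: [0.5301, -0.0823, 0.1113]
tool_rot: [-1.259, 1.126, -1.121]
ft_force: [-0.4, 0.8, -1.3]
grip_width: 0.688
```

Run:
```python
from h import *
st();cv2.imwrite('pics/w21.png',ctrl.get_image('wrist'))
```

```text
t 43.77 pos [ 0.5301 -0.0823  0.1113] disp [0.0413 6.0759] yaw 6.6 tilt 0.2 F [-0.4447  0.8123 -1.3332] grip 0.688 q [ 1.0816  0.3702 -1.1373  1.8395  0.3612  1.1655 -0.061 ]
```

Run:
```python
from h import *
for px,z in [((268,246),.0677),((376,246),.0677),((320,241),.084),((320,189),.084)]:
    print(px,todisp(unproj('wrist',px,z)[0]))
```

```text
(268, 246) [-31.6434  21.3834]
(376, 246) [32.4705 21.0625]
(320, 241) [-0.6481 28.4994]
(320, 189) [-0.4731 56.6804]
```

Emit:
play_rows:
  translation:
    - [-2,10,0]
    - [-1,12,0]
    - [0,12,0]
    - [0,12,0]
    - [0,10,0]
    - [0,6,0]
    - [0,3,0]
    - [0,2,0]
    - [0,0,0]
    - [0,0,0]
  turn:
    - [0,0,0]
    - [0,0,0]
    - [0,0,0]
    - [0,0,0]
    - [0,0,0]
    - [0,0,0]
    - [0,0,0]
    - [0,0,0]
    - [0,0,0]
    - [0,0,0]
  fingers: [-1,-1,-1,-1,-1,-1,-1,-1,-1,-1]

```text
time: 44.65
position: [0.5301, -0.0785, 0.0461]
tool_rot: [-1.261, 1.125, -1.12]
ft_force: [-6.5, 0.4, 16.5]
grip_width: 0.686
```

Emit:
play_rows:
  translation:
    - [0,0,0]
    - [0,0,0]
    - [0,0,0]
    - [0,0,0]
    - [0,0,0]
    - [0,-20,0]
    - [0,-30,0]
    - [0,-35,0]
    - [0,-40,0]
    - [0,-30,0]
  turn:
    - [0,0,0]
    - [0,0,0]
    - [0,0,0]
    - [0,0,0]
    - [0,0,0]
    - [0,0,0]
    - [0,0,0]
    - [0,0,0]
    - [0,0,0]
    - [0,0,0]
  fingers: [0.6,0.6,0.6,0.6,0.6,0.6,1,1,1,1]

```text
time: 45.48
position: [0.5304, -0.079, 0.2018]
tool_rot: [-1.258, 1.123, -1.121]
ft_force: [1.0, -0.7, 1.2]
grip_width: 0.974
```

Run:
```python
from h import *
st();cv2.imwrite('pics/w22.png',ctrl.get_image('wrist'))
plan([((.4280,-.1690,.17),rot(78.8),1,33),((.4280,-.169,.13),rot(78.8),1,25)])
```

```text
t 45.48 pos [ 0.5304 -0.079   0.2018] disp [0.6921 9.3151] yaw 6.7 tilt 0.2 F [ 0.9704 -0.7342  1.2028] grip 0.974 q [ 1.1632  0.2691 -1.2115  1.7332  0.2561  1.3183  0.0158]
[[7,3,-11],[6,4,-11],[4,3,-12],[3,3,-12],[2,3,-12],[0,4,-13],[-1,3,-13],[-3,3,-12],[-4,3,-12],[-5,4,-12]]
[[0,-0.11,0],[0,-0.12,0],[0,-0.11,0],[0,-0.12,0],[0,-0.11,0],[0,-0.12,0],[0,-0.11,0],[0,-0.12,0.01],[0,-0.11,0],[-0.01,-0.11,0]]
[1, 1, 1, 1, 1, 1, 1, 1, 1, 1]
[[-7,3,-10],[0,20,0],[0,20,0],[0,0,0],[0,0,0],[0,0,0],[0,0,0],[0,0,0],[0,0,0],[0,0,0]]
[[0,-0.12,0],[0,0,0],[0,0,0],[0,0,0],[0,0,0],[0,0,0],[0,0,0],[0,0,0],[0,0,0],[0,0,0]]
[1, 1, 1, 1, 1, 1, 1, 1, 1, 1]
end [ 0.4277 -0.1687  0.1301] yaw 78.89275989028026 tilt 0.2099318974701849
```

Emit:
play_rows:
  translation:
    - [7,3,-11]
    - [6,4,-11]
    - [4,3,-12]
    - [3,3,-12]
    - [2,3,-12]
    - [0,4,-13]
    - [-1,3,-13]
    - [-3,3,-12]
    - [-4,3,-12]
    - [-5,4,-12]
  turn:
    - [0,-0.11,0]
    - [0,-0.12,0]
    - [0,-0.11,0]
    - [0,-0.12,0]
    - [0,-0.11,0]
    - [0,-0.12,0]
    - [0,-0.11,0]
    - [0,-0.12,0]
    - [0,-0.11,0]
    - [-0.01,-0.11,0]
  fingers: [1,1,1,1,1,1,1,1,1,1]

```text
time: 46.37
position: [0.4327, -0.1623, 0.1655]
tool_rot: [-1.563, 0.246, -0.241]
ft_force: [-0.2, -0.3, -0.9]
grip_width: 1.005
```

Run:
```python
from h import *
st();cv2.imwrite('pics/w23.png',ctrl.get_image('wrist'))
a=ctrl.get_image('top');crop(a,255,225,495,375,3,'pics/t23.png')
plan([((.4285,-.1685,.13),rot(78.8),1,33),((.4285,-.1685,.04),rot(78.8),1,25)])
```

```text
t 46.37 pos [ 0.4327 -0.1623  0.1655] disp [-106.3875  -61.516 ] yaw 72.3 tilt 0.4 F [-0.1719 -0.3011 -0.9253] grip 1.005 q [ 1.6707 -0.0126 -1.3409  1.9389 -0.0061  1.2077  1.593 ]
[[-1,18,-3],[0,17,-3],[0,23,0],[0,22,0],[0,23,0],[0,22,0],[0,0,0],[0,0,0],[0,0,0],[0,0,0]]
[[0,-0.06,0],[0.01,-0.06,0],[0,0,0],[0,0,0],[0,0,0],[0,0,0],[0,0,0],[0,0,0],[0,0,0],[0,0,0]]
[1, 1, 1, 1, 1, 1, 1, 1, 1, 1]
end [ 0.4282 -0.1686  0.0401] yaw 78.67490745669318 tilt 0.2815881067955305
```

Emit:
play_rows:
  translation:
    - [-1,18,-3]
    - [0,17,-3]
    - [0,23,0]
    - [0,22,0]
    - [0,23,0]
    - [0,20,0]
    - [0,0,0]
    - [0,0,0]
    - [0,0,0]
    - [0,0,0]
  turn:
    - [0,-0.05,0]
    - [0.01,-0.05,0]
    - [0,0,0]
    - [0,0,0]
    - [0,0,0]
    - [0,0,0]
    - [0,0,0]
    - [0,0,0]
    - [0,0,0]
    - [0,0,0]
  fingers: [1,1,1,1,1,1,1,1,1,1]

```text
time: 47.3
position: [0.4319, -0.1671, 0.0444]
tool_rot: [-1.561, 0.169, -0.169]
ft_force: [-0.6, -0.7, 0.0]
grip_width: 1.002
```

Run:
```python
from h import *
st();crop(ctrl.get_image('side'),320,160,440,310,4,'pics/s23.png')
```

```text
t 47.30 pos [ 0.4319 -0.1671  0.0444] disp [-107.7817  -66.1458] yaw 77.7 tilt 0.2 F [-0.5852 -0.6706  0.039 ] grip 1.002 q [ 1.4257  0.3008 -1.2088  2.066   0.3334  0.9925  1.4007]
```

Emit:
play_rows:
  translation:
    - [-3,2,0]
    - [0,0,0]
    - [0,0,0]
    - [0,0,0]
    - [0,0,0]
    - [0,0,0]
    - [0,-15,0]
    - [0,-25,0]
    - [0,-25,0]
    - [0,-25,0]
  turn:
    - [0,0,0]
    - [0,0,0]
    - [0,0,0]
    - [0,0,0]
    - [0,0,0]
    - [0,0,0]
    - [0,0,0]
    - [0,0,0]
    - [0,0,0]
    - [0,0,0]
  fingers: [1,-1,-1,-1,-1,-1,-1,-1,-1,-1]

```text
time: 48.18
position: [0.4275, -0.1658, 0.1315]
tool_rot: [-1.558, 0.17, -0.165]
ft_force: [-0.3, -1.4, -0.1]
grip_width: 0.692
```

Run:
```python
from h import *
st();plan([(disp(0,-26,135),rot(7),-1,36)],tstep=.5)
```

```text
t 48.18 pos [ 0.4275 -0.1658  0.1315] disp [-111.9524  -64.3181] yaw 77.8 tilt 0.4 F [-0.3404 -1.445  -0.1099] grip 0.692 q [ 1.6293  0.0749 -1.3275  1.9863  0.0736  1.1422  1.629 ]
[[8.5,-0.5,6.5],[7.5,0,7.5],[7,-0.5,8.5],[5.5,0,9],[5,-0.5,10],[3.5,-0.5,10],[2.5,0,10.5],[1.5,-0.5,10.5],[0,0,11],[-1,-0.5,10.5]]
[[0,0.11,0],[0,0.11,0],[0,0.12,0],[0,0.11,0],[0,0.11,0],[0,0.11,0],[0,0.12,0],[0,0.11,-0.01],[0,0.11,0],[0,0.11,0]]
[-1, -1, -1, -1, -1, -1, -1, -1, -1, -1]
[[-2.5,-0.5,10.5],[0,0,0],[0,0,0],[0,0,0],[0,0,0],[0,0,0],[0,0,0],[0,0,0],[0,0,0],[0,0,0]]
[[0,0.12,0],[0,0,0],[0,0,0],[0,0,0],[0,0,0],[0,0,0],[0,0,0],[0,0,0],[0,0,0],[0,0,0]]
[-1, -1, -1, -1, -1, -1, -1, -1, -1, -1]
end [ 0.534  -0.1141  0.1352] yaw 6.72566987310989 tilt 0.19965303349782115
```

Emit:
play_rows:
  translation:
    - [8.5,-0.5,6.5]
    - [7.5,0,7.5]
    - [7,-0.5,8.5]
    - [5.5,0,9]
    - [5,-0.5,10]
    - [3.5,-0.5,10]
    - [2.5,0,10.5]
    - [1.5,-0.5,10.5]
    - [0,0,11]
    - [-1,-0.5,10.5]
  turn:
    - [0,0.11,0]
    - [0,0.11,0]
    - [0,0.12,0]
    - [0,0.11,0]
    - [0,0.11,0]
    - [0,0.11,0]
    - [0,0.12,0]
    - [0,0.11,0]
    - [0,0.11,0]
    - [0,0.11,0]
  fingers: [-1,-1,-1,-1,-1,-1,-1,-1,-1,-1]

```text
time: 49.02
position: [0.5249, -0.1195, 0.1337]
tool_rot: [-1.307, 1.041, -1.033]
ft_force: [0.7, -0.0, -0.6]
grip_width: 0.687
```

Run:
```python
from h import *
st();plan([(disp(0,-26,115),rot(7),-1,20)],tstep=.5)
```

```text
t 49.02 pos [ 0.5249 -0.1195  0.1337] disp [ -9.6934 -30.2406] yaw 13.2 tilt 0.3 F [ 0.6624 -0.004  -0.5629] grip 0.687 q [ 1.0883  0.3014 -1.043   1.8112  0.2747  1.1912  0.1918]
[[-1.5,9.5,5],[-2,9,5],[0,0,0],[0,0,0],[0,0,0],[0,0,0],[0,0,0],[0,0,0],[0,0,0],[0,0,0]]
[[0,0.05,0],[0,0.06,-0.01],[0,0,0],[0,0,0],[0,0,0],[0,0,0],[0,0,0],[0,0,0],[0,0,0],[0,0,0]]
[-1, -1, -1, -1, -1, -1, -1, -1, -1, -1]
end [ 0.5339 -0.1139  0.1152] yaw 6.928205900462593 tilt 0.291716839288419
```

Emit:
play_rows:
  translation:
    - [-1.5,9,5]
    - [-2,9,5]
    - [0,0,0]
    - [0,0,0]
    - [0,0,0]
    - [0,0,0]
    - [0,0,0]
    - [0,0,0]
    - [0,0,0]
    - [0,0,0]
  turn:
    - [0,0.05,0]
    - [0,0.06,-0.01]
    - [0,0,0]
    - [0,0,0]
    - [0,0,0]
    - [0,0,0]
    - [0,0,0]
    - [0,0,0]
    - [0,0,0]
    - [0,0,0]
  fingers: [-1,-1,-1,-1,-1,-1,-1,-1,-1,-1]

```text
time: 49.85
position: [0.5336, -0.1146, 0.1163]
tool_rot: [-1.27, 1.113, -1.12]
ft_force: [-0.9, -0.2, -0.3]
grip_width: 0.691
```

Run:
```python
from h import *
st();cv2.imwrite('pics/w24.png',ctrl.get_image('wrist'))
```

```text
t 49.85 pos [ 0.5336 -0.1146  0.1163] disp [ -0.3917 -26.4186] yaw 7.2 tilt 0.3 F [-0.8887 -0.1631 -0.2808] grip 0.691 q [ 1.0286  0.3294 -1.0062  1.8167  0.3087  1.1615  0.0476]
```

Run:
```python
from h import *
for px,z in [((268,255),.074),((380,255),.074),((323,234),.084),((323,181),.084),((405,222),.03)]:
    print(px,todisp(unproj('wrist',px,z)[0]))
```

```text
(268, 255) [-32.2229 -16.9978]
(380, 255) [ 34.2329 -16.6074]
(323, 234) [ 0.2915 -1.5015]
(323, 181) [ 0.0997 27.6455]
(405, 222) [58.1534 -5.8313]
```

Emit:
play_rows:
  translation:
    - [-6,8,0]
    - [-4,12,0]
    - [0,12,0]
    - [0,12,0]
    - [0,12,0]
    - [0,8,0]
    - [0,4,0]
    - [0,2,0]
    - [0,1,0]
    - [0,0,0]
  turn:
    - [0,0,0]
    - [0,0,0]
    - [0,0,0]
    - [0,0,0]
    - [0,0,0]
    - [0,0,0]
    - [0,0,0]
    - [0,0,0]
    - [0,0,0]
    - [0,0,0]
  fingers: [-1,-1,-1,-1,-1,-1,-1,-1,-1,-1]

```text
time: 50.73
position: [0.5328, -0.1048, 0.0461]
tool_rot: [-1.271, 1.113, -1.12]
ft_force: [-3.0, 1.0, 7.6]
grip_width: 0.684
```

Run:
```python
from h import *
st()
```

```text
t 50.73 pos [ 0.5328 -0.1048  0.0461] disp [  0.0004 -16.6532] yaw 7.2 tilt 0.4 F [-2.9928  1.0497  7.6195] grip 0.684 q [ 0.9568  0.4161 -0.9551  1.8855  0.3993  1.0424 -0.0392]
```

Emit:
play_rows:
  translation:
    - [0,0,0]
    - [0,0,0]
    - [0,0,0]
    - [0,0,0]
    - [0,0,0]
    - [0,-20,0]
    - [0,-30,0]
    - [0,-35,0]
    - [0,-40,0]
    - [0,-30,0]
  turn:
    - [0,0,0]
    - [0,0,0]
    - [0,0,0]
    - [0,0,0]
    - [0,0,0]
    - [0,0,0]
    - [0,0,0]
    - [0,0,0]
    - [0,0,0]
    - [0,0,0]
  fingers: [0.6,0.6,0.6,0.6,0.6,0.6,1,1,1,1]

```text
time: 51.57
position: [0.533, -0.1036, 0.2028]
tool_rot: [-1.27, 1.111, -1.12]
ft_force: [1.6, -0.2, -0.5]
grip_width: 0.97
```

Run:
```python
from h import *
st();cv2.imwrite('pics/w25.png',ctrl.get_image('wrist'))
a=ctrl.get_image('top')
try: find(a,'blue',roi=(340,290,520,400))
except Exception as e: print(e)
plan([((.430,-.3005,.17),rot(-94),1,33),((.430,-.3005,.13),rot(-94),1,25)])
```

```text
t 51.57 pos [ 0.533  -0.1036  0.2028] disp [  0.3129 -15.4212] yaw 7.3 tilt 0.4 F [ 1.6376 -0.2178 -0.5048] grip 0.970 q [ 1.0787  0.2304 -1.0584  1.7206  0.2137  1.3101  0.1032]
blue px [469.5 332. ] [ 0.4293 -0.3166] yaw 178.3 [25.2 26.6]
[[12,2,-9],[13,3,-7],[14,2,-5],[14,3,-4],[15,2,-3],[15,2,0],[15,3,1],[14,2,3],[14,3,5],[14,2,6]]
[[0,0.12,0],[0,0.12,0],[0,0.11,0],[0,0.12,0],[0,0.12,0],[-0.01,0.12,0],[0,0.11,0],[0,0.12,0],[0,0.12,0],[0,0.12,0]]
[1, 1, 1, 1, 1, 1, 1, 1, 1, 1]
[[12,2,8],[12,3,9],[10,2,11],[9,3,12],[8,2,13],[0,20,0],[0,20,-1],[0,0,0],[0,0,0],[0,0,0]]
[[0,0.12,0],[0,0.11,0],[0,0.12,0],[0,0.12,0],[0,0.12,0],[0,0,0],[0,0,0],[0,0,0],[0,0,0],[0,0,0]]
[1, 1, 1, 1, 1, 1, 1, 1, 1, 1]
end [ 0.4302 -0.3     0.1301] yaw -94.18169747706608 tilt 0.21709285348477558
```

Emit:
play_rows:
  translation:
    - [12,2,-9]
    - [13,3,-7]
    - [14,2,-5]
    - [14,3,-4]
    - [15,2,-3]
    - [15,2,0]
    - [15,3,1]
    - [14,2,3]
    - [14,3,5]
    - [14,2,6]
  turn:
    - [0,0.12,0]
    - [0,0.12,0]
    - [0,0.11,0]
    - [0,0.12,0]
    - [0,0.12,0]
    - [-0.01,0.12,0]
    - [0,0.11,0]
    - [0,0.12,0]
    - [0,0.12,0]
    - [0,0.12,0]
  fingers: [1,1,1,1,1,1,1,1,1,1]

```text
time: 52.5
position: [0.4604, -0.2352, 0.1755]
tool_rot: [-0.516, 1.941, -1.935]
ft_force: [0.0, -0.3, 0.1]
grip_width: 0.998
```

Emit:
play_rows:
  translation:
    - [12,2,8]
    - [12,3,9]
    - [10,2,11]
    - [9,3,12]
    - [8,2,13]
    - [0,0,0]
    - [0,0,0]
    - [0,0,0]
    - [0,0,0]
    - [0,0,0]
  turn:
    - [0,0.12,0]
    - [0,0.11,0]
    - [0,0.12,0]
    - [0,0.12,0]
    - [0,0.12,0]
    - [0,0,0]
    - [0,0,0]
    - [0,0,0]
    - [0,0,0]
    - [0,0,0]
  fingers: [1,1,1,1,1,1,1,1,1,1]

```text
time: 53.33
position: [0.4271, -0.2997, 0.1652]
tool_rot: [-0.067, -2.181, 2.183]
ft_force: [1.0, 0.5, -0.5]
grip_width: 0.998
```

Run:
```python
from h import *
st();a=ctrl.get_image('top');crop(a,255,225,495,375,3,'pics/t26.png');cv2.imwrite('pics/w26.png',ctrl.get_image('wrist'))
try: find(a,'blue',roi=(400,290,520,400))
except Exception as e: print(e)
plan([((.430,-.3005,.13),rot(-94),1,30),((.430,-.3005,.042),rot(-94),1,25)])
```

```text
t 53.33 pos [ 0.4271 -0.2997  0.1652] disp [-128.6605 -197.1849] yaw -94.0 tilt 0.5 F [ 0.9887  0.5147 -0.5428] grip 0.998 q [ 1.2334  0.1456 -0.7265  1.8166  0.1074  1.2248 -1.1655]
max() iterable argument is empty
[[-2,18,0],[-1,17,0],[0,22,0],[0,22,0],[0,22,0],[0,22,0],[0,0,0],[0,0,0],[0,0,0],[0,0,0]]
[[0,0,0],[0,0,0.01],[0,0,0],[0,0,0],[0,0,0],[0,0,0],[0,0,0],[0,0,0],[0,0,0],[0,0,0]]
[1, 1, 1, 1, 1, 1, 1, 1, 1, 1]
end [ 0.4297 -0.3005  0.0422] yaw -94.06386057879894 tilt 0.11453377261003203
```

Run:
```python
from h import *
print(unproj('wrist',[(282,224),(365,224),(366,259),(283,260),(324,241)],.08))
```

```text
[[ 0.4457 -0.2728  0.08  ]
 [ 0.4416 -0.331   0.08  ]
 [ 0.4157 -0.3307  0.08  ]
 [ 0.4191 -0.2709  0.08  ]
 [ 0.4313 -0.3014  0.08  ]]
```

Emit:
play_rows:
  translation:
    - [-2,18,0]
    - [-1,17,0]
    - [0,22,0]
    - [0,22,0]
    - [0,22,0]
    - [0,20,0]
    - [0,0,0]
    - [0,0,0]
    - [0,0,0]
    - [0,0,0]
  turn:
    - [0,0,0]
    - [0,0,0.01]
    - [0,0,0]
    - [0,0,0]
    - [0,0,0]
    - [0,0,0]
    - [0,0,0]
    - [0,0,0]
    - [0,0,0]
    - [0,0,0]
  fingers: [1,1,1,1,1,1,1,1,1,1]

```text
time: 54.27
position: [0.4304, -0.3018, 0.0457]
tool_rot: [-0.083, -2.183, 2.189]
ft_force: [-0.4, 0.3, 0.8]
grip_width: 0.998
```

Run:
```python
from h import *
st();crop(ctrl.get_image('side'),340,130,460,270,4,'pics/s27.png')
```

```text
t 54.27 pos [ 0.4304 -0.3018  0.0457] disp [-125.6824 -199.6705] yaw -94.2 tilt 0.3 F [-0.3739  0.3212  0.7511] grip 0.998 q [ 1.1843  0.292  -0.6982  1.9361  0.225   0.9865 -1.261 ]
```

Emit:
play_rows:
  translation:
    - [0,3,0]
    - [0,0,0]
    - [0,0,0]
    - [0,0,0]
    - [0,0,0]
    - [0,0,0]
    - [0,-20,0]
    - [0,-25,0]
    - [0,-25,0]
    - [0,-25,0]
  turn:
    - [0,0,0]
    - [0,0,0]
    - [0,0,0]
    - [0,0,0]
    - [0,0,0]
    - [0,0,0]
    - [0,0,0]
    - [0,0,0]
    - [0,0,0]
    - [0,0,0]
  fingers: [1,-1,-1,-1,-1,-1,-1,-1,-1,-1]

```text
time: 55.15
position: [0.4288, -0.3006, 0.1368]
tool_rot: [-0.08, -2.184, 2.185]
ft_force: [0.9, -0.7, -0.2]
grip_width: 0.692
```

Run:
```python
from h import *
st();plan([(disp(0,-55,137),rot(7),-1,36),(disp(0,-55,118),rot(7),-1,20)],tstep=.5)
```

```text
t 55.15 pos [ 0.4288 -0.3006  0.1368] disp [-127.0864 -198.2934] yaw -94.2 tilt 0.0 F [ 0.8973 -0.6683 -0.2362] grip 0.692 q [ 1.2315  0.1732 -0.7276  1.8518  0.1254  1.1619 -1.182 ]
[[-6.5,0,-11],[-7.5,0,-10],[-9,0,-9.5],[-10,0,-8],[-10.5,0,-7],[-11.5,0,-5.5],[-12,0,-4],[-12.5,0,-2.5],[-13,0,-1.5],[-12.5,0,0.5]]
[[0,-0.12,0],[0,-0.12,0],[0,-0.11,0],[0,-0.12,0],[0,-0.12,0],[0,-0.12,0],[0,-0.11,0],[0,-0.12,0],[0,-0.12,0],[0,-0.12,0]]
[-1, -1, -1, -1, -1, -1, -1, -1, -1, -1]
[[-13,0,1.5],[-12,0,3],[-12,0,5],[-11.5,0,6],[-10.5,0,7],[0,19,0],[0,0,0],[0,0,0],[0,0,0],[0,0,0]]
[[0,-0.11,0],[0,-0.12,0],[0,-0.12,0],[0,-0.12,0],[0,-0.12,0],[0,0,0],[0,0,0],[0,0,0],[0,0,0],[0,0,0]]
[-1, -1, -1, -1, -1, -1, -1, -1, -1, -1]
end [ 0.5373 -0.1427  0.1178] yaw 7.253607112585271 tilt 0.04875093003671314
```

Emit:
play_rows:
  translation:
    - [-6.5,0,-11]
    - [-7.5,0,-10]
    - [-9,0,-9.5]
    - [-10,0,-8]
    - [-10.5,0,-7]
    - [-11.5,0,-5.5]
    - [-12,0,-4]
    - [-12.5,0,-2.5]
    - [-13,0,-1.5]
    - [-12.5,0,0.5]
  turn:
    - [0,-0.12,0]
    - [0,-0.12,0]
    - [0,-0.11,0]
    - [0,-0.12,0]
    - [0,-0.12,0]
    - [0,-0.12,0]
    - [0,-0.11,0]
    - [0,-0.12,0]
    - [0,-0.12,0]
    - [0,-0.12,0]
  fingers: [-1,-1,-1,-1,-1,-1,-1,-1,-1,-1]

```text
time: 55.98
position: [0.5018, -0.1955, 0.1359]
tool_rot: [-0.957, 1.536, -1.539]
ft_force: [0.7, 1.2, -0.8]
grip_width: 0.687
```

Emit:
play_rows:
  translation:
    - [-13,0,1.5]
    - [-12,0,3]
    - [-12,0,5]
    - [-11.5,0,6]
    - [-10.5,0,7]
    - [0,0,0]
    - [0,0,0]
    - [0,0,0]
    - [0,0,0]
    - [0,0,0]
  turn:
    - [0,-0.11,0]
    - [0,-0.12,0]
    - [0,-0.12,0]
    - [0,-0.12,0]
    - [0,-0.12,0]
    - [0,0,0]
    - [0,0,0]
    - [0,0,0]
    - [0,0,0]
    - [0,0,0]
  fingers: [-1,-1,-1,-1,-1,-1,-1,-1,-1,-1]

```text
time: 56.82
position: [0.5372, -0.1443, 0.1359]
tool_rot: [-1.266, 1.116, -1.12]
ft_force: [-0.2, -0.1, -0.8]
grip_width: 0.69
```

Run:
```python
from h import *
st();cv2.imwrite('pics/w27.png',ctrl.get_image('wrist'));plan([(disp(0,-55,112),rot(7),-1,20)],tstep=.5)
```

```text
t 56.82 pos [ 0.5372 -0.1443  0.1359] disp [ -0.4596 -56.3824] yaw 7.1 tilt 0.1 F [-0.1872 -0.0526 -0.8026] grip 0.690 q [ 1.1044  0.349  -1.0491  1.7704  0.3247  1.2088  0.0877]
[[-0.5,12,0],[-1,12,0.5],[0,0,0],[0,0,0],[0,0,0],[0,0,0],[0,0,0],[0,0,0],[0,0,0],[0,0,0]]
[[0,0,0],[0,0,0],[0,0,0],[0,0,0],[0,0,0],[0,0,0],[0,0,0],[0,0,0],[0,0,0],[0,0,0]]
[-1, -1, -1, -1, -1, -1, -1, -1, -1, -1]
end [ 0.5376 -0.1426  0.112 ] yaw 7.10215637509786 tilt 0.1256656443160738
```

Run:
```python
from h import *
for px,z in [((268,244),.0935),((377,244),.0935),((323,228),.084),((323,178),.084),((401,178),.03)]:
    print(px,todisp(unproj('wrist',px,z)[0]))
```

```text
(268, 244) [-31.923  -39.9415]
(377, 244) [ 32.3141 -39.7345]
(323, 228) [  0.4999 -32.3277]
(323, 178) [ 0.3689 -2.2275]
(401, 178) [58.0362 -6.634 ]
```

Emit:
play_rows:
  translation:
    - [-3,13,0]
    - [0,15,0]
    - [0,15,0]
    - [0,15,0]
    - [0,13,0]
    - [0,10,0]
    - [0,6,0]
    - [0,2,0]
    - [0,1,0]
    - [0,0,0]
  turn:
    - [0,0,0]
    - [0,0,0]
    - [0,0,0]
    - [0,0,0]
    - [0,0,0]
    - [0,0,0]
    - [0,0,0]
    - [0,0,0]
    - [0,0,0]
    - [0,0,0]
  fingers: [-1,-1,-1,-1,-1,-1,-1,-1,-1,-1]

```text
time: 57.7
position: [0.5379, -0.1403, 0.0464]
tool_rot: [-1.266, 1.113, -1.118]
ft_force: [-0.1, -0.2, -0.8]
grip_width: 0.685
```

Run:
```python
from h import *
st()
```

```text
t 57.70 pos [ 0.5379 -0.1403  0.0464] disp [  0.7575 -52.454 ] yaw 7.2 tilt 0.2 F [-0.0614 -0.2203 -0.8457] grip 0.685 q [ 1.0264  0.457  -0.9789  1.855   0.4349  1.059   0.0022]
```

Emit:
play_rows:
  translation:
    - [0,1,0]
    - [0,1,0]
    - [0,0,0]
    - [0,0,0]
    - [0,0,0]
    - [0,0,0]
    - [0,0,0]
    - [0,-20,0]
    - [0,-40,0]
    - [0,-40,0]
  turn:
    - [0,0,0]
    - [0,0,0]
    - [0,0,0]
    - [0,0,0]
    - [0,0,0]
    - [0,0,0]
    - [0,0,0]
    - [0,0,0]
    - [0,0,0]
    - [0,0,0]
  fingers: [-1,-1,-1,0.6,0.6,0.6,0.6,0.6,0.6,0.6]

```text
time: 58.53
position: [0.5359, -0.1398, 0.1437]
tool_rot: [-1.267, 1.117, -1.114]
ft_force: [1.2, -0.4, 0.0]
grip_width: 0.799
```

Run:
```python
from h import *
st()
plan([(disp(0,-110,170),rot(7),-.4,36),(disp(0,-150,120),rot(7),-.4,36)],tstep=1)
```

```text
t 58.53 pos [ 0.5359 -0.1398  0.1437] disp [ -1.2224 -51.7347] yaw 7.3 tilt 0.1 F [ 1.169  -0.3933  0.0107] grip 0.799 q [ 1.1098  0.3396 -1.0597  1.7645  0.3132  1.2243  0.0921]
[[29,-13,0],[29,-13,1],[20,25,0],[20,25,0],[0,0,0],[0,0,0],[0,0,0],[0,0,0],[0,0,0],[0,0,0]]
[[0,0,0],[0,0,0],[0,0,0],[0,0,0],[0,0,0],[0,0,0],[0,0,0],[0,0,0],[0,0,0],[0,0,0]]
[-0.4, -0.4, -0.4, -0.4, -0.4, -0.4, -0.4, -0.4, -0.4, -0.4]
end [ 0.5492 -0.2369  0.1196] yaw 7.256982853720443 tilt 0.11809021634928464
```

Emit:
play_rows:
  translation:
    - [29,-13,0]
    - [29,-13,0]
    - [20,25,0]
    - [20,25,0]
    - [0,0,0]
    - [0,0,0]
    - [0,0,0]
    - [0,0,0]
    - [0,0,0]
    - [0,0,0]
  turn:
    - [0,0,0]
    - [0,0,0]
    - [0,0,0]
    - [0,0,0]
    - [0,0,0]
    - [0,0,0]
    - [0,0,0]
    - [0,0,0]
    - [0,0,0]
    - [0,0,0]
  fingers: [-0.4,-0.4,-0.4,-0.4,-0.4,-0.4,-0.4,-0.4,-0.4,-0.4]

```text
time: 59.37
position: [0.5503, -0.2365, 0.1212]
tool_rot: [-1.267, 1.112, -1.117]
ft_force: [-0.0, -0.5, -0.9]
grip_width: 0.309
```

Run:
```python
from h import *
st();cv2.imwrite('pics/w28.png',ctrl.get_image('wrist'));crop(ctrl.get_image('top'),255,225,495,375,3,'pics/t28.png')
plan([(disp(0,-147,59),rot(7),-.4,15)],tstep=1)
```

```text
t 59.37 pos [ 0.5503 -0.2365  0.1212] disp [   1.3316 -149.5032] yaw 7.3 tilt 0.2 F [-0.0052 -0.5473 -0.885 ] grip 0.309 q [ 1.144   0.4537 -0.9826  1.6844  0.4008  1.2174  0.195 ]
[[-1,12,0],[0,13,0],[-1,12,-1],[0,12,0],[-1,13,0],[0,0,0],[0,0,0],[0,0,0],[0,0,0],[0,0,0]]
[[0,0,0],[0,0,0],[0,0,0],[0,0,0],[0,0,0],[0,0,0],[0,0,0],[0,0,0],[0,0,0],[0,0,0]]
[-0.4, -0.4, -0.4, -0.4, -0.4, -0.4, -0.4, -0.4, -0.4, -0.4]
end [ 0.5487 -0.2343  0.0588] yaw 7.2840339457896865 tilt 0.16755697289198906
```

Emit:
play_rows:
  translation:
    - [-1,12,0]
    - [0,13,0]
    - [-1,12,-1]
    - [0,12,0]
    - [-1,12,0]
    - [-5,0,0]
    - [-6,0,0]
    - [-6,0,0]
    - [-6,0,0]
    - [-6,0,0]
  turn:
    - [0,0,0]
    - [0,0,0]
    - [0,0,0]
    - [0,0,0]
    - [0,0,0]
    - [0,0,0]
    - [0,0,0]
    - [0,0,0]
    - [0,0,0]
    - [0,0,0]
  fingers: [-0.4,-0.4,-0.4,-0.4,-0.4,-0.4,-0.4,-0.4,-0.4,-0.4]

```text
time: 60.3
position: [0.5449, -0.2062, 0.0596]
tool_rot: [-1.267, 1.113, -1.119]
ft_force: [-0.4, -3.0, -2.0]
grip_width: 0.306
```

Run:
```python
from h import *
st();crop(ctrl.get_image('side'),290,160,420,310,4,'pics/s28.png')
```

```text
t 60.30 pos [ 0.5449 -0.2062  0.0596] disp [  -0.4023 -118.7729] yaw 7.2 tilt 0.2 F [-0.4476 -2.9943 -2.0435] grip 0.306 q [ 1.0922  0.4894 -0.9573  1.7804  0.4479  1.1039  0.1088]
```

Emit:
play_rows:
  translation:
    - [-5,0,0]
    - [-5,0,0]
    - [-5,0,0]
    - [-4,0,0]
    - [-4,0,0]
    - [-4,0,0]
    - [-3,0,0]
    - [-3,0,0]
    - [-3,0,0]
    - [-2,0,0]
  turn:
    - [0,0,0]
    - [0,0,0]
    - [0,0,0]
    - [0,0,0]
    - [0,0,0]
    - [0,0,0]
    - [0,0,0]
    - [0,0,0]
    - [0,0,0]
    - [0,0,0]
  fingers: [-0.4,-0.4,-0.4,-0.4,-0.4,-0.4,-0.4,-0.4,-0.4,-0.4]

```text
time: 61.18
position: [0.5403, -0.1677, 0.0592]
tool_rot: [-1.266, 1.113, -1.117]
ft_force: [1.1, -2.0, 0.9]
grip_width: 0.3
```

Emit:
play_rows:
  translation:
    - [-2,0,0]
    - [-2,0,0]
    - [-2,0,0]
    - [-1,0,0]
    - [-1,0,0]
    - [-1,0,0]
    - [0,0,0]
    - [0,0,0]
    - [0,0,0]
    - [0,0,0]
  turn:
    - [0,0,0]
    - [0,0,0]
    - [0,0,0]
    - [0,0,0]
    - [0,0,0]
    - [0,0,0]
    - [0,0,0]
    - [0,0,0]
    - [0,0,0]
    - [0,0,0]
  fingers: [-0.4,-0.4,-0.4,-0.4,-0.4,-0.4,-0.4,-0.4,-0.4,-0.4]

```text
time: 62.02
position: [0.5394, -0.1611, 0.0592]
tool_rot: [-1.266, 1.113, -1.12]
ft_force: [4.5, -5.6, 1.0]
grip_width: 0.302
```

Run:
```python
from h import *
st();crop(ctrl.get_image('side'),290,160,420,310,4,'pics/s29.png')
```

```text
t 62.02 pos [ 0.5394 -0.1611  0.0592] disp [ -0.3489 -73.292 ] yaw 7.2 tilt 0.2 F [ 4.4661 -5.5618  0.9634] grip 0.302 q [ 1.0594  0.4532 -0.9831  1.8292  0.4279  1.0852  0.0426]
```

Emit:
play_rows:
  translation:
    - [-1,0,0]
    - [-1,0,0]
    - [-1,0,0]
    - [0,0,0]
    - [0,0,0]
    - [2,0,0]
    - [8,0,0]
    - [10,0,0]
    - [0,-20,0]
    - [0,-35,0]
  turn:
    - [0,0,0]
    - [0,0,0]
    - [0,0,0]
    - [0,0,0]
    - [0,0,0]
    - [0,0,0]
    - [0,0,0]
    - [0,0,0]
    - [0,0,0]
    - [0,0,0]
  fingers: [-0.4,-0.4,-0.4,-0.4,-0.4,-0.4,-0.4,-0.4,-0.4,-0.4]

```text
time: 62.9
position: [0.5368, -0.1757, 0.1104]
tool_rot: [-1.268, 1.124, -1.109]
ft_force: [0.4, -0.3, 0.2]
grip_width: 0.302
```

Run:
```python
from h import *
import json
st();cv2.imwrite('pics/w30.png',ctrl.get_image('wrist'));a=ctrl.get_image('top');cv2.imwrite('pics/t30.png',a);crop(a,255,225,495,375,3,'pics/t30c.png');crop(a,90,230,200,360,5,'pics/t30p.png')
```

```text
t 62.90 pos [ 0.5368 -0.1757  0.1104] disp [ -4.65   -87.5336] yaw 7.2 tilt 0.5 F [ 0.3719 -0.3372  0.1921] grip 0.302 q [ 1.1149  0.4056 -1.0169  1.7679  0.3675  1.1851  0.1155]
```

Run:
```python
from h import *
p=ctrl.get_state()['position'].copy();p[2]=.2
d=np.array([.8965,-.443])
T=np.array([.4415,.3555])
h=T+d*.06
plan([(p,rot(7),0,33),((h[0],h[1],.2),rot(63.7),0,37)])
```

```text
[[0,-27,0],[0,-28,0],[0,-27,1],[-36,0,1],[-36,0,4],[-36,0,6],[-35,0,9],[-35,-1,11],[-33,0,13],[-33,0,16]]
[[0,0,0],[0,0,0],[-0.01,0,0],[0,-0.07,0],[0,-0.07,0],[0,-0.07,0],[0,-0.07,0],[0,-0.07,0],[0,-0.07,0],[0,-0.07,0]]
[0, 0, 0, 0, 0, 0, 0, 0, 0, 0]
[[-31,0,18],[-30,0,20],[-29,0,22],[-27,0,24],[-25,0,26],[-23,0,28],[-22,0,29],[0,0,0],[0,0,0],[0,0,0]]
[[0,-0.07,0],[0,-0.07,0],[0,-0.07,0],[0,-0.07,0],[0,-0.07,0],[0,-0.07,0],[0,-0.08,0],[0,0,0],[0,0,0],[0,0,0]]
[0, 0, 0, 0, 0, 0, 0, 0, 0, 0]
end [0.4948 0.3289 0.1995] yaw 63.98193714236385 tilt 0.26295561770990206
```

Emit:
play_rows:
  translation:
    - [0,-27,0]
    - [0,-28,0]
    - [0,-27,1]
    - [-36,0,1]
    - [-36,0,4]
    - [-36,0,6]
    - [-35,0,9]
    - [-35,-1,11]
    - [-33,0,13]
    - [-33,0,16]
  turn:
    - [0,0,0]
    - [0,0,0]
    - [-0.01,0,0]
    - [0,-0.07,0]
    - [0,-0.07,0]
    - [0,-0.07,0]
    - [0,-0.07,0]
    - [0,-0.07,0]
    - [0,-0.07,0]
    - [0,-0.07,0]
  fingers: [0,0,0,0,0,0,0,0,0,0]

```text
time: 63.83
position: [0.5163, 0.0781, 0.196]
tool_rot: [-1.448, 0.749, -0.736]
ft_force: [1.2, 1.2, 1.0]
grip_width: 0.497
```

Emit:
play_rows:
  translation:
    - [-31,0,18]
    - [-30,0,20]
    - [-29,0,22]
    - [-27,0,24]
    - [-25,0,26]
    - [-23,0,28]
    - [-22,0,29]
    - [0,0,0]
    - [0,0,0]
    - [0,0,0]
  turn:
    - [0,-0.07,0]
    - [0,-0.07,0]
    - [0,-0.07,0]
    - [0,-0.07,0]
    - [0,-0.07,0]
    - [0,-0.07,0]
    - [0,-0.08,0]
    - [0,0,0]
    - [0,0,0]
    - [0,0,0]
  fingers: [0,0,0,0,0,0,0,0,0,0]

```text
time: 64.67
position: [0.4923, 0.3283, 0.1953]
tool_rot: [-1.547, 0.364, -0.349]
ft_force: [-0.1, -0.9, 0.1]
grip_width: 0.5
```

Run:
```python
from h import *
st();cv2.imwrite('pics/w31.png',ctrl.get_image('wrist'));a=ctrl.get_image('top');crop(a,255,225,445,325,4,'pics/t31.png')
```

```text
t 64.67 pos [0.4923 0.3283 0.1953] disp [ 12.4803 418.1594] yaw 64.0 tilt 0.6 F [-0.1207 -0.9389  0.0934] grip 0.500 q [ 0.315   0.4999 -1.2467  1.5996  0.4732  1.4008  0.1356]
```

Run:
```python
from h import *
A=unproj('wrist',[(329,111),(329,207)],.05);print('handle',A,A.mean(0),np.linalg.norm(A[1]-A[0]),np.degrees(np.arctan2(*(A[1]-A[0])[[1,0]])))
B=unproj('wrist',[(329,215),(329.5,300)],.04);print('rod',B,np.degrees(np.arctan2(*(B[1]-B[0])[[1,0]])))
C=unproj('wrist',[(297,112),(360,112),(359,207),(298,207)],.04);print(C,C.mean(0))
t=lambda x,y:(255+x/4,225+y/4)
r=unproj('top',[t(262,118)],.03);print('ring',r,todisp(r[0]))
r=unproj('top',[t(58,142)],.039);print('post',r,todisp(r[0]))
r=unproj('top',[t(482,90)],.03);print('lug',r,todisp(r[0]))
```

```text
handle [[0.4061 0.3766 0.05  ]
 [0.4765 0.3425 0.05  ]] [0.4413 0.3595 0.05  ] 0.07826844072875012 -25.825914153454804
rod [[0.4845 0.3388 0.04  ]
 [0.5586 0.3035 0.04  ]] -25.48440968263852
[[0.3942 0.3528 0.04  ]
 [0.4174 0.4    0.04  ]
 [0.4897 0.3659 0.04  ]
 [0.4659 0.3171 0.04  ]] [0.4418 0.3589 0.04  ]
ring [[ 0.5811 -0.0299  0.03  ]] [57.0679 51.8672]
post [[0.5684 0.0735 0.039 ]] [ 57.0121 155.9926]
lug [[ 0.5957 -0.1428  0.03  ]] [ 57.7327 -62.03  ]
```

Run:
```python
from h import *
plan([((.4415,.358,.13),rot(64.2),0,33),((.4415,.358,.025),rot(64.2),0,20)])
```

```text
[[-20,22,2],[-20,22,2],[-20,22,1],[0,17,0],[0,18,0],[0,17,0],[0,18,0],[0,17,0],[0,18,0],[0,0,0]]
[[0,0,0],[0.01,0,0],[0,-0.01,-0.01],[0,0,0],[0,0,0],[0,0,0],[0,0,0],[0,0,0],[0,0,0],[0,0,0]]
[0, 0, 0, 0, 0, 0, 0, 0, 0, 0]
end [0.4418 0.3577 0.025 ] yaw 64.36816972165741 tilt 0.23228730797691832
```

Emit:
play_rows:
  translation:
    - [-20,22,2]
    - [-20,22,2]
    - [-20,22,1]
    - [0,17,0]
    - [0,18,0]
    - [0,17,0]
    - [0,0,0]
    - [0,0,0]
    - [0,0,0]
    - [0,0,0]
  turn:
    - [0,0,0]
    - [0.01,0,0]
    - [0,-0.01,-0.01]
    - [0,0,0]
    - [0,0,0]
    - [0,0,0]
    - [0,0,0]
    - [0,0,0]
    - [0,0,0]
    - [0,0,0]
  fingers: [0,0,0,0,0,0,0,0,0,0]

```text
time: 65.6
position: [0.442, 0.3596, 0.0799]
tool_rot: [-1.538, 0.345, -0.354]
ft_force: [0.3, -0.8, -0.2]
grip_width: 0.5
```

Run:
```python
from h import *
st();cv2.imwrite('pics/w32.png',ctrl.get_image('wrist'));crop(ctrl.get_image('side'),250,340,400,470,4,'pics/s32.png')
```

```text
t 65.60 pos [0.442  0.3596 0.0799] disp [-33.6033 455.405 ] yaw 64.4 tilt 0.4 F [ 0.3011 -0.7728 -0.2165] grip 0.500 q [ 0.2149  0.5474 -1.1859  1.7953  0.5536  1.1748 -0.0187]
```

Run:
```python
from h import *
s=ctrl.get_state();r=R.from_rotvec(s['tool_rot'])
for px,z in [((319,201),.05),((319,187),.006),((319,345),.05),((305,260),.05),((334,260),.05)]:
    print(px,r.inv().apply(unproj('wrist',px,z)[0]-s['position'])*1e3)
```

```text
(319, 201) [-43.5046  29.5009  -0.323 ]
(319, 187) [-46.2062  73.4889  -0.5302]
(319, 345) [43.0635 29.8828 -0.3604]
(305, 260) [-10.3788  29.6046  -8.1601]
(334, 260) [-10.3639  29.6927   8.0502]
```

Emit:
play_rows:
  translation:
    - [0,15,0]
    - [0,15,0]
    - [0,14,0]
    - [0,10,0]
    - [0,0,0]
    - [0,0,0]
    - [0,0,0]
    - [0,0,0]
    - [0,0,0]
    - [0,0,0]
  turn:
    - [0,0,0]
    - [0,0,0]
    - [0,0,0]
    - [0,0,0]
    - [0,0,0]
    - [0,0,0]
    - [0,0,0]
    - [0,0,0]
    - [0,0,0]
    - [0,0,0]
  fingers: [0,0,0,0,0,-1,-1,-1,-1,-1]
  grip_force: 50

```text
time: 66.53
position: [0.4415, 0.3598, 0.0251]
tool_rot: [-1.539, 0.345, -0.352]
ft_force: [-0.4, -1.3, 0.6]
grip_width: 0.205
```

Run:
```python
from h import *
st();print(ctrl.get_state()['tool_rot'])
```

```text
t 66.53 pos [0.4415 0.3598 0.0251] disp [-34.1026 455.6615] yaw 64.5 tilt 0.3 F [-0.3966 -1.2819  0.5827] grip 0.205 q [ 0.1623  0.6089 -1.1197  1.8365  0.6216  1.0931 -0.0639]
[-1.539   0.3447 -0.3524]
```

Run:
```python
from h import *
p=ctrl.get_state()['position'].copy();p[2]=.125
print(disp(58,206,125))
plan([(p,None,-1,25),(disp(58,206,125),rot(7),-1,25),(disp(58,206,70),rot(7),-1,20)])
```

```text
[0.5633 0.1232 0.125 ]
[[0,-25,0],[0,-25,0],[0,-25,0],[0,-25,0],[19,0,-15],[21,0,-12],[21,0,-11],[23,0,-9],[23,0,-7],[24,0,-4]]
[[0,0,0],[0,0,0],[0,0,0],[0,0,0],[0,0.09,0],[0,0.09,0],[0,0.09,0],[0,0.1,0],[0,0.09,0],[0,0.09,0]]
[-1, -1, -1, -1, -1, -1, -1, -1, -1, -1]
[[24,0,-3],[24,0,0],[24,0,2],[24,0,4],[24,0,6],[0,18,0],[0,19,0],[0,18,1],[0,0,0],[0,0,0]]
[[0,0.09,0],[0,0.09,0],[0,0.09,0],[-0.01,0.09,0],[0,0.09,0],[0,0,0],[0,0,0],[0,0,0],[0,0,0],[0,0,0]]
[-1, -1, -1, -1, -1, -1, -1, -1, -1, -1]
end [0.5637 0.1228 0.0702] yaw 7.224683702654538 tilt 0.23761772659145983
```

Emit:
play_rows:
  translation:
    - [0,-25,0]
    - [0,-25,0]
    - [0,-25,0]
    - [0,-25,0]
    - [19,0,-15]
    - [21,0,-12]
    - [21,0,-11]
    - [23,0,-9]
    - [23,0,-7]
    - [24,0,-4]
  turn:
    - [0,0,0]
    - [0,0,0]
    - [0,0,0]
    - [0,0,0]
    - [0,0.09,0]
    - [0,0.09,0]
    - [0,0.09,0]
    - [0,0.1,0]
    - [0,0.09,0]
    - [0,0.09,0]
  fingers: [-1,-1,-1,-1,-1,-1,-1,-1,-1,-1]

```text
time: 67.37
position: [0.508, 0.2295, 0.1247]
tool_rot: [-1.423, 0.775, -0.781]
ft_force: [0.5, 0.9, -1.5]
grip_width: 0.201
```

Emit:
play_rows:
  translation:
    - [24,0,-3]
    - [24,0,0]
    - [24,0,2]
    - [24,0,4]
    - [20,0,6]
    - [0,18,0]
    - [0,19,0]
    - [0,15,0]
    - [0,0,0]
    - [0,0,0]
  turn:
    - [0,0.09,0]
    - [0,0.09,0]
    - [0,0.09,0]
    - [-0.01,0.09,0]
    - [0,0.09,0]
    - [0,0,0]
    - [0,0,0]
    - [0,0,0]
    - [0,0,0]
    - [0,0,0]
  fingers: [-1,-1,-1,-1,-1,-1,-1,-1,-1,-1]

```text
time: 68.2
position: [0.5608, 0.1268, 0.072]
tool_rot: [-1.272, 1.12, -1.112]
ft_force: [0.8, 0.5, -1.2]
grip_width: 0.202
```

Run:
```python
from h import *
st();a=ctrl.get_image('top');cv2.imwrite('pics/t33.png',a);crop(a,240,200,400,320,5,'pics/t33c.png');b=ctrl.get_image('side');cv2.imwrite('pics/s33.png',b);crop(b,270,190,400,330,4,'pics/s33c.png')
```

```text
t 68.20 pos [0.5608 0.1268 0.072 ] disp [ 55.9108 209.846 ] yaw 7.3 tilt 0.4 F [ 0.8487  0.4691 -1.2456] grip 0.202 q [ 0.5227  0.4643 -0.9664  1.7806  0.4178  1.1266 -0.4543]
```

Run:
```python
from h import *
t=lambda x,y:(240+x/5,200+y/5)
s=ctrl.get_state();r=R.from_rotvec(s['tool_rot'])
for n,p,z in [('hook end',t(404,270),.087),('ferrule',t(115,304),.09),('loop far outer tip',t(354,271),.03),('near bar',t(430,268),.03),('side+',t(395,234),.03),('side-',t(400,312),.03),('post?',t(148,303),.039)]:
    w=unproj('top',p,z)[0];print(n,w[:2],todisp(w),'tool',r.inv().apply(w-s['position'])*1e3)
```

```text
hook end [ 0.5791 -0.0295] [55.1451 52.4826] tool [157.6361 -13.5441  -3.011 ]
ferrule [0.5658 0.0817] [ 55.41   164.4312] tool [ 45.6887 -16.4897  -2.19  ]
loop far outer tip [ 0.5817 -0.01  ] [60.0712 71.5032] tool [138.6699  43.4471   2.2179]
near bar [ 0.583  -0.0411] [57.5405 40.4598] tool [169.7001  43.4409  -0.47  ]
side+ [ 0.5969 -0.0268] [73.1156 53.0039] tool [157.235   43.3906  15.1683]
side- [ 0.565  -0.0289] [41.1523 54.8425] tool [155.2345  43.5074 -16.7851]
post? [0.5682 0.0733] [ 56.7867 155.8148] tool [54.3381 34.5007 -0.672 ]
```

Emit:
play_rows:
  translation:
    - [3,0,2]
    - [0,8,0]
    - [0,8,0]
    - [0,8,0]
    - [0,6,0]
    - [0,6,0]
    - [0,6,0]
    - [0,5,0]
    - [0,0,0]
    - [0,0,0]
  turn:
    - [0,0,0]
    - [0,0,0]
    - [0,0,0]
    - [0,0,0]
    - [0,0,0]
    - [0,0,0]
    - [0,0,0]
    - [0,0,0]
    - [0,0,0]
    - [0,0,0]
  fingers: [-1,-1,-1,-1,-1,-1,-1,-1,-1,-1]

```text
time: 69.13
position: [0.5638, 0.1239, 0.0256]
tool_rot: [-1.27, 1.119, -1.113]
ft_force: [-0.0, -1.1, -0.5]
grip_width: 0.202
```

Run:
```python
from h import *
st();a=ctrl.get_image('top');crop(a,240,200,400,320,5,'pics/t34c.png')
```

```text
t 69.13 pos [0.5638 0.1239 0.0256] disp [ 58.5688 206.641 ] yaw 7.2 tilt 0.3 F [-0.0242 -1.051  -0.5424] grip 0.202 q [ 0.4893  0.524  -0.9233  1.8108  0.4756  1.0526 -0.4889]
```

Emit:
play_rows:
  translation:
    - [-4,0,0]
    - [-4,0,0]
    - [-4,0,0]
    - [-4,0,0]
    - [-4,0,0]
    - [-4,0,0]
    - [0,0,0]
    - [0,0,0]
    - [0,0,0]
    - [0,0,0]
  turn:
    - [0,0,0]
    - [0,0,0]
    - [0,0,0]
    - [0,0,0]
    - [0,0,0]
    - [0,0,0]
    - [0,0,0]
    - [0,0,0]
    - [0,0,0]
    - [0,0,0]
  fingers: [-1,-1,-1,-1,-1,-1,-1,-1,-1,-1]
  grip_force: 50

```text
time: 70.02
position: [0.5609, 0.1468, 0.0255]
tool_rot: [-1.27, 1.119, -1.114]
ft_force: [0.4, -3.9, -0.8]
grip_width: 0.201
```

Emit:
play_rows:
  translation:
    - [-2,-4,0]
    - [-2,-4,0]
    - [-2,-4,0]
    - [-2,-4,0]
    - [-2,-4,0]
    - [-4,-2,0]
    - [-6,0,0]
    - [-6,0,0]
    - [0,0,0]
    - [0,0,0]
  turn:
    - [0,0,0]
    - [0,0,0]
    - [0,0,0]
    - [0,0,0]
    - [0,0,0]
    - [0,0,0]
    - [0,0,0]
    - [0,0,0]
    - [0,0,0]
    - [0,0,0]
  fingers: [-1,-1,-1,-1,-1,-1,-1,-1,-1,-1]

```text
time: 70.85
position: [0.5575, 0.173, 0.0477]
tool_rot: [-1.271, 1.118, -1.114]
ft_force: [1.3, -6.4, -2.2]
grip_width: 0.202
```

```bash
cat h.py | head -40
python3 - <<'E'
from h import *
st()
cv2.imwrite('pics/u1t.png',ctrl.get_image('top'));cv2.imwrite('pics/u1s.png',ctrl.get_image('side'))
for n in ((58,158,39),(58,75,45)):
  print([proj(c,disp(*n)) for c in ('top','side')])
E
```

```text
from bench import ctrl
import cv2, numpy as np
from scipy.spatial.transform import Rotation as R
np.set_printoptions(precision=4,suppress=True)
def proj(n,X,ci=None):
    ci=ci or ctrl.camera_info(n)
    p,_=cv2.projectPoints(np.array(X,float).reshape(-1,3),cv2.Rodrigues(np.array(ci['R']))[0],np.array(ci['t']),ci['camera_matrix'],np.array([ci['k1'],0,0,0.]))
    return p.reshape(-1,2)
def unproj(n,px,z,ci=None):
    ci=ci or ctrl.camera_info(n)
    px=np.array(px,float).reshape(-1,1,2)
    u=cv2.undistortPoints(px,ci['camera_matrix'],np.array([ci['k1'],0,0,0.])).reshape(-1,2)
    d=np.c_[u,np.ones(len(u))]@ci['R']   # R^T d
    c=-np.array(ci['R']).T@ci['t']
    return c+d*((z-c[2])/d[:,2])[:,None]
def crop(img,x0,y0,x1,y1,s,name):
    c=cv2.resize(img[y0:y1,x0:x1],None,fx=s,fy=s,interpolation=cv2.INTER_CUBIC)
    c=cv2.convertScaleAbs(c,alpha=1.4,beta=10)
    cv2.imwrite(name,c)
D0=np.array([.5311,-.0918]);TH=.1239
try:
    import json; _d=json.load(open('disp.json')); D0=np.array(_d[:2]); TH=_d[2]
except Exception: pass
def disp(x,y,z=0): # mm in dispenser -> world m
    c,s=np.cos
[... 488 characters left out ...]
(r): return np.degrees(np.arccos(-r.as_matrix()[2,1]))
def plan(wps,start=None,vmax=40,wmax=.12,tstep=1.0,pad=True):
    """wps: list of (pos m, R or None, fingers or None, speed mm/row, hold rows)"""
    s=ctrl.get_state()
    p=np.array(s['position'])*1e3 if start is None else np.array(start[0])*1e3
    r=R.from_rotvec(s['tool_rot']) if start is None else start[1]
    T=[];W=[];F=[]
    f=None
t 70.85 pos [0.5575 0.173  0.0477] disp [ 58.3171 256.0973] yaw 7.3 tilt 0.3 F [ 1.2672 -6.4398 -2.2206] grip 0.202 q [ 0.4151  0.5117 -0.9434  1.779   0.461   1.096  -0.5608]
[array([[268.4573, 260.135 ]]), array([[313.3867, 288.2226]])]
[array([[309.1836, 255.0387]]), array([[318.5034, 258.7201]])]
```

Run:
```python
import cv2
from h import crop
crop(cv2.imread('pics/u1t.png'),220,200,360,320,5,'pics/u1tc.png')
crop(cv2.imread('pics/u1s.png'),250,200,390,320,5,'pics/u1sc.png')
```

```text
(no output)
```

View pics/u1tc.png

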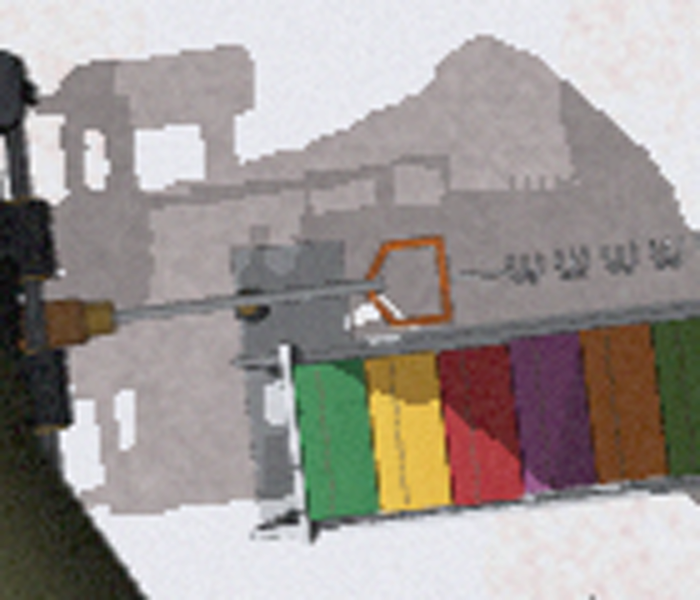

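View pics/u1sc.png

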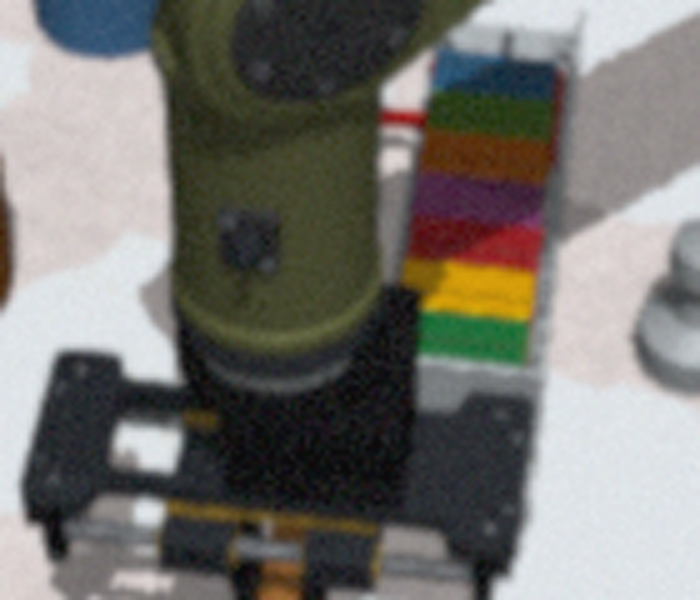

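Emit:
play_rows:
  translation:
    - [-6,-1.5,0]
    - [-7,-1.5,0]
    - [-7,0,0]
    - [-7,0,0]
    - [-7,0,0]
    - [-7,0,0]
    - [-7,0,0]
    - [-6,0,0]
    - [-4,0,0]
    - [0,0,0]
  turn:
    - [0,0,0]
    - [0,0,0]
    - [0,0,0]
    - [0,0,0]
    - [0,0,0]
    - [0,0,0]
    - [0,0,0]
    - [0,0,0]
    - [0,0,0]
    - [0,0,0]
  fingers: [-1,-1,-1,-1,-1,-1,-1,-1,-1,-1]

```text
time: 71.78
position: [0.5502, 0.2283, 0.05]
tool_rot: [-1.274, 1.119, -1.117]
ft_force: [0.4, -10.1, -3.8]
grip_width: 0.203
```

Run:
```python
from h import *
st()
i=ctrl.get_image('top');cv2.imwrite('pics/u2t.png',i)
crop(i,200,200,340,320,5,'pics/u2tc.png')
```

```text
t 71.78 pos [0.5502 0.2283 0.05  ] disp [ 57.7898 311.8587] yaw 7.2 tilt 0.5 F [  0.4137 -10.1288  -3.8027] grip 0.203 q [ 0.306   0.5356 -0.9395  1.745   0.4776  1.1169 -0.6615]
```

View pics/u2tc.png

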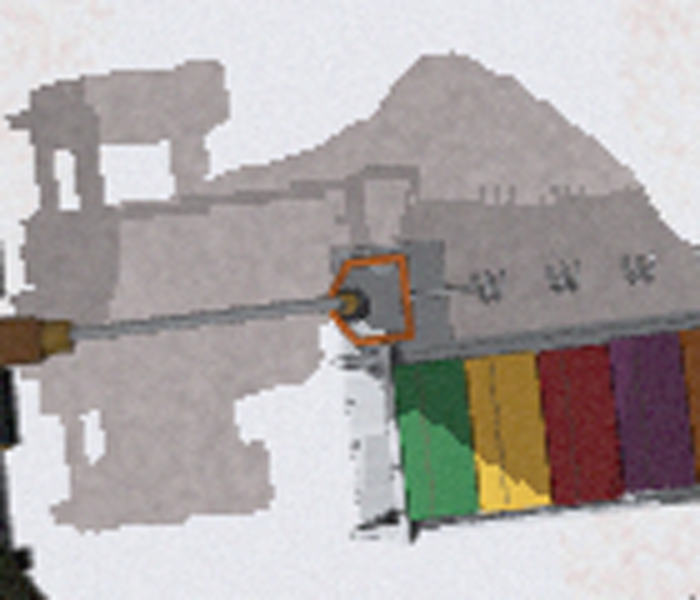

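Emit:
play_rows:
  translation:
    - [-4,0,0]
    - [-4,0,0]
    - [-4,0,0]
    - [0,0,0]
    - [0,0,0]
    - [0,0,0]
    - [0,0,0]
    - [0,0,0]
    - [0,0,0]
    - [0,0,0]
  turn:
    - [0,0,0]
    - [0,0,0]
    - [0,0,0]
    - [0,0,0]
    - [0,0,0]
    - [0,0,0]
    - [0,0,0]
    - [0,0,0]
    - [0,0,0]
    - [0,0,0]
  fingers: [-1,-1,-1,-1,-1,-1,-1,-1,-1,-1]

```text
time: 72.67
position: [0.5492, 0.2381, 0.0497]
tool_rot: [-1.275, 1.119, -1.119]
ft_force: [1.3, -13.0, -2.7]
grip_width: 0.201
```

Run:
```python
from h import *
st()
i=ctrl.get_image('top');cv2.imwrite('pics/u3t.png',i)
crop(i,220,220,320,300,7,'pics/u3tc.png')
i=ctrl.get_image('side')
crop(i,250,200,390,320,5,'pics/u3sc.png')
print((proj('top',[disp(58,158,39),disp(58,169,60),disp(58,169,45)])-[220,220])*7)
```

```text
t 72.67 pos [0.5492 0.2381 0.0497] disp [ 58.032 321.717] yaw 7.1 tilt 0.5 F [  1.3056 -13.0497  -2.6783] grip 0.201 q [ 0.2839  0.5421 -0.9365  1.7369  0.4825  1.1211 -0.6819]
[[339.201  280.9451]
 [294.135  282.6306]
 [299.277  284.7274]]
```

View pics/u3tc.png

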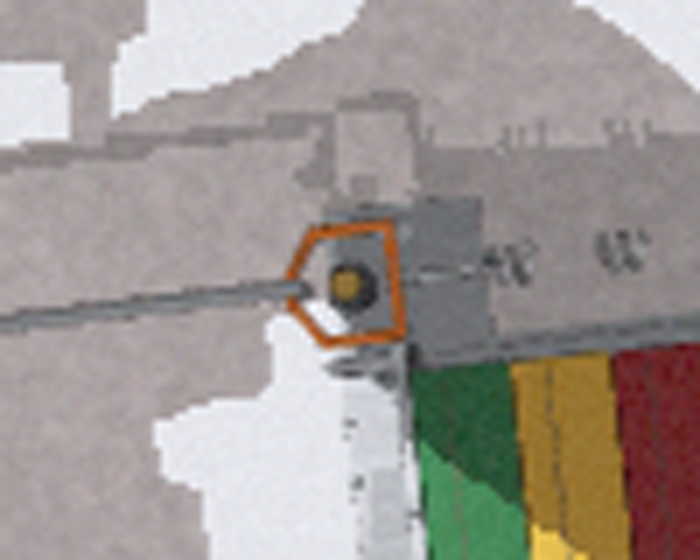

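View pics/u3sc.png

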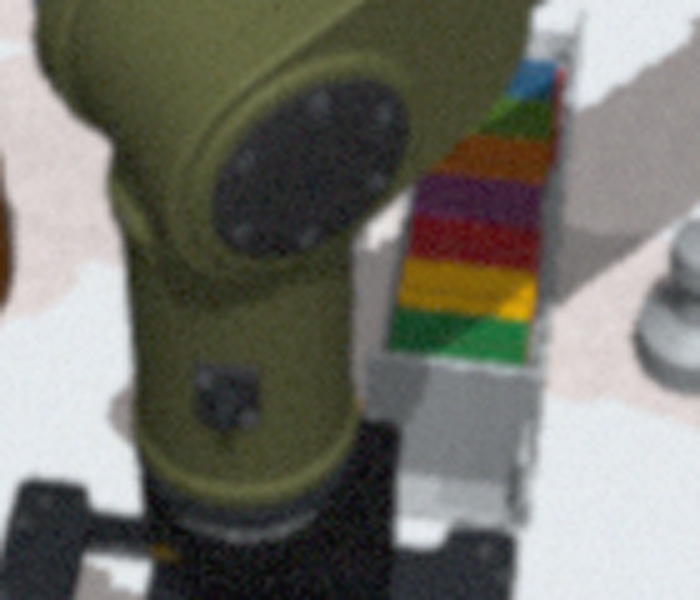

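Emit:
play_rows:
  translation:
    - [0,3,0]
    - [0,3,0]
    - [0,3,0]
    - [0,3,0]
    - [0,3,0]
    - [0,3,0]
    - [0,1,0]
    - [0,0,0]
    - [0,0,0]
    - [0,0,0]
  turn:
    - [0,0,0]
    - [0,0,0]
    - [0,0,0]
    - [0,0,0]
    - [0,0,0]
    - [0,0,0]
    - [0,0,0]
    - [0,0,0]
    - [0,0,0]
    - [0,0,0]
  fingers: [-1,-1,-1,-1,-1,-1,-1,-1,-1,-1]

```text
time: 73.6
position: [0.5493, 0.2381, 0.0309]
tool_rot: [-1.275, 1.119, -1.119]
ft_force: [1.9, -11.9, -2.5]
grip_width: 0.205
```

Run:
```python
from h import *
st()
i=ctrl.get_image('top');cv2.imwrite('pics/u4t.png',i)
crop(i,220,220,320,300,7,'pics/u4tc.png')
```

```text
t 73.60 pos [0.5493 0.2381 0.0309] disp [ 58.0407 321.7262] yaw 7.1 tilt 0.5 F [  1.9346 -11.9094  -2.4742] grip 0.205 q [ 0.2711  0.5641 -0.9205  1.7501  0.5032  1.0918 -0.696 ]
```

View pics/u4tc.png

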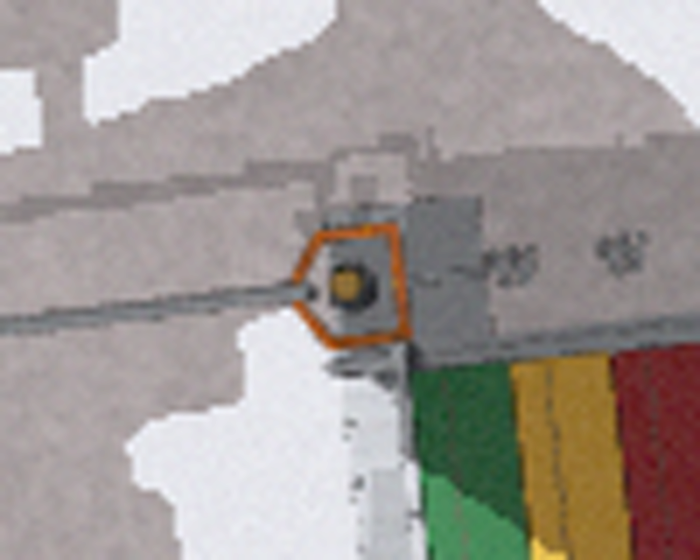

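Emit:
play_rows:
  translation:
    - [0,0,3]
    - [0,0,3]
    - [3,0,2]
    - [3,0,1]
    - [3,0,0]
    - [3,0,0]
    - [3,0,0]
    - [0,0,0]
    - [0,0,0]
    - [0,0,0]
  turn:
    - [0,0,0]
    - [0,0,0]
    - [0,0,0]
    - [0,0,0]
    - [0,0,0]
    - [0,0,0]
    - [0,0,0]
    - [0,0,0]
    - [0,0,0]
    - [0,0,0]
  fingers: [-1,-1,-1,-1,-1,-1,-1,-1,-1,-1]

```text
time: 74.48
position: [0.5591, 0.2299, 0.0317]
tool_rot: [-1.27, 1.119, -1.112]
ft_force: [-0.7, -2.1, -1.5]
grip_width: 0.205
```

Run:
```python
from h import *
st()
i=ctrl.get_image('top');cv2.imwrite('pics/u5t.png',i)
crop(i,220,220,320,300,7,'pics/u5tc.png')
```

```text
t 74.48 pos [0.5591 0.2299 0.0317] disp [ 66.8335 312.3598] yaw 7.3 tilt 0.3 F [-0.6555 -2.1249 -1.5278] grip 0.205 q [ 0.2886  0.5717 -0.9188  1.7381  0.5024  1.0921 -0.6682]
```

View pics/u5tc.png

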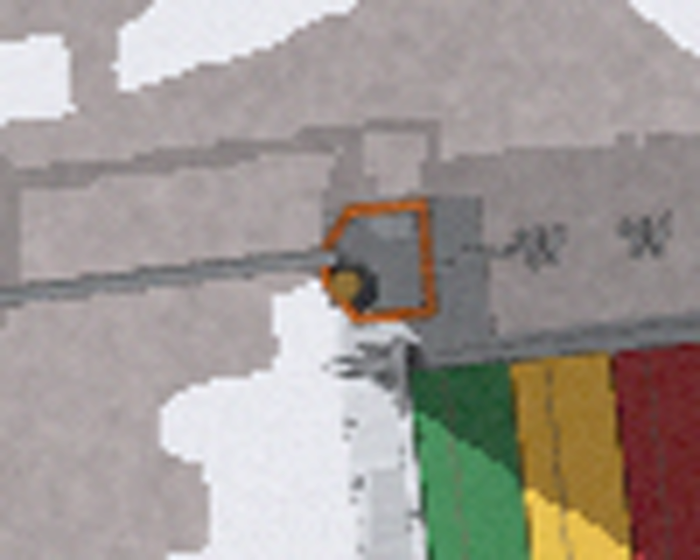

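Emit:
play_rows:
  translation:
    - [2,0,0]
    - [2,0,0]
    - [2,0,0]
    - [2,0,0]
    - [2,0,0]
    - [2,0,0]
    - [2,0,0]
    - [1,0,0]
    - [0,0,0]
    - [0,0,0]
  turn:
    - [0,0,0]
    - [0,0,0]
    - [0,0,0]
    - [0,0,0]
    - [0,0,0]
    - [0,0,0]
    - [0,0,0]
    - [0,0,0]
    - [0,0,0]
    - [0,0,0]
  fingers: [-1,-1,-1,-1,-1,-1,-1,-1,-1,-1]

```text
time: 75.37
position: [0.5615, 0.2141, 0.0316]
tool_rot: [-1.27, 1.119, -1.114]
ft_force: [0.9, -0.2, -1.2]
grip_width: 0.2
```

Run:
```python
from h import *
st()
i=ctrl.get_image('top');cv2.imwrite('pics/u6t.png',i)
crop(i,220,220,320,300,7,'pics/u6tc.png')
```

```text
t 75.37 pos [0.5615 0.2141 0.0316] disp [ 67.2417 296.4228] yaw 7.2 tilt 0.3 F [ 0.8984 -0.2167 -1.1502] grip 0.200 q [ 0.3179  0.5644 -0.9196  1.7475  0.4986  1.0878 -0.6427]
```

View pics/u6tc.png

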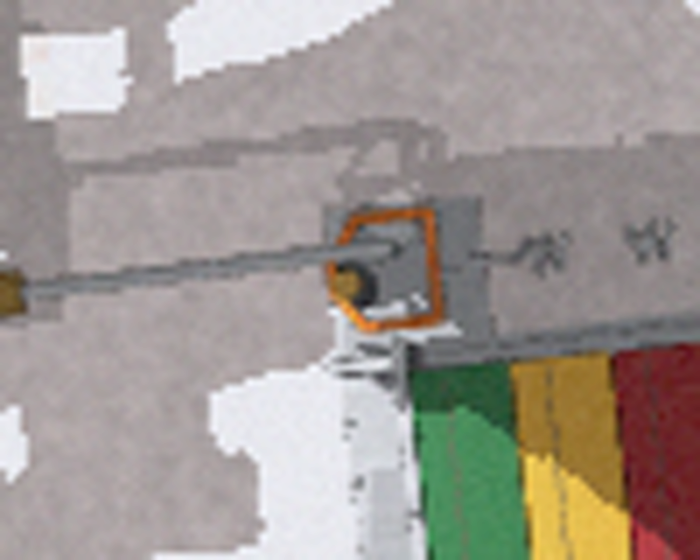

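Emit:
play_rows:
  translation:
    - [0,-3,0]
    - [0,-3,0]
    - [0,-4,0]
    - [0,-4,0]
    - [0,-4,0]
    - [0,-4,0]
    - [0,0,0]
    - [0,0,0]
    - [0,0,0]
    - [0,0,0]
  turn:
    - [0,0,0]
    - [0,0,0]
    - [0,0,0]
    - [0,0,0]
    - [0,0,0]
    - [0,0,0]
    - [0,0,0]
    - [0,0,0]
    - [0,0,0]
    - [0,0,0]
  fingers: [-1,-1,-1,-1,-1,-1,-1,-1,-1,-1]

```text
time: 76.25
position: [0.5614, 0.2141, 0.0533]
tool_rot: [-1.27, 1.119, -1.113]
ft_force: [0.2, -0.4, -1.1]
grip_width: 0.205
```

Run:
```python
from h import *
st()
i=ctrl.get_image('top');cv2.imwrite('pics/u7t.png',i)
crop(i,220,220,320,300,7,'pics/u7tc.png')
```

```text
t 76.25 pos [0.5614 0.2141 0.0533] disp [ 67.1512 296.3822] yaw 7.2 tilt 0.3 F [ 0.1782 -0.3518 -1.1278] grip 0.205 q [ 0.3321  0.5392 -0.9377  1.732   0.4749  1.1221 -0.6266]
```

View pics/u7tc.png

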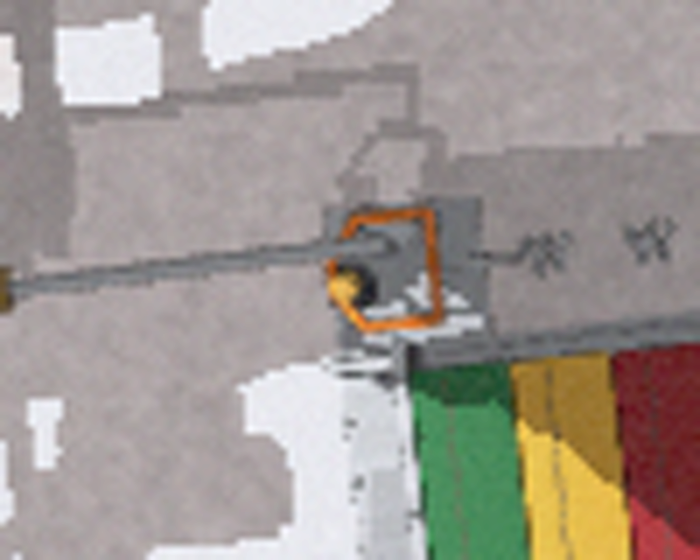

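Emit:
play_rows:
  translation:
    - [0,-4,0]
    - [0,-8,0]
    - [0,-10,0]
    - [0,-10,0]
    - [0,-10,0]
    - [0,-10,0]
    - [0,-10,0]
    - [0,-10,0]
    - [0,0,0]
    - [0,0,0]
  turn:
    - [0,0,0]
    - [0,0,0]
    - [0,0,0]
    - [0,0,0]
    - [0,0,0]
    - [0,0,0]
    - [0,0,0]
    - [0,0,0]
    - [0,0,0]
    - [0,0,0]
  fingers: [-1,-1,-1,-1,-1,-1,-1,-1,-1,-1]

```text
time: 77.13
position: [0.5623, 0.2143, 0.1263]
tool_rot: [-1.269, 1.118, -1.114]
ft_force: [-0.3, 0.4, -2.0]
grip_width: 0.202
```

Run:
```python
from h import *
st()
i=ctrl.get_image('top');cv2.imwrite('pics/u8t.png',i)
crop(i,220,220,320,300,7,'pics/u8tc.png')
# loop ring estimate done visually
print(todisp(disp(0,0)))
Rg=R.from_rotvec([-1.539,.3447,-.3524])
g=np.array([.4415,.3598,.0255])
plan([(np.array([.4415,.3598,.126]),Rg,-1,25,2),(np.array([.4415,.3598,.066]),Rg,-1,12,3)])
```

```text
t 77.13 pos [0.5623 0.2143 0.1263] disp [ 68.1051 296.5565] yaw 7.2 tilt 0.2 F [-0.275   0.3851 -2.023 ] grip 0.202 q [ 0.373   0.4632 -0.9887  1.6658  0.4042  1.238  -0.5776]
[0. 0.]
[[-18,0,-11],[-19,0,-9],[-19,0,-8],[-21,0,-4],[-21,0,-3],[-21,0,0],[-21,0,2],[-20,0,4],[-20,0,7],[0,0,0]]
[[0,-0.11,0],[0,-0.11,0],[0,-0.11,0],[0,-0.11,0],[0.01,-0.12,0],[0,-0.11,0],[0,-0.11,0],[0,-0.11,0],[0,-0.11,0],[0,0,0]]
[-1, -1, -1, -1, -1, -1, -1, -1, -1, -1]
[[0,0,0],[0,12,0],[0,12,0],[0,12,0],[0,12,0],[0,12,0],[0,0,0],[0,0,0],[0,0,0],[0,0,0]]
[[0,0,0],[0,0,0],[0,0,0],[0,0,0],[0,0,0],[0,0,0],[0,0,0],[0,0,0],[0,0,0],[0,0,0]]
[-1, -1, -1, -1, -1, -1, -1, -1, -1, -1]
end [0.4416 0.3599 0.066 ] yaw 64.51606721480807 tilt 0.3499544736813258
```

View pics/u8tc.png

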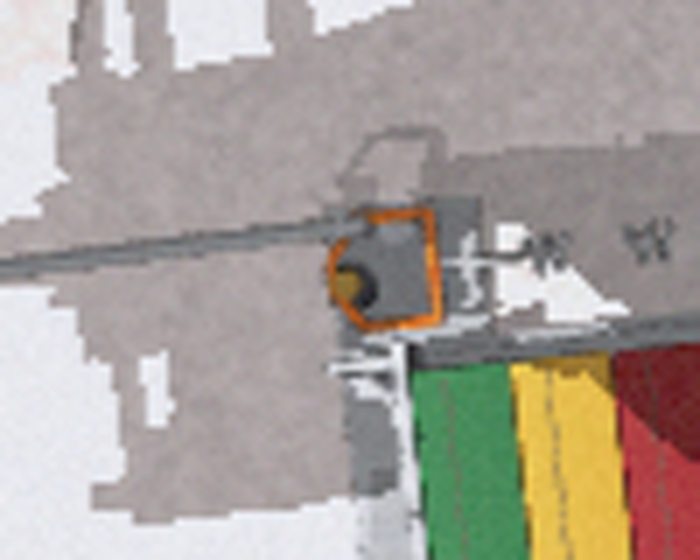

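Emit:
play_rows:
  translation:
    - [-18,0,-11]
    - [-19,0,-9]
    - [-19,0,-8]
    - [-21,0,-4]
    - [-21,0,-3]
    - [-21,0,0]
    - [-21,0,2]
    - [-20,0,4]
    - [-20,0,7]
    - [0,0,0]
  turn:
    - [0,-0.11,0]
    - [0,-0.11,0]
    - [0,-0.11,0]
    - [0,-0.11,0]
    - [0.01,-0.12,0]
    - [0,-0.11,0]
    - [0,-0.11,0]
    - [0,-0.11,0]
    - [0,-0.11,0]
    - [0,0,0]
  fingers: [-1,-1,-1,-1,-1,-1,-1,-1,-1,-1]

```text
time: 78.02
position: [0.4368, 0.3635, 0.1257]
tool_rot: [-1.536, 0.341, -0.339]
ft_force: [-1.1, 0.1, -1.2]
grip_width: 0.202
```

Emit:
play_rows:
  translation:
    - [0,0,0]
    - [0,12,0]
    - [0,12,0]
    - [0,12,0]
    - [0,12,0]
    - [0,10,0]
    - [0,0,0]
    - [0,0,0]
    - [0,0,0]
    - [0,0,0]
  turn:
    - [0,0,0]
    - [0,0,0]
    - [0,0,0]
    - [0,0,0]
    - [0,0,0]
    - [0,0,0]
    - [0,0,0]
    - [0,0,0]
    - [0,0,0]
    - [0,0,0]
  fingers: [-1,-1,-1,-1,-1,-1,-1,-1,-1,-1]

```text
time: 78.85
position: [0.442, 0.3605, 0.0687]
tool_rot: [-1.536, 0.346, -0.35]
ft_force: [0.4, 0.6, -1.2]
grip_width: 0.207
```

```bash
ls pics | head -60
python3 - <<'E'
from h import *
st()
i=ctrl.get_image('top');cv2.imwrite('pics/u9t.png',i)
s=ctrl.get_state();r=R.from_rotvec(s['tool_rot']);p=np.array(s['position'])
h=p+r.apply([.155,0,0])+[0,0,.015]
print(h,proj('top',h),proj('top',[.4415,.3598,.04]))
crop(i,120,180,280,300,5,'pics/u9tc.png')
i=ctrl.get_image('side');cv2.imwrite('pics/u9s.png',i)
E
```

```text
s1.png
s10.png
s11.png
s12.png
s13.png
s14.png
s15.png
s16.png
s17.png
s18.png
s19.png
s2.png
s23.png
s27.png
s28.png
s29.png
s3.png
s32.png
s33.png
s33c.png
s5.png
s6.png
s7.png
s7c.png
s8c.png
s9.png
s9c.png
s_disp.png
side0.png
t19.png
t2.png
t23.png
t26.png
t28.png
t30.png
t30c.png
t30p.png
t31.png
t33.png
t33c.png
t34c.png
t4.png
t5.png
t8.png
t_disp.png
t_left.png
t_right.png
top0.png
u1s.png
u1sc.png
u1t.png
u1tc.png
u2t.png
u2tc.png
u3sc.png
u3t.png
u3tc.png
u4t.png
u4tc.png
u5t.png
t 78.85 pos [0.442  0.3605 0.0687] disp [-33.5563 456.3197] yaw 64.5 tilt 0.4 F [ 0.3777  0.6161 -1.222 ] grip 0.207 q [ 0.2113  0.5681 -1.1837  1.8035  0.5737  1.1606 -0.0308]
[0.5819 0.2939 0.0839] [[152.9928 252.5054]] [[124.1978 324.3823]]
```

View pics/u9tc.png

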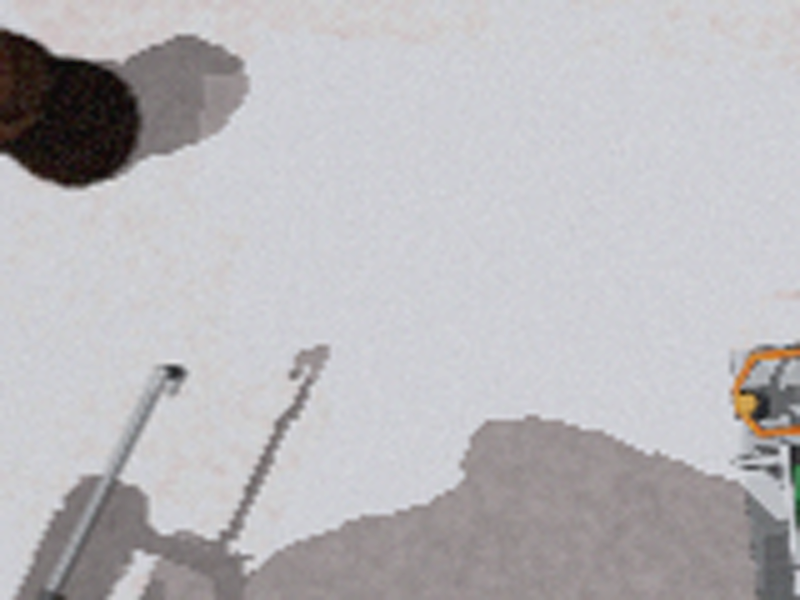

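View pics/u9s.png

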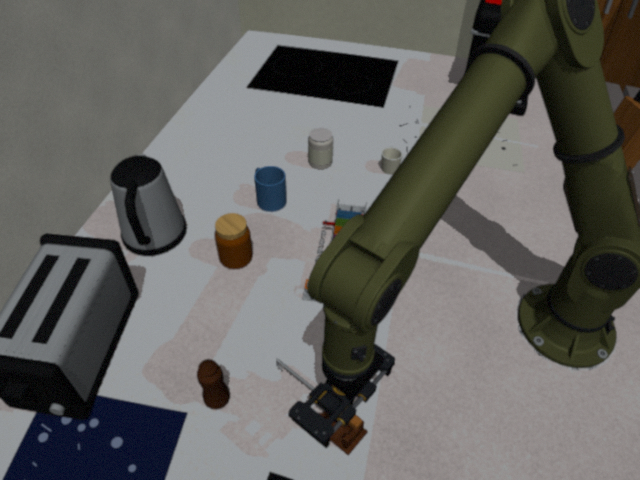

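Emit:
play_rows:
  translation:
    - [0,6,0]
    - [0,6,0]
    - [0,6,0]
    - [0,6,0]
    - [0,5,0]
    - [0,4,0]
    - [0,4,0]
    - [0,2,0]
    - [0,0,0]
    - [0,0,0]
  turn:
    - [0,0,0]
    - [0,0,0]
    - [0,0,0]
    - [0,0,0]
    - [0,0,0]
    - [0,0,0]
    - [0,0,0]
    - [0,0,0]
    - [0,0,0]
    - [0,0,0]
  fingers: [-1,-1,-1,-1,-1,-1,-1,-1,-1,-1]

```text
time: 79.78
position: [0.4417, 0.3604, 0.0291]
tool_rot: [-1.536, 0.347, -0.35]
ft_force: [0.2, 0.2, -0.2]
grip_width: 0.202
```

Run:
```python
from h import *
st()
i=ctrl.get_image('wrist');cv2.imwrite('pics/u10w.png',i)
a=ctrl.get_image('top')
crop(a,80,240,200,340,5,'pics/u10t.png');crop(cv2.imread('pics/top0.png'),80,240,200,340,5,'pics/u10t0.png')
```

```text
t 79.78 pos [0.4417 0.3604 0.0291] disp [-33.8273 456.1841] yaw 64.5 tilt 0.4 F [ 0.2337  0.2192 -0.2282] grip 0.202 q [ 0.1738  0.6124 -1.1349  1.8327  0.6226  1.1018 -0.0632]
```

View pics/u10w.png

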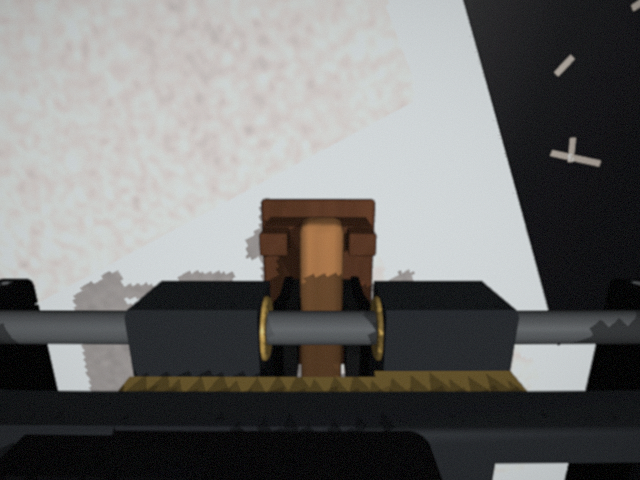

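View pics/u10t.png

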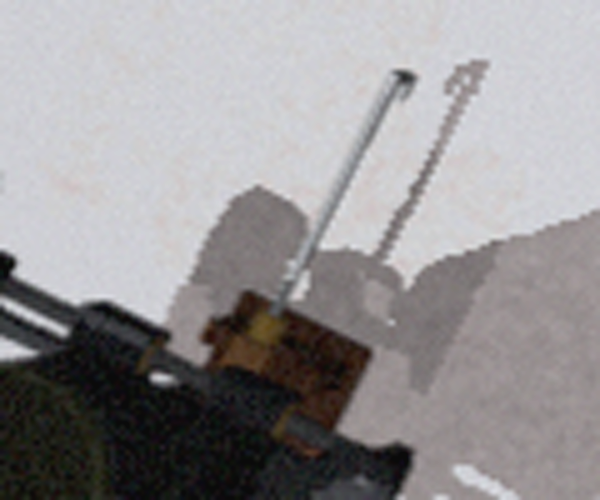

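View pics/u10t0.png

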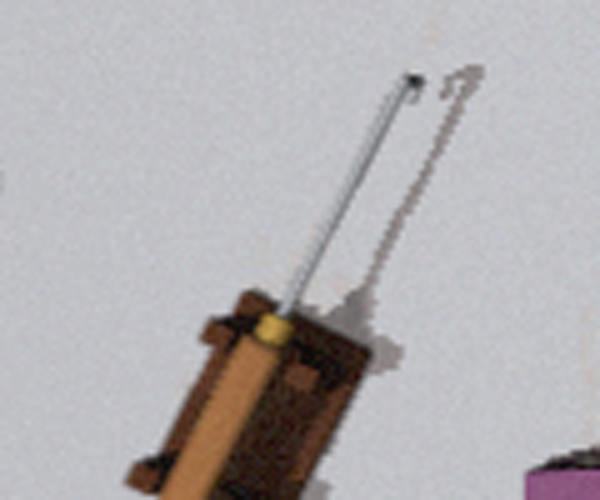

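Emit:
play_rows:
  translation:
    - [0,1.5,0]
    - [0,1,0]
    - [0,1,0]
    - [0,0,0]
    - [0,0,0]
    - [0,0,0]
    - [0,0,0]
    - [0,0,0]
    - [0,0,0]
    - [0,0,0]
  turn:
    - [0,0,0]
    - [0,0,0]
    - [0,0,0]
    - [0,0,0]
    - [0,0,0]
    - [0,0,0]
    - [0,0,0]
    - [0,0,0]
    - [0,0,0]
    - [0,0,0]
  fingers: [-1,-1,-1,-1,-1,-1,-0.5,-0.2,0,0]

```text
time: 80.72
position: [0.4417, 0.3604, 0.0256]
tool_rot: [-1.536, 0.347, -0.35]
ft_force: [-0.9, -0.9, 0.1]
grip_width: 0.393
```

Run:
```python
from h import *
st()
i=ctrl.get_image('wrist');cv2.imwrite('pics/u11w.png',i)
```

```text
t 80.72 pos [0.4417 0.3604 0.0256] disp [-33.7923 456.1895] yaw 64.5 tilt 0.4 F [-0.8956 -0.892   0.1405] grip 0.393 q [ 0.1704  0.6164 -1.1305  1.835   0.6272  1.0965 -0.0662]
```

View pics/u11w.png

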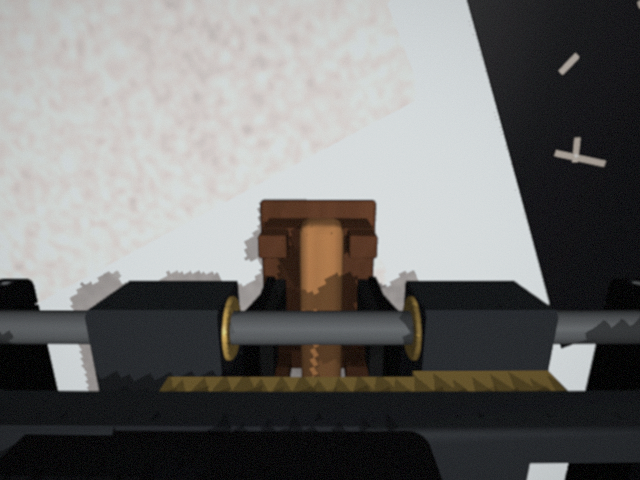

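Puller lies in the notches, fingers clear. Raise straight up.

Emit:
play_rows:
  translation:
    - [0,-5,0]
    - [0,-10,0]
    - [0,-15,0]
    - [0,-20,0]
    - [0,-20,0]
    - [0,-20,0]
    - [0,-20,0]
    - [0,-20,0]
    - [0,-10,0]
    - [0,0,0]
  turn:
    - [0,0,0]
    - [0,0,0]
    - [0,0,0]
    - [0,0,0]
    - [0,0,0]
    - [0,0,0]
    - [0,0,0]
    - [0,0,0]
    - [0,0,0]
    - [0,0,0]
  fingers: [0,0,0,0,0,0,0,0,0,0]

```text
time: 81.6
position: [0.4423, 0.3611, 0.1689]
tool_rot: [-1.533, 0.344, -0.353]
ft_force: [0.3, 0.1, -0.5]
grip_width: 0.502
```

Run:
```python
from h import *
st()
cv2.imwrite('pics/u12s.png',ctrl.get_image('side'))
i=ctrl.get_image('top');cv2.imwrite('pics/u12t.png',i)
crop(i,220,200,420,320,4,'pics/u12tc.png')
cv2.imwrite('pics/u12w.png',ctrl.get_image('wrist'))
```

```text
t 81.60 pos [0.4423 0.3611 0.1689] disp [-33.1896 456.7921] yaw 64.5 tilt 0.6 F [ 0.2613  0.1044 -0.46  ] grip 0.502 q [ 0.2906  0.4659 -1.2825  1.7028  0.4632  1.3133  0.0454]
```

View pics/u12s.png

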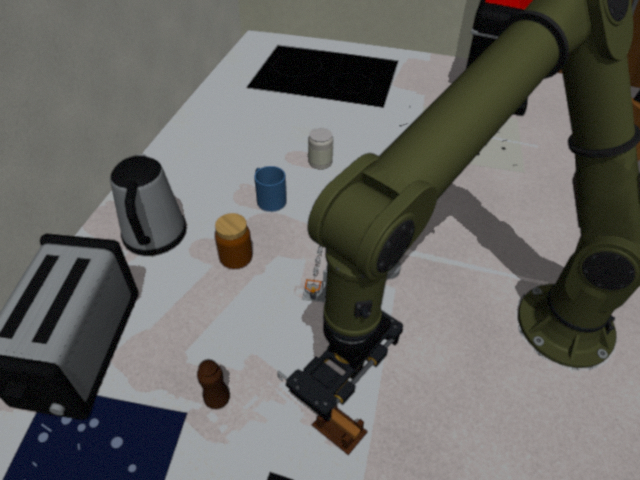

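View pics/u12tc.png

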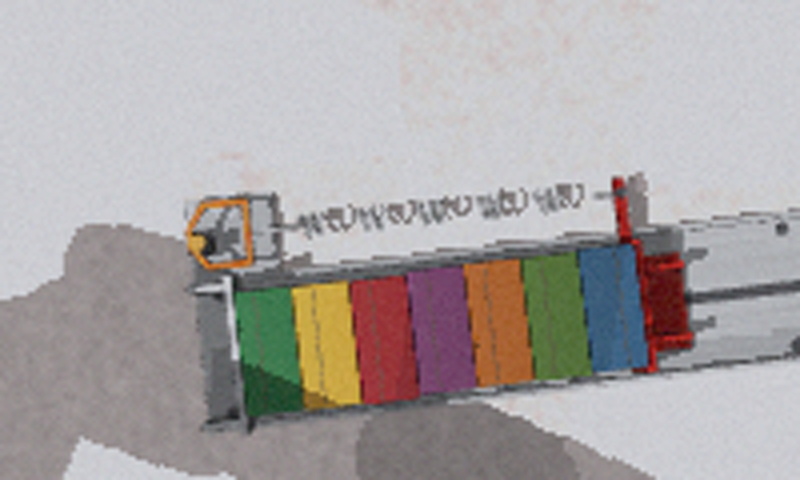

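View pics/u12w.png

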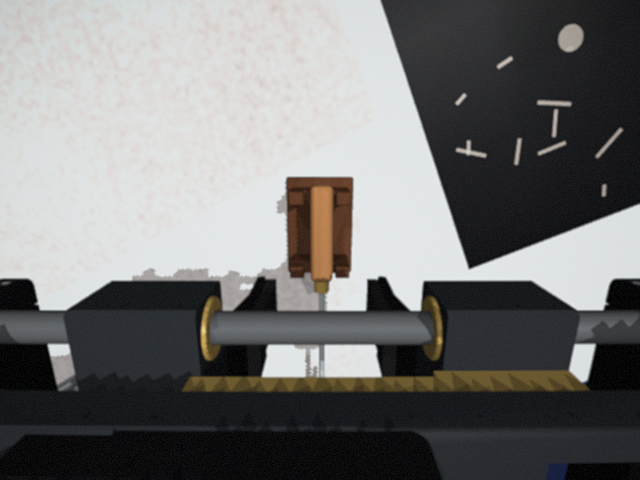

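Run:
```python
from h import *
print(ctrl.close_job())
```

```text
the job is handed in; nothing more can be done
None
```

I refilled the dispenser and handed the job in at about 82 s of the 210 s. No verdict was reported.

**Cartons and follower:** All seven cartons stand upright in one row. From the end stop they are green, yellow, dark red, purple, orange, olive, blue, with the red follower tight behind the blue one. The orange carton fell over once while I was placing it and was stood up again. It was also knocked aside later by the expected disturbance and put back.

**Spring:** I stretched it with the puller's hook only, with up to about 13 N at the wrist, and dropped the loop over the post. I then backed the hook out beside the post and lifted it clear.

**Puller:** It lies back in both notches of its rest with the hook the same way as before. The open gripper is about 14 cm above its release height, touching nothing.

**Last checks:** The final top and wrist pictures show the row with no gaps and the puller seated. The loop is around the post under its head, with the ring about 12 mm from the post (limit 20 mm). The loop sits a few millimetres off-centre sideways on the post. I judged carton squareness and loop height from the pictures and did not measure them. The side view showed the larger bystanders in place, but the arm hid the tamper. No check failed.

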